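# Set the tilting drill table to its index and load the blanks

### The job

Get the tilting drill table ready for angled holes: take the screwdriver off it and put it in the grey tool tray, then, with the pockets still empty, lift the table by its bar to the angle of the red index arm, let go and see that it stays there on its stiff hinge. Then slide every wooden blank fully home into the table's pockets, lengthwise up the table and one to a pocket. Before you leave, make sure that the loaded table still stands at the red arm's angle, and leave the arm and everything else on the bench as they are.

Things in the scene. Friction and masses are not known exactly. Their poses are not given: they have to be found in the camera images.
- drill_fixture: green base of the tilting drill table, fixed, 225 x 365 x 10 mm. Origin on the bench under the middle of the hinge axis; x points along the base away from the hinge, y along the hinge to the left. Black friction knob at the left end of the hinge, 166 mm out; at the right, 182 mm out, an upright aluminium quadrant with marks every 5 degrees, radius 107 to 125 mm about the hinge
- table_hinge (a point): point on the table's hinge axis, midway along it, 32 mm above the bench; the axis runs along the base's y axis
- drill_table (a joint): tilt of the table in rad: 0 lying flat on its rests, growing as the far edge is lifted, up to 0.95. The hinge is stiff (friction about 2.4 N m, no spring): about 13 N up at the bar raises it, it stays where it is left, and some 15 N pressed on the middle of its face would push it down
- table_face (a point): point of the table's top face right above the hinge axis (8 mm from the axis), midway across. x runs up the table along its face away from the hinge, y to the left along the hinge, z square out of the face. The table is an aluminium plate 276 mm wide, from x = -9 to 215 mm; at its low end stands the pale wooden nest, 50 mm high, up to x = 60 mm; from x = 71 mm on the face is flat and open
- pocket_far_right (a point): rightmost pocket of the nest, at y = -102 mm of table_face; all four are alike. The point is on its floor (the table's face) at the middle of its mouth, axes as table_face: the mouth looks up the table (+x), the end stop is 40 mm further in. Inside 43 mm wide, 44 high, clear cover 6 mm thick on top; flared steel lead-ins reach 11 mm out of the mouth, 55 mm apart there. A blank fully home sticks out 70 mm
- pocket_right (a point): inner right pocket of the nest, at y = -34 mm of table_face; all four are alike. The point is on its floor (the table's face) at the middle of its mouth, axes as table_face: the mouth looks up the table (+x), the end stop is 40 mm further in. Inside 43 mm wide, 44 high, clear cover 6 mm thick on top; flared steel lead-ins reach 11 mm out of the mouth, 55 mm apart there. A blank fully home sticks out 70 mm
- pocket_left (a point): inner left pocket of the nest, at y = 34 mm of table_face; all four are alike. The point is on its floor (the table's face) at the middle of its mouth, axes as table_face: the mouth looks up the table (+x), the end stop is 40 mm further in. Inside 43 mm wide, 44 high, clear cover 6 mm thick on top; flared steel lead-ins reach 11 mm out of the mouth, 55 mm apart there. A blank fully home sticks out 70 mm
- pocket_far_left (a point): leftmost pocket of the nest, at y = 102 mm of table_face; all four are alike. The point is on its floor (the table's face) at the middle of its mouth, axes as table_face: the mouth looks up the table (+x), the end stop is 40 mm further in. Inside 43 mm wide, 44 high, clear cover 6 mm thick on top; flared steel lead-ins reach 11 mm out of the mouth, 55 mm apart there. A blank fully home sticks out 70 mm
- table_handle (a point): middle of the lifting bar along the table's far edge: a bar along the hinge direction with a black rubber sleeve 16 mm thick, 60 mm long; 236 mm from the hinge axis up the table, 34 mm from it square to the face (26 mm above the face, which ends 21 mm short of it). It can be pinched from above and turns between the fingers
- index_arm (a joint): angle of the red index arm above the horizontal in rad, which is the tilt the table must get; between 0.35 and 0.58, different in every run; it stays unless it is knocked
- index_mark (a point): point on the red index arm, a flat upright bar 132 x 10 mm that starts at the hinge axis, just outside the quadrant, 192 mm to the right of the table's middle; the point is 100 mm out from the axis, its x axis points along the arm away from the hinge
- tool_tray: shallow grey open tray with a black rubber floor, fixed, 105 (x) x 250 (y) x 24 mm high, walls 4 mm, floor 4 mm above the bench; origin at the centre of its underside
- screwdriver_handle (a point): middle of the red handle (98 mm long, 27 wide, 30 high) of a screwdriver 197 mm long, 0.09 kg, lying across the table's open face at the start. Its y axis points from the blade to the handle's end; the point is 49 mm from the screwdriver's middle and 15 mm above what it lies on
- blank_1_mid (a point): one of four like wooden blanks, of which three or four are there: plain square bar of brown softwood 40 x 40 x 110 mm, about 0.1 kg, on the bench to the right of the drill table. The point is its very centre; y runs along the 110 mm length, z is up as it lies at the start. Held far from its middle it may swing between the fingers
- blank_2_mid (a point): one of four like wooden blanks, of which three or four are there: plain square bar of brown softwood 40 x 40 x 110 mm, about 0.1 kg, on the bench to the right of the drill table. The point is its very centre; y runs along the 110 mm length, z is up as it lies at the start. Held far from its middle it may swing between the fingers
- blank_3_mid (a point): one of four like wooden blanks, of which three or four are there: plain square bar of brown softwood 40 x 40 x 110 mm, about 0.1 kg, on the bench to the right of the drill table. The point is its very centre; y runs along the 110 mm length, z is up as it lies at the start. Held far from its middle it may swing between the fingers
- blank_4_mid (a point): one of four like wooden blanks, of which three or four are there: plain square bar of brown softwood 40 x 40 x 110 mm, about 0.1 kg, on the bench to the right of the drill table. The point is its very centre; y runs along the 110 mm length, z is up as it lies at the start. Held far from its middle it may swing between the fingers
- spray_can: bystander: grey spray can with a red cap, 53 mm wide, 199 high, at the back left; origin under its centre
- glue_bottle: bystander: pale glue bottle with a red nozzle, 58 mm wide, 176 high, at the back left; origin under its centre
- grease_tin: bystander: green and cream tin, 70 mm wide, 40 high, behind the blanks; origin under its centre
- tape_measure: bystander: yellow tape measure, 38 x 78 x 63 mm, behind the blanks at the right; origin under its centre

How it is judged:
By the outcome, as a careful person would: the job done as asked, in the order asked, and still so for the second after the job is handed in, with the robot touching nothing.
Of blank_1, blank_2, blank_3, blank_4 only 3 to 4 are there at a start; the rules pass over those that are not, and their reading is None.
At some moment in a run one of blank_1, blank_2, blank_3, blank_4 may be knocked a few centimetres aside while the robot is not near it.
Once in a run the grip may slacken for a moment while it holds something.
It also fails if it takes over 210 s, if anything falls off the work surface, if the arm or the gripper's body presses on something with over 40 N, if the wrist force passes 120 N, or if a joint passes its speed limit or range.

### The arm

A 7-joint arm with a two-finger parallel gripper is mounted at the origin on the work surface; the furniture and walls round the work are solid. World frame = base frame: x ahead of the robot, y to its left, z up, the work surface at z = 0. Lengths are in m, angles in rad, forces in N, time in s.
With the tool pointing down it reaches from about 0.425 to 0.975 m from the base axis. Payload 16.7 kg.
Tool frame: the origin (TCP) lies at the very end of the fingers, on their centre line; the grasp point (between the pads) lies 19 mm behind it; x points along the fingers, y is the direction in which the jaws open and shut, and the axes are right-handed (so a half turn about x gives the same grasp; the last joint's range is limited). The gripper opens to 85 mm and grips with 20 to 120 N. Pads are 22 mm wide; open, the fingers measure 114 mm over their backs; the gripper's body (76 mm by 85 mm) begins 54 mm behind the grasp point. The pads swing forward as they close: fully open they stand 13 mm farther back than shut.
Start: joints at [1.014, 0.426, 0.074, 1.606, -0.034, 1.111, -0.067], TCP at [0.268, -0.62, 0.231] pointing down, gripper open.
Joint ranges: [-2.85, 2.85], [-0.5, 2.14], [-1.23, 1.37], [0.21, 2.46], [-1.02, 4.16], [0.16, 2.05], [-2.73, 2.73]. Speed limits (rad/s): [1.89, 1.89, 2.39, 2.39, 3.01, 3.01, 3.01].

### API

Orientations are given as a unit quaternion [x, y, z, w].
In Python, from rig import robot, capture, get_calibration, spotter gives the robot as it stands.
- The arm moves only by the tool servo_tool, never from a script. Its argument "plan" is a list of rows, each a list of 7 numbers: the shift along the tool's x, y, z in units of 0.2 m (1.0 is 0.2 m), then the turn, a rotation vector about the tool's x, y, z in units of pi rad (1.0 is pi rad), then the opening, from -1 (shut) to 1 (fully open). A call has 1 to 5 rows; each row shifts and turns the commanded pose from where the row before left it, along the tool's axes as they then stand; what a row does not reach is not made up. A row lasts 1/10 s, in which the tool goes at most 50 mm and 8.59 degrees, less where a joint would pass 70% of its speed; a pose out of reach is approached as far as the arm can. A call with a number of a shift or a turn outside -1 to 1 is refused whole. A call with a gripper value outside its range is refused whole. The fingers move at their own pace and stop on an object; "force" is the grip in N (left out, the last holds). Time passes only in rows, so rows that do not move let the fingers close. It gives the time, the measured TCP pose, the force and the opening at its end, in the units of the state.
- robot.get_obs(): the state, without advancing time (a new reading comes with each control period).
- capture(name): name is "side" or "top" or "wrist"; returns (picture, depth): 420x560x3 uint8, blue, green, red; 420x560 float32, m along the optical axis (not along the pixel's ray), 0 where there is no reading.
- get_calibration(name): a dict with "camera_matrix" (3x3 intrinsics, pixels), "R" (3x3) and "t" (3): a world point X has camera coordinates R X + t. Camera axes: x right, y down, z forward; pixel columns grow to the right and rows downward; lengths in m; the calibration is good to about 2 mm. A picture is of the moment at which its call begins: read the wrist's pose just before it. get_calibration takes no time and is no camera call; for the wrist camera it gives the pose at the moment of the call.
- robot.close_job(): hands the job in, once; it reports no verdict.
Trained networks look in the newest picture that a camera, given by its name, has taken for a name from the list of things; names that differ only in an ending like _2 or _b are one class to them, and where a whole thing is asked for, a point or a joint stands for the part that bears it (a point fixed in the world has none). Each returns a list of dicts, best first, with "p" (0 to 1); they miss things now and then, are a little off and sometimes report something else, mostly with a low value. They report only what shows in the picture. A call takes as long as a camera call.
- spotter.find_in(label, camera): "centre" ([column, row] in pixels, amid what is visible of it).
- spotter.masks_of(label, camera): "region" (420x560 bool, what is visible of it) and "centre" ([column, row] in pixels, amid what is visible of it).
- spotter.landmark_of(label, camera): "centre" ([column, row] in pixels: a listed point, or the origin of a listed thing).
The state is a dict: "time": time; "joint_positions": joint angles; "dq": joint speeds; "effort": joint torques, N m; "tool_pos": TCP position; "ee_rot": TCP orientation; "force": force on the tool from outside, world axes, zero at the start; "moment": the same for the moment, N m; "width": opening from 0.0 (shut) to 1.0 (fully open).
Only numpy, scipy, OpenCV 4.12 (cv2) and the standard library are available. Lean on these libraries where they do the work, as an engineer would, in place of code of your own. Each camera call takes 0.05 s, during which the arm holds its last target.

## Working session

There is one attempt and no reset: what is moved stays moved. The work goes in short steps, Python scripts to look and compute and a tool call to move; the robot and the scene stay as the last step left them, time stands still between calls to the robot, and variables do not carry over. Pictures are saved under pics/ and viewed, and the job is handed in when it is done.

Besides the shell and the picture viewer there is one more tool, called after "Call:" by a JSON object that holds its "fn" and its "kwargs". servo_tool: Moves the arm, as the interface text tells. Shifts and turns lie within -1 to 1; 1 stands for 0.2 m of shift or pi rad of turn. Its arguments: {"type":"object","properties":{"plan":{"type":"array"},"force":{"type":"number"}},"required":["plan"]}

```bash
ls; mkdir -p pics; cat > h.py <<'E'
import numpy as np, cv2
from rig import robot, capture, get_calibration, spotter
from scipy.spatial.transform import Rotation as R
np.set_printoptions(precision=4,suppress=True)
def px2w(name,u,v,d,cal=None):
    c=cal or get_calibration(name);K=np.array(c['camera_matrix'])
    p=np.linalg.inv(K)@np.array([u,v,1.])*d
    return np.array(c['R']).T@(p-np.array(c['t']))
def cloud(name,d,cal=None):
    c=cal or get_calibration(name);K=np.array(c['camera_matrix'])
    h,w=d.shape;uu,vv=np.meshgrid(np.arange(w),np.arange(h))
    P=np.stack([(uu-K[0,2])/K[0,0]*d,(vv-K[1,2])/K[1,1]*d,d],-1)
    return (P-np.array(c['t']))@np.array(c['R'])
def w2px(name,X,cal=None):
    c=cal or get_calibration(name);K=np.array(c['camera_matrix'])
    p=K@(np.array(c['R'])@np.array(X)+np.array(c['t']));return p[:2]/p[2]
E
python3 - <<'E'
from h import *
for n in ['side','top','wrist']:
    im,d=capture(n);cv2.imwrite(f'pics/a_{n}.png',im);np.save(f'pics/a_{n}.npy',d)
    c=get_calibration(n);print(n,np.array(c['camera_matrix']).round(1).tolist(),np.array(c['R']).round(3).tolist(),np.array(c['t']).round(3))
print(robot.get_obs())
E
```

```text
pics
side [[444.3, 0.0, 273.9], [0.0, 444.3, 211.8], [0.0, 0.0, 1.0]] [[-0.848, -0.529, -0.008], [-0.348, 0.569, -0.745], [0.399, -0.629, -0.667]] [0.4   0.26  1.125]
top [[417.0, 0.0, 280.0], [0.0, 417.0, 209.4], [0.0, 0.0, 1.0]] [[0.01, -1.0, -0.006], [-0.999, -0.01, -0.05], [0.05, 0.006, -0.999]] [-0.065  0.502  1.378]
wrist [[378.4, 0.0, 274.0], [0.0, 378.4, 209.7], [0.0, 0.0, 1.0]] [[0.397, -0.918, -0.002], [-0.873, -0.378, 0.309], [-0.284, -0.121, -0.951]] [-0.673 -0.041  0.38 ]
{'time': 0.15, 'joint_positions': array([ 1.0135,  0.4266,  0.0739,  1.6065, -0.0341,  1.1108, -0.0671]), 'dq': array([ 0.0012, -0.0017,  0.0009, -0.0007,  0.0018, -0.0007, -0.0001]), 'effort': array([  0.0058, -95.031 ,   3.7645, -46.3765,   0.0195,   0.0078,
         0.0001]), 'tool_pos': array([ 0.2675, -0.6194,  0.2308]), 'ee_rot': array([-0.6924, -0.1435,  0.6926, -0.1428]), 'force': array([-0.6525, -0.1572,  0.278 ]), 'moment': array([0.0517, 0.0201, 0.0074]), 'width': 1.001856751911391}
```

View pics/a_top.png

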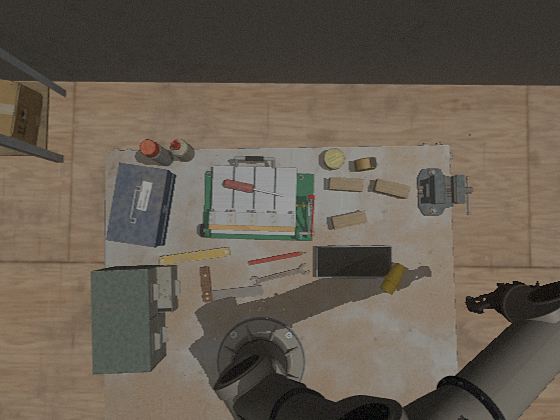

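View pics/a_side.png

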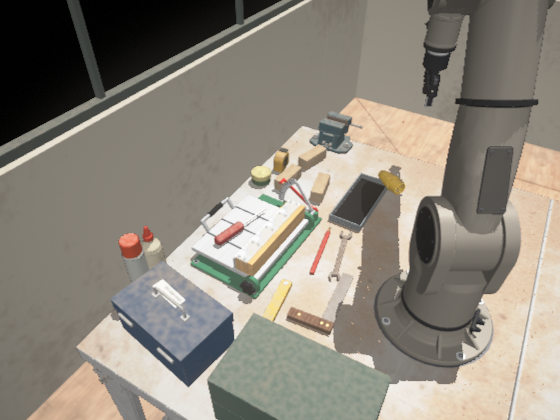

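```bash
python3 - <<'E'
from h import *
for n in ['top','side']:
    im,d=capture(n);P=cloud(n,d)
    for l in ['drill_fixture','table_hinge','table_face','pocket_far_right','pocket_right','pocket_left','pocket_far_left','table_handle','index_mark','tool_tray','screwdriver_handle','blank_1_mid','grease_tin','tape_measure']:
        for r in spotter.landmark_of(l,n)[:5]:
            u,v=r['centre'];q=P[int(round(v)),int(round(u))]
            print(n,l,round(r['p'],2),np.round([u,v],1),q)
E
```

```text
top drill_fixture 0.66 [252.2 228.2] [0.4391 0.0277 0.0896]
top drill_fixture 0.58 [253.1 232.4] [0.4263 0.028  0.0388]
top table_hinge 0.89 [254.2 231.4] [0.4296 0.0244 0.0441]
top table_face 0.83 [252.8 227.5] [0.4391 0.0246 0.0891]
top pocket_far_right 0.98 [281.5 215.7] [ 0.4777 -0.0662  0.0915]
top pocket_right 0.69 [261.9 214.8] [ 0.4803 -0.0032  0.0887]
top pocket_left 0.87 [241.3 214.3] [0.4829 0.0634 0.0857]
top pocket_far_left 0.55 [224.5 214.8] [0.479  0.1162 0.0917]
top pocket_far_left 0.19 [244.7 214.5] [0.4826 0.0498 0.0961]
top table_handle 0.76 [254.  162.2] [0.6623 0.0304 0.0025]
top index_mark 0.6 [315.1 205.9] [ 0.5155 -0.1766  0.0026]
top tool_tray 0.91 [353.8 263. ] [ 0.3265 -0.3075  0.0037]
top tool_tray 0.47 [331.4 159.6] [ 0.6653 -0.2254  0.0392]
top screwdriver_handle 0.54 [237.2 183.1] [0.5825 0.0789 0.0731]
top blank_1_mid 0.91 [391.7 186.8] [ 0.5781 -0.4251  0.0401]
top blank_1_mid 0.3 [263.5 212.6] [ 0.4865 -0.0096  0.0924]
top grease_tin 0.79 [332.4 157.9] [ 0.6714 -0.2282  0.0427]
top tape_measure 0.75 [369.  165.4] [ 0.6468 -0.346   0.0593]
side drill_
[... 691 characters left out ...]
37.8] [0.5706 0.0748 0.0387]
side index_mark 0.53 [294.9 188.7] [ 0.4967 -0.1639  0.0864]
side index_mark 0.34 [260.3 176.7] [ 0.6579 -0.2103  0.0385]
side tool_tray 0.9 [359.4 203.7] [ 0.3303 -0.2939  0.0043]
side tool_tray 0.61 [278.2 248.2] [0.4341 0.0383 0.0393]
side screwdriver_handle 0.9 [230.4 236.1] [0.567  0.0826 0.0554]
side screwdriver_handle 0.29 [282.7 257.5] [0.4153 0.042  0.0121]
side blank_1_mid 0.57 [313.6 159.1] [ 0.5589 -0.4107  0.0279]
side blank_1_mid 0.44 [282.  246.4] [0.4272 0.028  0.0421]
side grease_tin 0.64 [260. 178.] [ 0.6565 -0.2081  0.0364]
side tape_measure 0.74 [276.5 164.2] [ 0.6568 -0.3107  0.0309]
side tape_measure 0.57 [283.  246.3] [0.4246 0.0268 0.0424]
```

```bash
python3 - <<'E'
from h import *
im,d=capture('top')
c=im[140:290,190:420];cv2.imwrite('pics/b_top.png',cv2.resize(c,None,fx=3.4,fy=3.4,interpolation=cv2.INTER_CUBIC))
P=cloud('top',d)
# blanks: top faces
m=((abs(P[...,2]-0.04)<0.008)&(P[...,1]<-0.19)&(P[...,1]>-0.6)&(P[...,0]>0.4)&(P[...,0]<0.75)).astype(np.uint8)
n,l,s,ce=cv2.connectedComponentsWithStats(m)
for i in range(1,n):
    if s[i,4]<60: continue
    q=P[l==i];r=cv2.minAreaRect((q[:,:2]*1000).astype(np.float32));print('comp',s[i,4],q.mean(0),np.round(r[0],1),np.round(r[1],1),round(r[2],1),q[:,2].std())
im2,d2=capture('side')
c=im2[140:300,170:340];cv2.imwrite('pics/b_side.png',cv2.resize(c,None,fx=3.7,fy=3.7,interpolation=cv2.INTER_CUBIC))
P2=cloud('side',d2)
m=((abs(P2[...,2]-0.04)<0.008)&(P2[...,1]<-0.19)&(P2[...,1]>-0.6)&(P2[...,0]>0.4)&(P2[...,0]<0.75)).astype(np.uint8)
n,l,s,ce=cv2.connectedComponentsWithStats(m)
for i in range(1,n):
    if s[i,4]<60: continue
    q=P2[l==i];r=cv2.minAreaRect((q[:,:2]*1000).astype(np.float32));print('compS',s[i,4],q.mean(0),np.round(r[0],1),np.round(r[1],1),round(r[2],1),q[:,2].std())
for nm,im_,PP in(('top',im,P),):
    hsv=cv2.cvtColor(im_,cv2.COLOR_BGR2HSV)
    red=((hsv[...,0]<8)|(hsv[...,0]>172))&(hsv[...,1]>120)
    q=PP[red];k=(q[:,0]>0.4)&(q[:,0]<0.65)&(q[:,1]>-0.3)&(q[:,1]<0.2)
    q=q[k];a=q[q[:,1]>-.05];b=q[q[:,1]<-.1]
    for z in(a,b):
        r=cv2.minAreaRect((z[:,:2]*1000).astype(np.float32));print('red',len(z),z.mean(0),z.min(0),z.max(0),r)
    w=PP.reshape(-1,3);k=(abs(w[:,0]-.54)<.1)&(w[:,2]>.036)&(w[:,2]<.044)&(abs(w[:,1])<.25)&(w[:,0]>.48)
    q=w[k];r=cv2.minAreaRect((q[:,:2]*1000).astype(np.float32));print('face',len(q),q.mean(0),r)
    k=(w[:,0]<.52)&(w[:,0]>.38)&(w[:,2]>.08)&(w[:,2]<.1)&(abs(w[:,1])<.25)
    q=w[k];r=cv2.minAreaRect((q[:,:2]*1000).astype(np.float32));print('nest',len(q),q.mean(0),r)
E
```

```text
comp 350 [ 0.6718 -0.2363  0.0389] [ 672.  -235.4] [67.2 66.1] 0.9 0.002756503767737891
comp 418 [ 0.5877 -0.2759  0.0399] [ 587.7 -276.8] [110.9  40.5] 87.2 0.002802786496112399
comp 420 [ 0.5748 -0.4269  0.0397] [ 575.2 -427.1] [112.   41.2] 76.6 0.0028300306133666187
comp 411 [ 0.47   -0.2877  0.0402] [ 470.  -287.4] [ 39.6 110.8] 13.1 0.002674259052278723
compS 117 [ 0.5603 -0.5353  0.0393] [ 554.4 -539.4] [96.5 50.4] 36.7 0.004839615210368103
compS 254 [ 0.5746 -0.4208  0.0412] [ 575.2 -426.8] [117.4  45.4] 78.8 0.0031154585550694203
compS 243 [ 0.5883 -0.277   0.0419] [ 588.7 -273.7] [114.4  44.6] 86.2 0.0028998751484158266
compS 239 [ 0.6707 -0.2314  0.0407] [ 672.2 -233.4] [67.8 70.2] 22.2 0.002974054779412496
compS 289 [ 0.4688 -0.2794  0.0418] [ 471.3 -285.2] [ 40.9 117.5] 13.4 0.0027935491972527547
red 28 [0.5789 0.0756 0.0641] [0.5576 0.0308 0.0593] [0.5967 0.1221 0.0717] ((576.3383178710938, 75.4697265625), (95.38591003417969, 23.652135848999023), 77.56053161621094)
red 62 [ 0.4912 -0.1607  0.0699] [ 0.4185 -0.1697  0.0031] [ 0.5437 -0.1462  0.1394] ((481.0902404785156, -159.62142944335938), (125.26238250732422, 23.432050704956055), 1.6672347784042358)
face 3023 [0.5657 0.0113 0.0401] ((560.4950561523438, -42.16239929199219), (413.1761474609375, 159.07757568359375), 89.7243881225586)
nest 1590 [0.461  0.025  0.0901] ((463.7393798828125, -2.592376708984375), (82.69966125488281, 334.4801940917969), 4.933699131011963)
```

View pics/b_top.png

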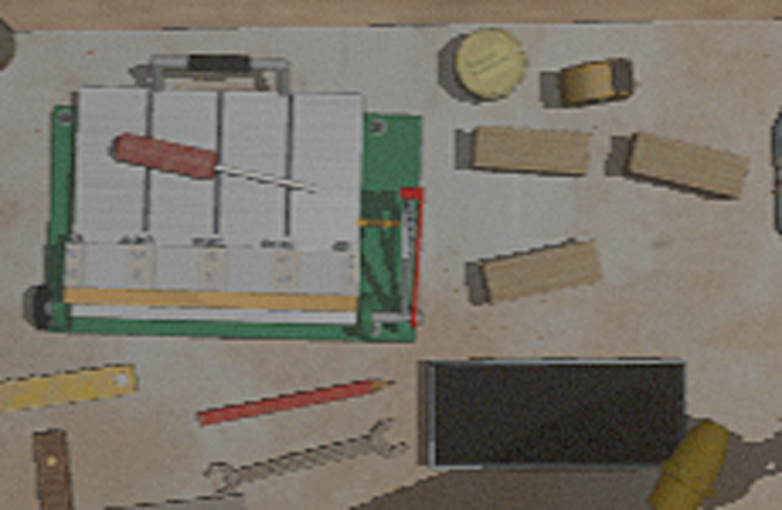

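View pics/b_side.png

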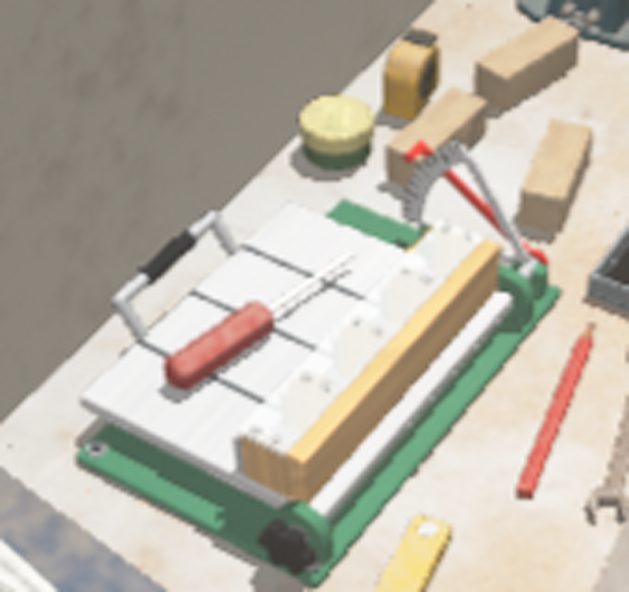

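```bash
cat >> h.py <<'E'
def pose(o=None):
    o=o or robot.get_obs();return np.array(o['tool_pos']),R.from_quat(o['ee_rot'])
def down(yaw,tilt=0.0):
    """tool R: x down, y axis horizontal at angle yaw (jaw dir). tilt: pass z_table mats instead"""
    y=np.array([np.cos(yaw),np.sin(yaw),0]);x=np.array([0,0,-1.]);return R.from_matrix(np.stack([x,y,np.cross(x,y)],1))
def plan(p,r,wps,vmax=0.04,wmax=0.13):
    """wps: list of (pos or None,R or None,grip, nrows_hold)"""
    rows=[]
    for (tp,tr,g,*h) in wps:
        tp=p if tp is None else np.array(tp,float);tr=r if tr is None else tr
        dp=np.linalg.norm(tp-p);dr=(r.inv()*tr).magnitude()
        n=int(np.ceil(max(dp/vmax,dr/wmax,0)-1e-6))
        for i in range(n):
            k=n-i
            s=r.inv().apply((tp-p)/k);rv=(r.inv()*tr).as_rotvec()/k
            row=list(np.round(s/0.2,3))+list(np.round(rv/np.pi,3))+[g]
            p=p+r.apply(np.array(row[:3])*0.2);r=r*R.from_rotvec(np.array(row[3:6])*np.pi);rows.append(row)
        for i in range(h[0] if h else 0): rows.append([0]*6+[g])
    for i in range(0,len(rows),5):
        print('['+','.join('['+','.join(f'{float(v):g}' if v else '0' for v in x)+']' for x in rows[i:i+5])+']')
    print('end',p,'rows',len(rows));return p,r
E
python3 - <<'E'
from h import *
p,r=pose();c=get_calibration('wrist');Rc=np.array(c['R']);C=-Rc.T@np.array(c['t'])
print('tool axes',r.as_matrix());print('cam in tool',r.inv().apply(C-p),'cam axes in tool (cols)',r.as_matrix().T@Rc.T)
y=r.as_matrix()[:,1];print(np.degrees(np.arctan2(y[1],y[0])))
# table: fit from top image colour
im,d=capture('top');P=cloud('top',d);im2,d2=capture('side');P2=cloud('side',d2)
for nm,I,Q in(('top',im,P),('side',im2,P2)):
    hsv=cv2.cvtColor(I,cv2.COLOR_BGR2HSV)
    g=(hsv[...,0]>60)&(hsv[...,0]<90)&(hsv[...,1]>90)&(abs(Q[...,2]-.01)<.012)&(Q[...,0]>.35)&(Q[...,0]<.72)&(abs(Q[...,1])<.3)
    q=Q[g];rr=cv2.minAreaRect((q[:,:2]*1000).astype(np.float32));print(nm,'green',len(q),rr)
    b=(abs(Q[...,2]-.02)<.006)&(Q[...,0]<.42)&(Q[...,1]<-.1)&(Q[...,0]>.2)&(Q[...,1]>-.5);q=Q[b];print('traywall',len(q),cv2.minAreaRect((q[:,:2]*1000).astype(np.float32)))
    for t in spotter.masks_of('tool_tray',nm)[:1]:
        q=Q[t['region']];print('tray',cv2.minAreaRect((q[:,:2]*1000).astype(np.float32)))
    for t in spotter.masks_of('drill_fixture',nm)[:1]:
        q=Q[t['region']];q=q[q[:,2]<.02];print('fix',cv2.minAreaRect((q[:,:2]*1000).astype(np.float32)))
# above view pose: 
yaw=np.radians(-90)
E
```

```text
tool axes [[-0.      0.3966 -0.918 ]
 [ 0.0001 -0.918  -0.3966]
 [-1.     -0.0001 -0.    ]]
cam in tool [-0.1422 -0.001  -0.0788] cam axes in tool (cols) [[ 0.0011 -0.3088  0.9511]
 [ 1.      0.0003 -0.001 ]
 [-0.      0.9511  0.3088]]
-66.63571068517908
top green 847 ((515.4961547851562, 14.050384521484375), (359.66925048828125, 221.2700958251953), 88.96708679199219)
traywall 237 ((334.1348571777344, -270.013427734375), (342.5736999511719, 137.60791015625), 83.2419662475586)
tray ((340.89691162109375, -243.7902374267578), (374.2380676269531, 132.13941955566406), 81.7904281616211)
fix ((544.0087280273438, 18.003509521484375), (385.1017761230469, 287.943603515625), 89.0248794555664)
side green 246 ((438.8197021484375, 66.26602172851562), (408.571533203125, 184.3157501220703), 57.70773696899414)
traywall 411 ((326.3545837402344, -269.70196533203125), (344.3260498046875, 153.54591369628906), 83.57530975341797)
tray ((211.7203369140625, 179.24984741210938), (150.12191772460938, 1262.6002197265625), 14.489285469055176)
fix ((758.8785400390625, -307.97637939453125), (388.1582336425781, 1223.549560546875), 36.78104019165039)
```

```bash
python3 - <<'E'
from h import *
p,r=pose()
plan(p,r,[((0.48,-0.3,0.3),down(np.radians(-38)),1),((0.55,0.0,0.3),down(np.radians(-12)),1)])
E
```

```text
[[-0.034,-0.105,-0.161,-0.016,0,0,1],[-0.034,-0.096,-0.166,-0.016,0,0,1],[-0.034,-0.088,-0.17,-0.016,0,0,1],[-0.034,-0.079,-0.175,-0.016,0,0,1],[-0.035,-0.07,-0.178,-0.016,0,0,1]]
[[-0.034,-0.061,-0.182,-0.016,0,0,1],[-0.035,-0.052,-0.185,-0.016,0,0,1],[-0.034,-0.043,-0.187,-0.016,0,0,1],[-0.035,-0.034,-0.189,-0.016,0,0,1],[-0.034,-0.024,-0.19,-0.015,0,0,1]]
[[0,-0.081,-0.175,-0.018,0,0,1],[0,-0.071,-0.179,-0.018,0,0,1],[0,-0.061,-0.183,-0.018,0,0,1],[0,-0.05,-0.186,-0.018,0,0,1],[0,-0.04,-0.188,-0.018,0,0,1]]
[[0,-0.029,-0.19,-0.018,0,0,1],[0,-0.018,-0.192,-0.018,0,0,1],[0,-0.008,-0.192,-0.019,0,0,1]]
end [ 0.5499 -0.      0.2999] rows 18
```

Call:
{"fn": "servo_tool", "kwargs": {"plan": [[-0.034, -0.105, -0.161, -0.016, 0, 0, 1], [-0.034, -0.096, -0.166, -0.016, 0, 0, 1], [-0.034, -0.088, -0.17, -0.016, 0, 0, 1], [-0.034, -0.079, -0.175, -0.016, 0, 0, 1], [-0.035, -0.07, -0.178, -0.016, 0, 0, 1]]}}

```text
time: 2.55
tool_pos: [0.3745, -0.4586, 0.2659]
ee_rot: [0.669, 0.229, -0.669, 0.23]
force: [0.6, -0.4, 0.6]
width: 1.003
```

Call:
{"fn": "servo_tool", "kwargs": {"plan": [[-0.034, -0.061, -0.182, -0.016, 0, 0, 1], [-0.035, -0.052, -0.185, -0.016, 0, 0, 1], [-0.034, -0.043, -0.187, -0.016, 0, 0, 1], [-0.035, -0.034, -0.189, -0.016, 0, 0, 1], [-0.034, -0.024, -0.19, -0.015, 0, 0, 1]]}}

```text
time: 3.05
tool_pos: [0.4806, -0.2987, 0.3005]
ee_rot: [0.635, 0.31, -0.635, 0.311]
force: [-0.9, -0.0, -0.3]
width: 0.998
```

Call:
{"fn": "servo_tool", "kwargs": {"plan": [[0, -0.081, -0.175, -0.018, 0, 0, 1], [0, -0.071, -0.179, -0.018, 0, 0, 1], [0, -0.061, -0.183, -0.018, 0, 0, 1], [0, -0.05, -0.186, -0.018, 0, 0, 1], [0, -0.04, -0.188, -0.018, 0, 0, 1]]}}

```text
time: 3.55
tool_pos: [0.5239, -0.111, 0.3002]
ee_rot: [0.585, 0.397, -0.585, 0.397]
force: [1.1, -0.4, 0.1]
width: 0.999
```

Call:
{"fn": "servo_tool", "kwargs": {"plan": [[0, -0.029, -0.19, -0.018, 0, 0, 1], [0, -0.018, -0.192, -0.018, 0, 0, 1], [0, -0.008, -0.192, -0.019, 0, 0, 1], [0, 0, 0, 0, 0, 0, 1], [0, 0, 0, 0, 0, 0, 1]]}}

```text
time: 4.05
tool_pos: [0.55, 0.0007, 0.2999]
ee_rot: [0.549, 0.446, -0.549, 0.446]
force: [0.4, 0.2, 0.9]
width: 0.998
```

```bash
python3 - <<'E'
from h import *
print(pose()[0],pose()[1].as_matrix(),robot.get_obs()['joint_positions'])
cal=get_calibration('wrist');im,d=capture('wrist');cv2.imwrite('pics/c_wrist.png',im);np.save('pics/c.npy',cloud('wrist',d,cal))
P=np.load('pics/c.npy')
for l in ['table_hinge','table_face','pocket_far_right','pocket_right','pocket_left','pocket_far_left','table_handle','index_mark','screwdriver_handle']:
    for t in spotter.landmark_of(l,'wrist')[:2]:
        u,v=t['centre'];print(l,round(t['p'],2),np.round([u,v],1),P[int(v),int(u)])
E
```

```text
[0.55   0.0007 0.2999] [[-0.      0.9788 -0.205 ]
 [ 0.0001 -0.205  -0.9788]
 [-1.     -0.     -0.    ]] [ 0.2685  0.1946 -0.444   1.7815  0.0897  1.1854 -0.4084]
table_hinge 0.75 [258.3 377.1] [ 0.4712 -0.2685  0.04  ]
table_hinge 0.51 [233.3 241.5] [ 0.4846 -0.0761  0.039 ]
pocket_right 0.71 [219.4 182.8] [ 0.4867 -0.0047  0.0414]
pocket_right 0.24 [171.9 391.2] [ 0.3348 -0.298   0.0042]
pocket_left 0.62 [204.4 121.5] [0.4873 0.0612 0.04  ]
pocket_left 0.38 [220.4 180.5] [ 0.4879 -0.0031  0.0397]
pocket_far_left 0.63 [185.1  46.8] [0.488  0.1344 0.0408]
table_handle 0.94 [383.2 118.1] [0.6609 0.0306 0.0734]
screwdriver_handle 0.8 [282.3  86.4] [0.5729 0.0785 0.0684]
screwdriver_handle 0.37 [220.  182.8] [ 0.4871 -0.0056  0.0384]
```

View pics/c_wrist.png

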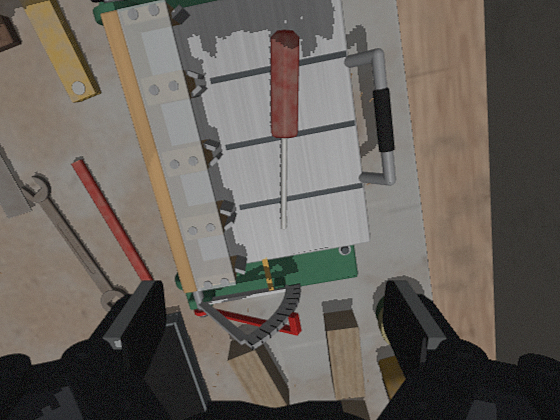

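```bash
python3 - <<'E'
from h import *
P=np.load('pics/c.npy');I=cv2.imread('pics/c_wrist.png');hsv=cv2.cvtColor(I,cv2.COLOR_BGR2HSV)
X,Y,Z=P[...,0],P[...,1],P[...,2]
m=(abs(Z-.04)<.006)&(X>.47)&(X<.66)&(Y>-.14)&(Y<.17)
# far edge
pts=[]
for v in range(30,235):
    us=np.where(m[v,300:400])[0]
    if len(us)>10: pts.append(P[v,300+us.max()])
pts=np.array(pts);
def fit(pts,ax):
    a=pts[:,1-ax];b=pts[:,ax]
    for _ in range(5):
        c=np.polyfit(a,b,1);e=abs(b-np.polyval(c,a));k=e<max(.002,2*np.median(e));a,b=a[k],b[k]
    return c,len(a),e.std()
print('far edge x=f(y)',fit(pts,0))
pts=[]
for u in range(250,365):
    vs=np.where(m[150:300,u])[0]
    if len(vs): pts.append(P[150+vs.max(),u])
print('right edge y=f(x)',fit(np.array(pts),1))
# dark lines
for y0 in(.1,.03,-.04):
    k=m&(hsv[...,2]<100)&(abs(Y-y0)<.035)&(X>.5)&(X<.64)
    print('line',y0,fit(P[k],1),k.sum())
# wooden strip
k=(hsv[...,0]>10)&(hsv[...,0]<25)&(hsv[...,1]>90)&(Z>.08)&(X<.5)&(X>.38)&(Y<.2)&(Y>-.2)
print('wood',fit(P[k],0),k.sum(),P[k][:,2].mean())
k=(hsv[...,2]<70)&(Z>.06)&(Z<.085)&(X>.64)&(X<.7)&(abs(Y)<.1)
q=P[k];print('sleeve',k.sum(),q.mean(0),q.min(0),q.max(0),fit(q,0),cv2.minAreaRect((q[:,:2]*1000).astype(np.float32)))
k=((hsv[...,0]<8)|(hsv[...,0]>172))&(hsv[...,1]>120)
q=P[k];a=q[(q[:,2]>.05)&(q[:,1]>0)];print('handle',a.mean(0),cv2.minAreaRect((a[:,:2]*1000).astype(np.float32)),np.percentile(a[:,2],98))
b=q[(q[:,1]<-.1)&(q[:,0]>.4)&(q[:,2]>.02)];print('arm',len(b),b.min(0),b.max(0))
E
```

```text
far edge x=f(y) (array([0.0175, 0.6414]), 197, np.float64(0.00029351827589865927))
right edge y=f(x) (array([-0.0162, -0.0979]), 89, np.float64(0.00033344185845128203))
line 0.1 (array([0.0481, 0.0879]), 2085, np.float64(0.006297377795281572)) 2109
line 0.03 (array([-0.0156,  0.0378]), 539, np.float64(0.0007238266764798721)) 621
line -0.04 (array([-0.012 , -0.0317]), 462, np.float64(0.0006631710387393246)) 599
wood (array([0.0168, 0.4392]), 3825, np.float64(0.0018167902988655892)) 4252 0.09254939955215766
sleeve 1037 [0.6615 0.0289 0.0713] [ 0.6549 -0.029   0.0605] [0.6699 0.0928 0.0753] (array([0.0127, 0.66  ]), 848, np.float64(0.00157516611408085)) ((662.4452514648438, 31.867151260375977), (121.9126968383789, 14.636659622192383), 89.53044128417969)
handle [0.5702 0.0722 0.1147] ((565.1903076171875, 39.444847106933594), (144.9950714111328, 124.9415512084961), 37.093135833740234) 0.38059168669229115
arm 620 [ 0.4152 -0.1641  0.0346] [ 0.5437 -0.1416  0.1123]
```

```bash
cat >> h.py <<'E'
PHI=-0.0168;O=np.array([0.427,0.0325,0.0])
RF=R.from_euler('z',PHI)
def tofix(q): return RF.inv().apply(np.asarray(q).reshape(-1,3)-O)
def RT(th): return RF*R.from_euler('y',-th)
def table_pt(th,q):  # table_face coords -> world
    return O+RF.apply([0,0,.032])+RT(th).apply(np.asarray(q,float)+[0,0,.008])
def totable(th,w):
    return RT(th).inv().apply(np.asarray(w).reshape(-1,3)-O-RF.apply([0,0,.032]))-[0,0,.008]
def armfit(P,I,dbg=True):
    hsv=cv2.cvtColor(I,cv2.COLOR_BGR2HSV)
    k=((hsv[...,0]<8)|(hsv[...,0]>172))&(hsv[...,1]>110)
    q=tofix(P[k]);s=(abs(q[:,1]+.192)<.014)&(q[:,0]>-.01)&(q[:,0]<.14)&(q[:,2]>.02);q=q[s]
    rad=np.hypot(q[:,0],q[:,2]-.032);ang=np.degrees(np.arctan2(q[:,2]-.032,q[:,0]))
    for a,b in((.03,.05),(.05,.07),(.07,.09),(.09,.11),(.11,.14)):
        t=(rad>=a)&(rad<b)
        if t.sum()>3: print('arm r',a,t.sum(),'ang med %.2f min %.2f max %.2f'%(np.median(ang[t]),*np.percentile(ang[t],[5,95])),'y',np.median(q[t,1]))
    if len(q)>20:
        t=rad>.03;c=np.polyfit(q[t,0],q[t,2],1);print('line fit deg',np.degrees(np.arctan(c[0])),'z0',c[1])
    return q
E
python3 - <<'E'
from h import *
P=np.load('pics/c.npy');I=cv2.imread('pics/c_wrist.png');q=armfit(P,I)
for n in('top','side'):
    im,d=capture(n);print(n);armfit(cloud(n,d),im)
m=P[...,1]>0
hsv=cv2.cvtColor(I,cv2.COLOR_BGR2HSV);k=((hsv[...,0]<8)|(hsv[...,0]>172))&(hsv[...,1]>120)&(P[...,2]<.08)&(P[...,0]>.53)&(P[...,1]>0)
a=P[k];print('handle',a.mean(0),cv2.minAreaRect((a[:,:2]*1000).astype(np.float32)),np.percentile(a[:,2],98))
E
```

```text
arm r 0.03 63 ang med 33.28 min 28.66 max 37.87 y -0.19094228754646328
arm r 0.05 98 ang med 35.05 min 29.64 max 37.29 y -0.19109119728572943
arm r 0.07 104 ang med 34.18 min 30.53 max 35.86 y -0.19121128827883083
arm r 0.09 24 ang med 33.23 min 30.71 max 35.25 y -0.19105460396808854
arm r 0.11 179 ang med 34.28 min 31.79 max 34.82 y -0.19040026789384756
line fit deg 33.22190060285811 z0 0.03310503706968218
top
arm r 0.03 6 ang med 37.88 min 35.40 max 40.29 y -0.1949827030256789
arm r 0.05 4 ang med 35.38 min 34.35 max 35.58 y -0.1940182807036846
arm r 0.09 6 ang med 34.75 min 33.84 max 36.38 y -0.19479866991635045
arm r 0.11 17 ang med 33.70 min 30.56 max 54.36 y -0.18960437562343244
line fit deg 29.620581064106602 z0 0.04383162002751146
side
arm r 0.05 14 ang med 33.92 min 30.27 max 43.17 y -0.19334063745120728
arm r 0.07 14 ang med 33.78 min 28.37 max 37.80 y -0.1941064641531957
arm r 0.09 11 ang med 35.10 min 31.64 max 37.70 y -0.1916088390526815
arm r 0.11 14 ang med 34.39 min 33.06 max 38.14 y -0.19209889789240842
line fit deg 34.374739846245696 z0 0.03245805737166144
handle [0.5752 0.083  0.0642] ((605.1612548828125, 78.29753112792969), (101.66697692871094, 97.16291809082031), 0.27477210760116577) 0.06943544012370945
```

```bash
python3 - <<'E'
from h import *
P=np.load('pics/c.npy');I=cv2.imread('pics/c_wrist.png')
hsv=cv2.cvtColor(I,cv2.COLOR_BGR2HSV);k=((hsv[...,0]<8)|(hsv[...,0]>172))&(hsv[...,1]>100)
k[:, :260]=0;k[:,310:]=0;k[150:]=0
a=P[k];a=a[(a[:,2]>.045)&(a[:,2]<.08)];print(len(a))
r=cv2.minAreaRect((a[:,:2]*1000).astype(np.float32));print(r,np.percentile(a[:,2],[2,50,98]))
print(P[228,283],P[200,284],P[45,286],P[130,286])
for u,v,z in((283,228,.055),(285,33,.055),(286,137,.055)):pass
# straight plan to grasp
th=np.radians(77.6)
hp=np.array([0.5745,0.077])
yaw=np.radians(-12.4)
p,r_=pose()
p,r_=plan(p,r_,[((hp[0],hp[1],0.12),down(yaw),.2),((hp[0],hp[1],0.046),down(yaw),.2,2)])
E
```

```text
1889
((575.1194458007812, 78.30953979492188), (97.36139678955078, 25.740018844604492), 78.35169219970703) [0.0607 0.0654 0.0699]
[ 0.545  -0.0657  0.0564] [ 0.5524 -0.0344  0.0575] [0.5834 0.1125 0.0688] [0.5686 0.038  0.0695]
[[0.18,0.008,-0.081,0.001,0,0,0.2],[0.18,0.008,-0.08,0,0,0,0.2],[0.18,0.008,-0.081,0.001,0,0,0.2],[0.18,0.007,-0.081,0,0,0,0.2],[0.18,0.008,-0.08,0.001,0,0,0.2]]
[[0.185,0,0,0,0,0,0.2],[0.185,0,0,0,0,0,0.2],[0,0,0,0,0,0,0.2],[0,0,0,0,0,0,0.2]]
end [0.5745 0.077  0.046 ] rows 9
```

Call:
{"fn": "servo_tool", "kwargs": {"plan": [[0.18, 0.008, -0.083, 0.001, 0, 0, 0.2], [0.18, 0.008, -0.082, 0, 0, 0, 0.2], [0.18, 0.008, -0.082, 0.001, 0, 0, 0.2], [0.18, 0.008, -0.082, 0, 0, 0, 0.2], [0.18, 0.008, -0.082, 0.001, 0, 0, 0.2]]}}

```text
time: 5.15
tool_pos: [0.5752, 0.0792, 0.1187]
ee_rot: [0.552, 0.443, -0.551, 0.443]
force: [0.1, -0.3, -0.3]
width: 0.598
```

Call:
{"fn": "servo_tool", "kwargs": {"plan": [[0.12, 0, 0, 0, 0, 0, 0.2], [0.12, 0, 0, 0, 0, 0, 0.2], [0.13, 0, 0, 0, 0, 0, 0.2], [0, 0, 0, 0, 0, 0, 0.2]]}}

```text
time: 5.55
tool_pos: [0.5731, 0.0783, 0.0431]
ee_rot: [-0.55, -0.444, 0.553, -0.442]
force: [0.1, -0.0, 0.4]
width: 0.602
```

Call:
{"fn": "servo_tool", "kwargs": {"plan": [[0, 0, 0, 0, 0, 0, -1], [0, 0, 0, 0, 0, 0, -1], [0, 0, 0, 0, 0, 0, -1], [0, 0, 0, 0, 0, 0, -1], [0, 0, 0, 0, 0, 0, -1]], "force": 60}}

```text
time: 6.05
tool_pos: [0.5759, 0.0788, 0.0474]
ee_rot: [0.552, 0.442, -0.551, 0.443]
force: [-1.3, 0.0, 9.7]
width: 0.299
```

```bash
python3 - <<'E'
from h import *
o=robot.get_obs();print(o['tool_pos'],o['width'],o['force'],o['joint_positions'])
im,d=capture('wrist');cv2.imwrite('pics/d.png',im)
p,r=pose()
# tray pose via top
im,d=capture('top');P=cloud('top',d)
b=(im.max(2)<70)&(abs(P[...,2]-.004)<.006)&(P[...,0]>.26)&(P[...,0]<.4)&(P[...,1]<-.15)&(P[...,1]>-.46)
q=P[b];print('tray',b.sum(),cv2.minAreaRect((q[:,:2]*1000).astype(np.float32)))
lo,hi=np.percentile(q,[1,99],axis=0);print(lo,hi)
E
```

```text
[0.5759 0.0788 0.0474] 0.2989186059178636 [-1.3064  0.031   9.6779] [ 0.0707  0.5313 -0.4029  1.9397  0.304   0.7272 -0.7288]
tray 2040 ((334.6734619140625, -291.15838623046875), (103.22586059570312, 273.5284118652344), 0.7066085934638977)
[ 0.2833 -0.4235 -0.0012] [ 0.3802 -0.1876  0.0097]
```

View pics/d.png

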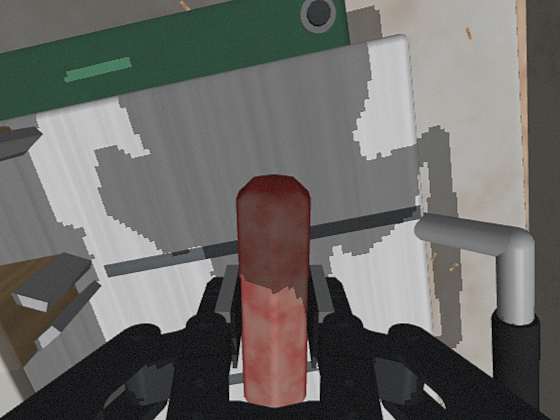

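```bash
python3 - <<'E'
from h import *
p,r=pose()
plan(p,r,[((.575,.078,.23),None,-1),((.338,-.272,.23),down(0),-1),((.338,-.272,.05),None,-1)])
E
```

```text
[[-0.183,0,0.001,0,0,0,-1],[-0.182,0,0.001,0,0,0,-1],[-0.183,-0.001,0.001,0,0,0,-1],[-0.182,0,0.001,0,0,0,-1],[-0.183,-0.001,0,0,0,0,-1]]
[[0,-0.071,0.179,-0.006,0,0,-1],[0,-0.074,0.177,-0.006,0,0,-1],[0,-0.077,0.176,-0.006,0,0,-1],[0,-0.081,0.174,-0.006,0,0,-1],[0,-0.084,0.173,-0.006,0,0,-1]]
[[-0.001,-0.087,0.171,-0.007,0,0,-1],[0,-0.091,0.169,-0.006,0,0,-1],[-0.001,-0.094,0.167,-0.007,0,0,-1],[0,-0.098,0.166,-0.006,0,0,-1],[-0.001,-0.101,0.163,-0.007,0,0,-1]]
[[0,-0.105,0.161,-0.006,0,-0.001,-1],[0.18,0,0,0,0,0,-1],[0.18,0,0,0,0,0,-1],[0.18,0,0,0,0,0,-1],[0.18,0,0,0,0,0,-1]]
[[0.18,0,0.001,0,0,0,-1]]
end [ 0.3379 -0.2721  0.05  ] rows 21
```

Call:
{"fn": "servo_tool", "kwargs": {"plan": [[-0.1, 0, 0, 0, 0, 0, -1], [-0.2, 0, 0, 0, 0, 0, -1], [-0.2, 0, 0, 0, 0, 0, -1], [-0.2, 0, 0, 0, 0, 0, -1], [-0.2, 0, 0, 0, 0, 0, -1]]}}

```text
time: 6.65
tool_pos: [0.5748, 0.0786, 0.2284]
ee_rot: [0.552, 0.443, -0.551, 0.443]
force: [1.1, 0.1, -0.7]
width: 0.297
```

Call:
{"fn": "servo_tool", "kwargs": {"plan": [[0, -0.071, 0.179, -0.006, 0, 0, -1], [0, -0.074, 0.177, -0.006, 0, 0, -1], [0, -0.077, 0.176, -0.006, 0, 0, -1], [0, -0.081, 0.174, -0.006, 0, 0, -1], [0, -0.084, 0.173, -0.006, 0, 0, -1]]}}

```text
time: 7.15
tool_pos: [0.4664, -0.0817, 0.2267]
ee_rot: [0.53, 0.468, -0.529, 0.469]
force: [0.7, -1.3, -0.2]
width: 0.294
```

Call:
{"fn": "servo_tool", "kwargs": {"plan": [[0, -0.087, 0.171, -0.007, 0, 0, -1], [0, -0.091, 0.169, -0.006, 0, 0, -1], [0, -0.094, 0.167, -0.007, 0, 0, -1], [0, -0.098, 0.166, -0.006, 0, 0, -1], [0, -0.101, 0.163, -0.007, 0, 0, -1]]}}

```text
time: 7.65
tool_pos: [0.3588, -0.2407, 0.2268]
ee_rot: [0.505, 0.495, -0.505, 0.496]
force: [0.8, -0.2, -1.0]
width: 0.296
```

Call:
{"fn": "servo_tool", "kwargs": {"plan": [[0, -0.105, 0.161, -0.006, 0, 0, -1], [0.1, 0, 0, 0, 0, 0, -1], [0.1, 0, 0, 0, 0, 0, -1], [0.1, 0, 0, 0, 0, 0, -1], [0, 0, 0, 0, 0, 0, -1]]}}

```text
time: 8.15
tool_pos: [0.3371, -0.2707, 0.1647]
ee_rot: [0.5, 0.501, -0.5, 0.499]
force: [-0.9, -0.1, -0.6]
width: 0.291
```

```bash
python3 - <<'E'
from h import *
o=robot.get_obs();print(o['tool_pos'],o['width'],o['force'],o['joint_positions'],pose()[1].as_matrix())
im,d=capture('wrist');cv2.imwrite('pics/e.png',im)
im,d=capture('top');cv2.imwrite('pics/e_top.png',cv2.resize(im[140:300,190:430],None,fx=3,fy=3))
E
```

```text
[ 0.3371 -0.2707  0.1647] 0.29068488529704495 [-0.8524 -0.0797 -0.5532] [ 0.7258  0.1219 -0.2114  2.1822  0.0337  0.8431  0.4927] [[-0.0021  1.     -0.0007]
 [ 0.0016 -0.0007 -1.    ]
 [-1.     -0.0021 -0.0016]]
```

View pics/e.png

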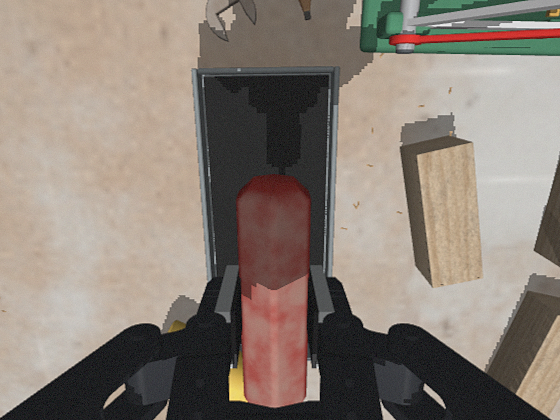

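View pics/e_top.png

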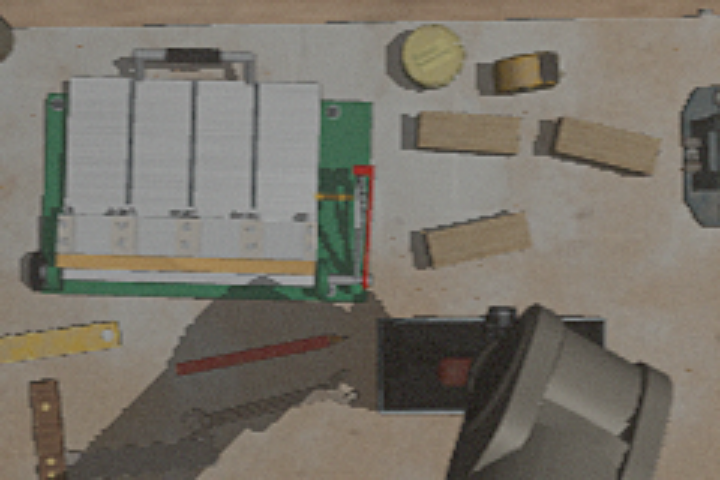

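Call:
{"fn": "servo_tool", "kwargs": {"plan": [[0.18, 0, 0, 0, 0, 0, -1], [0.18, 0, 0, 0, 0, 0, -1], [0.18, 0, 0, 0, 0, 0, -1], [0.12, 0, 0, 0, 0, 0, -1], [0.06, 0, 0, 0, 0, 0, -1]]}}

```text
time: 8.75
tool_pos: [0.3384, -0.2714, 0.0213]
ee_rot: [-0.5, -0.5, 0.5, -0.5]
force: [0.3, -0.2, -0.0]
width: 0.291
```

Call:
{"fn": "servo_tool", "kwargs": {"plan": [[0.03, 0, 0, 0, 0, 0, -1], [0.01, 0, 0, 0, 0, 0, -1], [0, 0, 0, 0, 0, 0, -1]]}}

```text
time: 9.05
tool_pos: [0.3388, -0.2717, 0.0148]
ee_rot: [0.5, 0.499, -0.5, 0.5]
force: [-0.2, 0.9, -0.3]
width: 0.294
```

Call:
{"fn": "servo_tool", "kwargs": {"plan": [[0, 0, 0, 0, 0, 0, -0.06], [0, 0, 0, 0, 0, 0, -0.06], [0, 0, 0, 0, 0, 0, -0.06], [-0.1, 0, 0, 0, 0, 0, -0.06], [-0.2, 0, 0, 0, 0, 0, -0.06]]}}

```text
time: 9.55
tool_pos: [0.3369, -0.2703, 0.073]
ee_rot: [0.5, 0.502, -0.5, 0.498]
force: [0.4, -0.5, 1.2]
width: 0.47
```

Call:
{"fn": "servo_tool", "kwargs": {"plan": [[-0.2, 0, 0, 0, 0, 0, 0], [-0.2, 0, 0, 0, 0, 0, 0], [-0.2, 0, 0, 0, 0, 0, 0], [-0.2, 0, 0, 0, 0, 0, 0], [0, 0, 0, 0, 0, 0, 0]]}}

```text
time: 10.05
tool_pos: [0.34, -0.2726, 0.239]
ee_rot: [0.501, 0.497, -0.5, 0.503]
force: [0.3, 0.1, -1.0]
width: 0.496
```

```bash
python3 - <<'E'
from h import *
o=robot.get_obs();print(o['tool_pos'],o['width'],o['force'],o['joint_positions'])
im,d=capture('wrist');cv2.imwrite('pics/f.png',im)
im,d=capture('side');cv2.imwrite('pics/f_s.png',cv2.resize(im[120:300,170:430],None,fx=3,fy=3))
E
```

```text
[ 0.34   -0.2726  0.239 ] 0.49622350647897134 [ 0.27    0.1281 -0.9945] [ 0.7458  0.027  -0.2213  2.0983  0.008   1.0092  0.5195]
```

View pics/f.png

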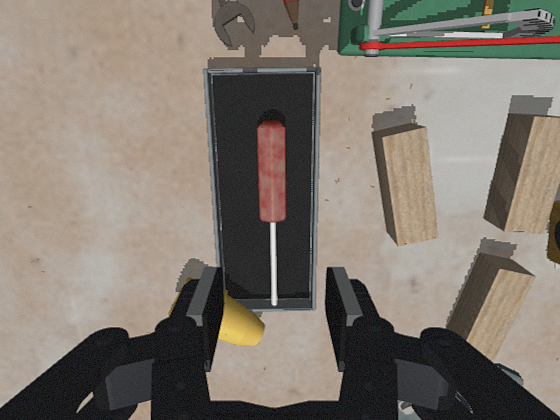

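View pics/f_s.png

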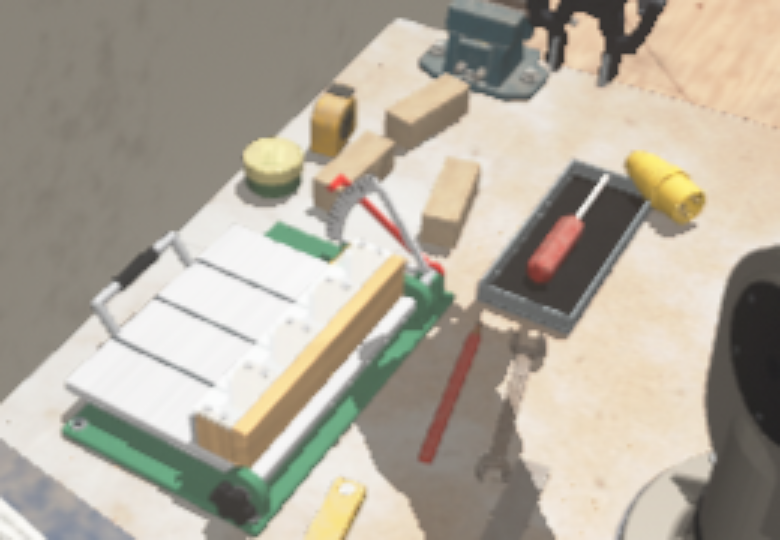

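```bash
cat >> h.py <<'E'
def arm_env(P,I):
    hsv=cv2.cvtColor(I,cv2.COLOR_BGR2HSV)
    k=((hsv[...,0]<8)|(hsv[...,0]>172))&(hsv[...,1]>110)
    q=tofix(P[k]);s=(abs(q[:,1]+.192)<.012)&(q[:,0]>-.01)&(q[:,0]<.14)&(q[:,2]>.02);q=q[s]
    rad=np.hypot(q[:,0],q[:,2]-.032);ang=np.arctan2(q[:,2]-.032,q[:,0])
    for a,b in((.04,.06),(.06,.08),(.08,.1),(.1,.118),(.118,.135)):
        t=(rad>=a)&(rad<b)
        if t.sum()>5:
            up=np.degrees(ang[t]-np.arcsin(.005/rad[t]));lo=np.degrees(ang[t]+np.arcsin(.005/rad[t]))
            print(a,t.sum(),'upper-edge theta',np.percentile(up,[80,90,97]),'lower',np.percentile(lo,[3,10,20]),'y',np.median(q[t,1]),np.degrees(np.median(ang[t])))
E
python3 - <<'E'
from h import *
cal=get_calibration('wrist');im,d=capture('wrist');arm_env(cloud('wrist',d,cal),im)
im,d=capture('side');print('side');arm_env(cloud('side',d),im)
print('old');arm_env(np.load('pics/c.npy'),cv2.imread('pics/c_wrist.png'))
p,r=pose();b=O+RF.apply([.236,0,0])
print(b)
p,r=plan(p,r,[((b[0],b[1],.239),down(PHI),-.15),((b[0],b[1],.09),None,-.15),((b[0],b[1],.05),None,-.15,1)])
E
```

```text
0.04 170 upper-edge theta [32.6344 33.0429 33.7487] lower [37.1376 40.718  41.6291] y -0.19336230937687723 37.504476496831124
0.06 191 upper-edge theta [32.7619 33.1501 33.568 ] lower [35.6504 37.9109 39.2368] y -0.19340402449794947 36.22381972445174
0.08 212 upper-edge theta [32.7052 33.062  33.3153] lower [35.01   37.1007 37.8203] y -0.19351867018759547 35.400378658163355
0.1 216 upper-edge theta [32.6907 32.9225 33.2517] lower [34.242  36.3778 36.9715] y -0.19344879492555073 34.938566818369985
0.118 102 upper-edge theta [32.7926 32.9633 33.2186] lower [34.713  36.4166 36.627 ] y -0.19345904301168762 34.75747975066518
side
0.04 6 upper-edge theta [32.6353 32.7976 32.9112] lower [32.5467 34.6366 37.622 ] y -0.1925737912809194 32.72515571528194
0.06 15 upper-edge theta [34.9246 35.62   40.7044] lower [35.5787 36.4352 36.7357] y -0.19282947001175713 33.84801405373452
0.08 14 upper-edge theta [32.5139 32.7833 34.2219] lower [34.0574 35.1849 35.5276] y -0.19331722612901475 35.0172276039645
0.118 7 upper-edge theta [33.2224 35.2396 37.2989] lower [35.1838 35.3204 35.4743] y -0.1938143600
[... 491 characters left out ...]
0.19106967808275885 34.297121593138165
[0.663  0.0285 0.    ]
[[-0.002,0.135,-0.125,0,0,0,-0.15],[-0.003,0.136,-0.125,0,0,0,-0.15],[-0.002,0.135,-0.125,0.001,0,0,-0.15],[-0.003,0.135,-0.125,0,0,0,-0.15],[-0.002,0.135,-0.125,0.001,0,0,-0.15]]
[[-0.003,0.135,-0.126,0,0,0,-0.15],[-0.002,0.135,-0.126,0.001,0,0,-0.15],[-0.003,0.134,-0.126,0,0,0,-0.15],[-0.002,0.134,-0.126,0.001,0,0,-0.15],[-0.003,0.134,-0.127,0,0,0,-0.15]]
[[-0.002,0.134,-0.127,0.001,0,0,-0.15],[-0.003,0.134,-0.127,0,0,0,-0.15],[0.186,0,0,0,0,0,-0.15],[0.186,0,0,0,0,0,-0.15],[0.187,0,0,0,0,0,-0.15]]
[[0.186,0,0.001,0,0,0,-0.15],[0.1,0,0,0,0,0,-0.15],[0.1,0.001,0,0,0,0,-0.15],[0,0,0,0,0,0,-0.15]]
end [0.663  0.0285 0.05  ] rows 19
```

Call:
{"fn": "servo_tool", "kwargs": {"plan": [[-0.002, 0.135, -0.125, 0, 0, 0, -0.15], [-0.003, 0.136, -0.125, 0, 0, 0, -0.15], [-0.002, 0.135, -0.125, 0.001, 0, 0, -0.15], [-0.003, 0.135, -0.125, 0, 0, 0, -0.15], [-0.002, 0.135, -0.125, 0.001, 0, 0, -0.15]]}}

```text
time: 10.75
tool_pos: [0.4739, -0.1453, 0.235]
ee_rot: [-0.501, -0.499, 0.502, -0.497]
force: [0.4, 0.1, 0.8]
width: 0.426
```

Call:
{"fn": "servo_tool", "kwargs": {"plan": [[-0.003, 0.135, -0.126, 0, 0, 0, -0.15], [-0.002, 0.135, -0.126, 0.001, 0, 0, -0.15], [-0.003, 0.134, -0.126, 0, 0, 0, -0.15], [-0.002, 0.134, -0.126, 0.001, 0, 0, -0.15], [-0.003, 0.134, -0.127, 0, 0, 0, -0.15]]}}

```text
time: 11.25
tool_pos: [0.6095, -0.0205, 0.2371]
ee_rot: [-0.503, -0.497, 0.504, -0.496]
force: [-0.5, -0.9, 0.5]
width: 0.426
```

Call:
{"fn": "servo_tool", "kwargs": {"plan": [[-0.002, 0.134, -0.127, 0.001, 0, 0, -0.15], [-0.003, 0.134, -0.127, 0, 0, 0, -0.15], [0.19, 0, 0, 0, 0, 0, -0.15], [0.19, 0, 0, 0, 0, 0, -0.15], [0, 0, 0, 0, 0, 0, -0.15]]}}

```text
time: 11.75
tool_pos: [0.66, 0.0281, 0.1573]
ee_rot: [-0.501, -0.499, 0.507, -0.494]
force: [-0.5, 0.3, -0.2]
width: 0.419
```

```bash
python3 - <<'E'
from h import *
print(robot.get_obs()['tool_pos'])
cal=get_calibration('wrist');im,d=capture('wrist');cv2.imwrite('pics/g.png',im);P=cloud('wrist',d,cal)
hsv=cv2.cvtColor(im,cv2.COLOR_BGR2HSV);k=(hsv[...,2]<60)&(P[...,2]>.055)&(P[...,2]<.085)&(P[...,0]>.64)&(P[...,0]<.69)&(abs(P[...,1]-.03)<.06)
q=P[k];print(k.sum(),q.min(0),q.max(0),np.median(q,0))
im2,d2=capture('top');P2=cloud('top',d2)
p,r=pose();b=[.663,.0285]
p,r=plan(p,r,[((b[0],b[1],.05),down(PHI),-.15,1)])
E
```

```text
[0.66   0.0281 0.1573]
2075 [ 0.6508 -0.0268  0.0553] [0.6706 0.0871 0.0752] [0.6629 0.0297 0.0721]
[[0.189,0,0,0,0,0,-0.15],[0.189,0.001,0,0,0,0,-0.15],[0.188,0,-0.001,0,0,0.001,-0.15],[0,0,0,0,0,0,-0.15]]
end [0.6629 0.0285 0.0501] rows 4
```

View pics/g.png

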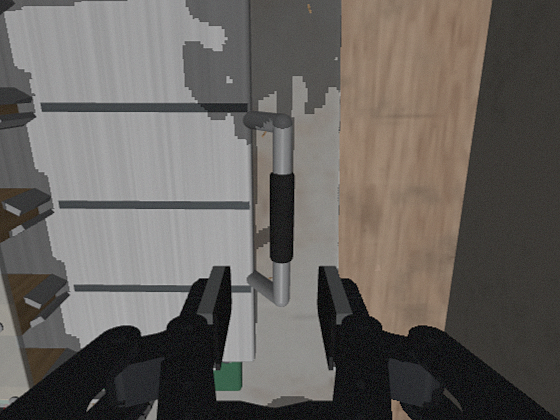

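Call:
{"fn": "servo_tool", "kwargs": {"plan": [[0.18, 0.005, 0, 0, 0, 0, -0.15], [0.18, 0.005, 0, 0, 0, 0, -0.15], [0.12, 0.005, 0, 0, 0, 0, -0.15], [0.05, 0, 0, 0, 0, 0, -0.15], [0, 0, 0, 0, 0, 0, -0.15]]}}

```text
time: 12.35
tool_pos: [0.6668, 0.0282, 0.0584]
ee_rot: [0.504, 0.496, -0.504, 0.496]
force: [0.3, 1.2, 0.2]
width: 0.424
```

Call:
{"fn": "servo_tool", "kwargs": {"plan": [[0, 0, 0, 0, 0, 0, -1], [0, 0, 0, 0, 0, 0, -1], [0, 0, 0, 0, 0, 0, -1], [0, 0, 0, 0, 0, 0, -1], [0, 0, 0, 0, 0, 0, -1]], "force": 60}}

```text
time: 12.85
tool_pos: [0.6643, 0.0284, 0.0597]
ee_rot: [-0.503, -0.497, 0.505, -0.495]
force: [-22.3, -0.9, 14.3]
width: 0.157
```

```bash
python3 - <<'E'
from h import *
o=robot.get_obs();print(o['tool_pos'],o['width'],o['force'])
p,r=pose()
# arc
tg=np.radians(32.7)
def bar(t): return np.array([.236*np.cos(t)-.034*np.sin(t),0,.032+.236*np.sin(t)+.034*np.cos(t)])
b0=bar(0)
w=[]
ths=np.linspace(0,tg,13)[1:]
for t in ths: w.append((p+RF.apply(bar(t)-b0),None,-1))
plan(p,r,w,vmax=.02)
E
```

```text
[0.6643 0.0284 0.0597] 0.15730337313771545 [-22.2732  -0.8853  14.2934]
[[-0.056,-0.01,0,0,0,0,-1],[-0.055,-0.012,0,0,0,0,-1],[-0.055,-0.015,0,0,0,0,-1],[-0.054,-0.017,0,0,0,0,-1],[-0.053,-0.02,0,0,0,0,-1]]
[[-0.052,-0.023,0,0,0,0,-1],[-0.051,-0.025,0,0,0,0,-1],[-0.049,-0.027,0,0,0,0,-1],[-0.049,-0.03,0,0,0,0,-1],[-0.047,-0.032,0,0,0,0,-1]]
[[-0.045,-0.034,0,0,0,0,-1],[-0.043,-0.036,0,0,0,0,-1]]
end [0.6085 0.0294 0.1817] rows 12
```

Call:
{"fn": "servo_tool", "kwargs": {"plan": [[0, 0, 0, 0, 0, 0, -0.15], [0, 0, 0, 0, 0, 0, -0.15], [0, 0, 0, 0, 0, 0, -0.15], [0, 0, 0, 0, 0, 0, -0.15]]}}

```text
time: 13.25
tool_pos: [0.6671, 0.0283, 0.0586]
ee_rot: [0.504, 0.496, -0.504, 0.496]
force: [0.5, -0.2, -0.3]
width: 0.425
```

```bash
python3 - <<'E'
from h import *
o=robot.get_obs();print(o['tool_pos'],o['width'],o['force'])
cal=get_calibration('wrist');im,d=capture('wrist');cv2.imwrite('pics/g2.png',im);P=cloud('wrist',d,cal)
q=P[20:300,20:230].reshape(-1,3);t=tofix(q);k=(t[:,0]>.09)&(t[:,0]<.2)&(abs(t[:,2]-.04)<.03)&(abs(t[:,1])<.13);
c=np.linalg.lstsq(np.c_[t[k][:,0],t[k][:,1],np.ones(k.sum())],t[k][:,2],rcond=None)[0];print('plane',c,k.sum())
E
```

```text
[0.6671 0.0283 0.0586] 0.4249261336674515 [ 0.4722 -0.2283 -0.2992]
plane [0.0006 0.0013 0.0393] 45413
```

View pics/g2.png

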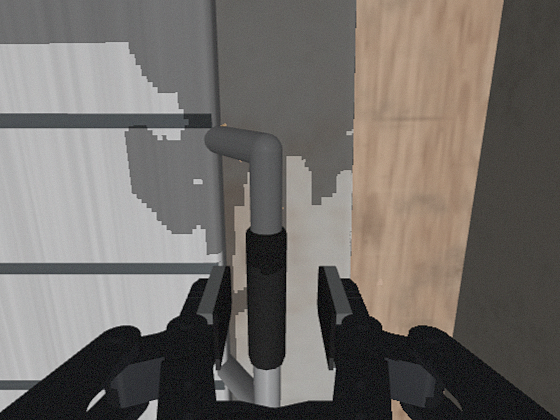

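Call:
{"fn": "servo_tool", "kwargs": {"plan": [[0.025, -0.021, 0, 0, 0, 0, -0.15], [0.025, 0, 0, 0, 0, 0, -0.15], [0, 0, 0, 0, 0, 0, -0.15]]}}

```text
time: 13.6
tool_pos: [0.6616, 0.0283, 0.0469]
ee_rot: [-0.504, -0.496, 0.504, -0.496]
force: [0.4, -0.5, 0.1]
width: 0.425
```

Call:
{"fn": "servo_tool", "kwargs": {"plan": [[0, 0, 0, 0, 0, 0, -1], [0, 0, 0, 0, 0, 0, -1], [0, 0, 0, 0, 0, 0, -1], [0, 0, 0, 0, 0, 0, -1]], "force": 60}}

```text
time: 14.0
tool_pos: [0.6639, 0.0283, 0.0484]
ee_rot: [0.505, 0.495, -0.503, 0.496]
force: [8.0, 0.3, -4.7]
width: 0.163
```

Call:
{"fn": "servo_tool", "kwargs": {"plan": [[-0.056, -0.01, 0, 0, 0, 0, -1], [-0.055, -0.012, 0, 0, 0, 0, -1], [-0.055, -0.015, 0, 0, 0, 0, -1]]}}

```text
time: 14.3
tool_pos: [0.6569, 0.0285, 0.0818]
ee_rot: [0.505, 0.495, -0.503, 0.497]
force: [13.0, 0.4, -10.7]
width: 0.164
```

```bash
python3 - <<'E'
from h import *
o=robot.get_obs();print(o['tool_pos'],o['width'],o['force'],o['moment'])
cal=get_calibration('wrist');im,d=capture('wrist');cv2.imwrite('pics/g3.png',im);P=cloud('wrist',d,cal)
q=P[20:300,20:180].reshape(-1,3);t=tofix(q);k=(t[:,0]>.09)&(t[:,0]<.19)&(abs(t[:,1])<.13)&(t[:,2]<.12)&(t[:,2]>.02);
c=np.linalg.lstsq(np.c_[t[k][:,0],t[k][:,1],np.ones(k.sum())],t[k][:,2],rcond=None)[0];print('plane',c,k.sum(),np.degrees(np.arctan(c[0])))
E
```

```text
[0.6569 0.0285 0.0818] 0.16354879666269465 [ 13.0319   0.4176 -10.6806] [ 0.1064 -3.0806  0.0029]
plane [0.1427 0.0012 0.0393] 44024 8.12094896461057
```

View pics/g3.png

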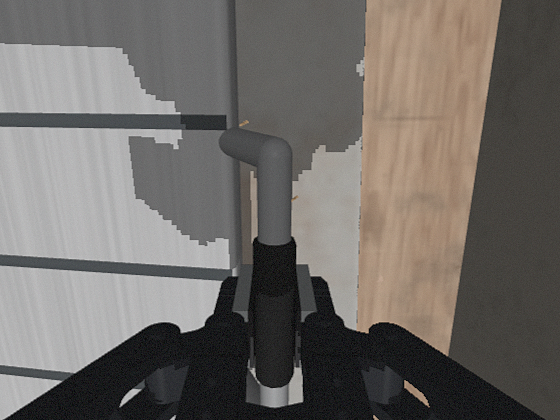

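```bash
python3 - <<'E'
from h import *
p,r=pose()
tg=np.radians(31.7);t0=np.radians(8.12)
def bar(t): return np.array([.236*np.cos(t)-.034*np.sin(t),0,.032+.236*np.sin(t)+.034*np.cos(t)])
w=[]
for t in np.linspace(t0,tg,10)[1:]: w.append((p+RF.apply(bar(t)-bar(t0)),None,-1))
plan(p,r,w,vmax=.02)
E
```

```text
[[-0.052,-0.016,0,0,0,0,-1],[-0.051,-0.019,0,0,0,0,-1],[-0.051,-0.021,0,0,0,0,-1],[-0.049,-0.023,0,0,0,0,-1],[-0.048,-0.026,0,0,0,0,-1]]
[[-0.047,-0.027,0,0,0,0,-1],[-0.046,-0.03,0,0,0,0,-1],[-0.044,-0.032,0,0,0,0,-1],[-0.043,-0.034,0,0,0,0,-1]]
end [0.6106 0.0292 0.1693] rows 9
```

Call:
{"fn": "servo_tool", "kwargs": {"plan": [[-0.052, -0.016, 0, 0, 0, 0, -1], [-0.051, -0.019, 0, 0, 0, 0, -1], [-0.051, -0.021, 0, 0, 0, 0, -1], [-0.049, -0.023, 0, 0, 0, 0, -1], [-0.048, -0.026, 0, 0, 0, 0, -1]]}}

```text
time: 14.85
tool_pos: [0.6364, 0.0289, 0.1325]
ee_rot: [0.506, 0.495, -0.503, 0.497]
force: [15.9, -0.3, -7.3]
width: 0.165
```

Call:
{"fn": "servo_tool", "kwargs": {"plan": [[-0.047, -0.027, 0, 0, 0, 0, -1], [-0.046, -0.03, 0, 0, 0, 0, -1], [-0.044, -0.032, 0, 0, 0, 0, -1], [-0.043, -0.034, 0, 0, 0, 0, -1], [0, 0, 0, 0, 0, 0, -1]]}}

```text
time: 15.35
tool_pos: [0.6117, 0.0293, 0.17]
ee_rot: [0.506, 0.494, -0.502, 0.497]
force: [7.0, -1.1, 14.3]
width: 0.161
```

```bash
cat >> h.py <<'E'
def tilt(P,xr=(.09,.2),mask=None,it=8):
    """robust fit of table face plane; returns deg"""
    t=tofix(P.reshape(-1,3));k=(abs(t[:,1])<.132)&(t[:,0]>.05)&(t[:,0]<.24)&(t[:,2]>.02)&(t[:,2]<.25)
    t=t[k];best=None
    # hypothesis scan: plane at distance .008 from axis
    for a in np.radians(np.arange(0,50,.5)):
        d=-t[:,0]*np.sin(a)+(t[:,2]-.032)*np.cos(a)-.008
        n=(abs(d)<.003).sum()
        if best is None or n>best[0]: best=(n,a)
    a=best[1];off=.008
    for _ in range(it):
        x=t[:,0]*np.cos(a)+(t[:,2]-.032)*np.sin(a);d=-t[:,0]*np.sin(a)+(t[:,2]-.032)*np.cos(a)-off
        s=(abs(d)<.002)&(x>.075)&(x<.212)
        A=np.c_[x[s],t[s][:,1],np.ones(s.sum())];c=np.linalg.lstsq(A,d[s],rcond=None)[0];a+=c[0];off+=c[2]
    print('TILT deg %.2f off %.4f yslope %.4f n %d std %.5f'%(np.degrees(a),off,c[1],s.sum(),d[s].std()));return a
E
python3 - <<'E'
from h import *
o=robot.get_obs();print(o['tool_pos'],o['width'],o['force'])
for n in('wrist','side','top'):
    cal=get_calibration(n);im,d=capture(n);P=cloud(n,d,cal);print(n);tilt(P);arm_env(P,im);cv2.imwrite(f'pics/h_{n}.png',im)
E
```

```text
[0.6117 0.0293 0.17  ] 0.16146469070661237 [ 6.9576 -1.0877 14.2995]
wrist
TILT deg 31.47 off 0.0072 yslope 0.0010 n 57784 std 0.00046
side
TILT deg 31.47 off 0.0083 yslope 0.0002 n 2540 std 0.00108
0.06 16 upper-edge theta [32.8821 34.0229 38.7701] lower [32.6034 34.1178 35.0365] y -0.19286992430018304 35.395321908357
0.08 14 upper-edge theta [32.5703 32.7629 33.626 ] lower [33.2058 34.639  34.8246] y -0.19345756536788905 34.12896767756219
0.118 7 upper-edge theta [33.7113 35.042  36.2261] lower [34.9248 35.3932 35.9156] y -0.19323954981601837 34.86079801500667
top
TILT deg 30.99 off 0.0085 yslope 0.0006 n 680 std 0.00108
0.04 6 upper-edge theta [33.2628 33.3082 33.3399] lower [34.7437 37.3889 41.1677] y -0.19440214778306653 36.123143310392024
0.08 6 upper-edge theta [34.0254 34.1725 34.2755] lower [36.0827 36.7392 37.6771] y -0.19526532626974955 36.10079659097929
0.1 6 upper-edge theta [32.5001 33.2916 33.8457] lower [34.0823 34.6197 35.3876] y -0.19415307605041882 33.82831027004215
0.118 6 upper-edge theta [50.9637 51.7625 52.3216] lower [34.9922 35.5682 36.3911] y -0.18900411106804788 34.59220554648703
```

View pics/h_wrist.png

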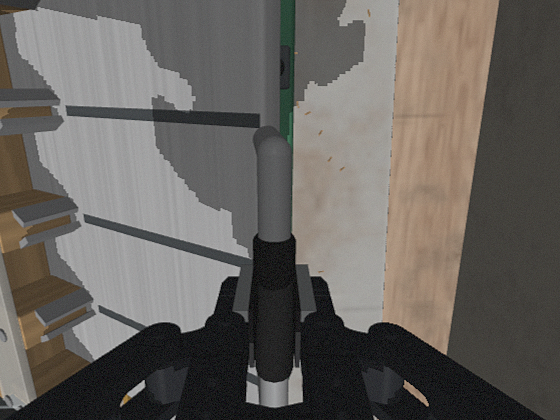

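Call:
{"fn": "servo_tool", "kwargs": {"plan": [[-0.009, -0.007, 0, 0, 0, 0, -1], [-0.009, -0.008, 0, 0, 0, 0, -1], [0, 0, 0, 0, 0, 0, -1], [0, 0, 0, 0, 0, 0, -1]]}}

```text
time: 15.9
tool_pos: [0.6095, 0.0293, 0.1727]
ee_rot: [0.506, 0.494, -0.502, 0.497]
force: [14.4, -0.2, 2.7]
width: 0.163
```

```bash
python3 - <<'E'
from h import *
o=robot.get_obs();print(o['tool_pos'],o['width'],o['force'])
for n in('wrist','side'):
    cal=get_calibration(n);im,d=capture(n);P=cloud(n,d,cal);print(n);tilt(P)
E
```

```text
[0.6095 0.0293 0.1727] 0.16346957035574297 [14.3773 -0.2343  2.743 ]
wrist
TILT deg 32.31 off 0.0072 yslope 0.0009 n 56650 std 0.00046
side
TILT deg 32.30 off 0.0083 yslope -0.0006 n 2563 std 0.00108
```

Call:
{"fn": "servo_tool", "kwargs": {"plan": [[0, 0, 0, 0, 0, 0, -0.15], [0, 0, 0, 0, 0, 0, -0.15], [0, 0, 0, 0, 0, 0, -0.15]]}}

```text
time: 16.3
tool_pos: [0.606, 0.0293, 0.1707]
ee_rot: [-0.504, -0.496, 0.504, -0.496]
force: [0.1, -0.4, -0.5]
width: 0.425
```

Call:
{"fn": "servo_tool", "kwargs": {"plan": [[-0.1, 0, 0, 0, 0, 0, -0.15], [-0.15, 0, 0, 0, 0, 0, -0.15], [-0.15, 0, 0, 0, 0, 0, -0.15], [-0.15, 0, 0, 0, 0, 0, -0.15], [0, 0, 0, 0, 0, 0, -0.15]]}}

```text
time: 16.8
tool_pos: [0.6077, 0.0297, 0.2849]
ee_rot: [0.505, 0.495, -0.503, 0.497]
force: [-0.4, -0.0, 0.2]
width: 0.423
```

```bash
python3 - <<'E'
from h import *
o=robot.get_obs();print(o['tool_pos'],o['width'],o['force'])
for n in('wrist','side'):
    cal=get_calibration(n);im,d=capture(n);P=cloud(n,d,cal);print(n);tilt(P)
p,r=pose()
a=np.radians(40);x=np.array([0,np.sin(a),-np.cos(a)]);y=np.array([1.,0,0]);M=R.from_matrix(np.stack([x,y,np.cross(x,y)],1))
plan(p,r,[((.54,-.12,.27),None,-.15),((.47,-.26,.2),M,.2,2)],vmax=.045,wmax=.145)
E
```

```text
[0.6077 0.0297 0.2849] 0.42348343445112163 [-0.3932 -0.0306  0.2007]
wrist
TILT deg 32.30 off 0.0071 yslope 0.0010 n 35540 std 0.00054
side
TILT deg 32.27 off 0.0082 yslope -0.0001 n 2558 std 0.00108
[[0.014,-0.08,0.188,0,0,0,-0.15],[0.014,-0.08,0.188,0,0,0,-0.15],[0.014,-0.08,0.188,0,0,0,-0.15],[0.014,-0.079,0.187,0,0,0,-0.15],[0.07,-0.068,0.141,-0.001,0.044,0,0.2]]
[[0.05,-0.068,0.149,-0.001,0.045,0,0.2],[0.028,-0.069,0.155,-0.001,0.044,-0.001,0.2],[0.007,-0.069,0.157,-0.001,0.045,0,0.2],[-0.015,-0.07,0.156,-0.001,0.044,-0.001,0.2],[0,0,0,0,0,0,0.2]]
[[0,0,0,0,0,0,0.2]]
end [ 0.4699 -0.26    0.1999] rows 11
```

Call:
{"fn": "servo_tool", "kwargs": {"plan": [[0.014, -0.08, 0.188, 0, 0, 0, -0.15], [0.014, -0.08, 0.188, 0, 0, 0, -0.15], [0.014, -0.08, 0.188, 0, 0, 0, -0.15], [0.014, -0.08, 0.188, 0, 0, 0, -0.15], [0.07, -0.068, 0.141, 0, 0.044, 0, 0.2]]}}

```text
time: 17.4
tool_pos: [0.5256, -0.1463, 0.2561]
ee_rot: [0.537, 0.53, -0.466, 0.462]
force: [1.2, 0.1, -0.3]
width: 0.581
```

Call:
{"fn": "servo_tool", "kwargs": {"plan": [[0.05, -0.068, 0.149, 0, 0.045, 0, 0.2], [0.028, -0.069, 0.155, 0, 0.044, 0, 0.2], [0.007, -0.069, 0.157, 0, 0.045, 0, 0.2], [-0.015, -0.07, 0.156, 0, 0.044, 0, 0.2], [0, 0, 0, 0, 0, 0, 0.2]]}}

```text
time: 17.9
tool_pos: [0.4635, -0.2656, 0.1923]
ee_rot: [0.65, 0.635, -0.303, 0.288]
force: [-0.2, -0.0, 0.5]
width: 0.602
```

Call:
{"fn": "servo_tool", "kwargs": {"plan": [[0, 0, 0, 0, 0, 0, 0.2], [0, 0, 0, 0, 0, 0, 0.2]]}}

```text
time: 18.1
tool_pos: [0.469, -0.2585, 0.1995]
ee_rot: [0.646, 0.636, -0.301, 0.297]
force: [-0.2, 1.2, 0.3]
width: 0.599
```

```bash
python3 - <<'E'
from h import *
o=robot.get_obs();print(o['tool_pos'],o['width'],o['force'])
cal=get_calibration('wrist');im,d=capture('wrist');P=cloud('wrist',d,cal);np.save('pics/i.npy',P);cv2.imwrite('pics/i.png',im)
tilt(P);arm_env(P,im)
E
```

```text
[ 0.469  -0.2585  0.1995] 0.5985525677320506 [-0.1564  1.2406  0.3193]
TILT deg 32.31 off 0.0077 yslope 0.0007 n 16742 std 0.00056
0.04 163 upper-edge theta [32.4542 32.7544 33.0504] lower [34.1534 35.3534 37.02  ] y -0.19460414318432062 36.72067813495016
0.06 175 upper-edge theta [32.4257 32.6777 32.9262] lower [33.8754 34.7241 36.1649] y -0.19464470532360972 35.669826860642935
0.08 197 upper-edge theta [32.5757 32.7173 33.0773] lower [33.5313 34.2768 35.4183] y -0.1946984515460755 34.94555770674969
0.1 200 upper-edge theta [32.5985 32.8274 33.0759] lower [33.0357 33.8263 34.7978] y -0.19472533709888745 34.52174937322379
0.118 250 upper-edge theta [32.702  32.8675 33.0205] lower [33.3912 34.0011 34.8477] y -0.1944432251865806 34.51531977193383
```

View pics/i.png

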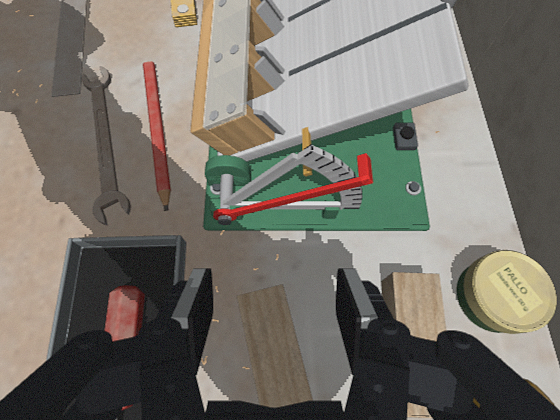

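```bash
cat >> h.py <<'E'
def blanks(n='top'):
    cal=get_calibration(n);im,d=capture(n);P=cloud(n,d,cal);out=[]
    m=((abs(P[...,2]-0.04)<0.008)&(P[...,1]<-0.16)&(P[...,1]>-0.55)&(P[...,0]>0.4)&(P[...,0]<0.75)).astype(np.uint8)
    k,l,s,_=cv2.connectedComponentsWithStats(m)
    for i in range(1,k):
        if s[i,4]<60: continue
        q=P[l==i];c,wh,a=cv2.minAreaRect((q[:,:2]*1000).astype(np.float32))
        if wh[0]<wh[1]: a+=90
        psi=a-90
        if psi>90: psi-=180
        if psi<-90: psi+=180
        print(n,'blank?',np.round(c,1),np.round(wh,1),'psi %.1f'%psi,s[i,4]);out.append((np.array(c)/1000,psi,s[i,4]))
    return out
def grasp(c,psi,off=.015):
    ps=np.radians(psi);return np.array(c)+off*np.array([-np.sin(ps),np.cos(ps)]),ps
def ins(th):
    M=RT(th).as_matrix();return R.from_matrix(np.stack([-M[:,2],-M[:,1],-M[:,0]],1))
E
python3 - <<'E'
from h import *
blanks('top');blanks('side')
g,ps=grasp((.470,-.2874),13.1);print(g)
p,r=pose()
plan(p,r,[((g[0],g[1],.12),down(ps),.29),((g[0],g[1],.008),None,.29,1)])
E
```

```text
top blank? [ 672.1 -235.5] [66.5 67.5] psi 88.9 348
top blank? [ 587.9 -276.6] [110.3  40.6] psi -2.7 420
top blank? [ 574.8 -427.5] [110.5  40.5] psi -13.0 419
top blank? [ 470.1 -287.8] [ 39.6 111.5] psi 13.1 414
side blank? [ 576.4 -426.3] [118.3  45. ] psi -12.2 256
side blank? [ 644.1 -324.9] [60.1 34.6] psi -35.3 61
side blank? [ 589.1 -273. ] [114.5  44.1] psi -3.1 243
side blank? [ 671.9 -241.8] [54.7 73.1] psi 89.3 155
side blank? [ 471.1 -285.3] [ 40.2 114.9] psi 13.1 288
[ 0.4666 -0.2728]
[[0.044,-0.002,0.052,-0.012,-0.037,-0.005,0.29],[0.05,-0.003,0.047,-0.012,-0.037,-0.004,0.29],[0.055,-0.005,0.041,-0.012,-0.037,-0.004,0.29],[0.059,-0.005,0.034,-0.013,-0.036,-0.005,0.29],[0.063,-0.005,0.026,-0.012,-0.037,-0.004,0.29]]
[[0.065,-0.006,0.019,-0.013,-0.036,-0.005,0.29],[0.187,0,0,0,0,0,0.29],[0.187,0,0,0,0,0,0.29],[0.186,0,0.001,0,0,0,0.29],[0,0,0,0,0,0,0.29]]
end [ 0.4666 -0.2728  0.008 ] rows 10
```

Call:
{"fn": "servo_tool", "kwargs": {"plan": [[0.044, -0.002, 0.052, -0.012, -0.037, -0.005, 0.29], [0.05, -0.003, 0.047, -0.012, -0.037, -0.004, 0.29], [0.055, -0.005, 0.041, -0.012, -0.037, -0.004, 0.29], [0.059, -0.005, 0.034, -0.013, -0.036, -0.005, 0.29], [0.063, -0.005, 0.026, -0.012, -0.037, -0.004, 0.29]]}}

```text
time: 18.75
tool_pos: [0.4677, -0.2711, 0.1337]
ee_rot: [0.479, 0.571, -0.421, 0.518]
force: [0.5, -0.3, -0.9]
width: 0.643
```

Call:
{"fn": "servo_tool", "kwargs": {"plan": [[0.065, -0.006, 0.019, -0.013, -0.036, -0.005, 0.29], [0.15, 0, 0, 0, 0, 0, 0.29], [0.1, 0, 0, 0, 0, 0, 0.29], [0, 0, 0, 0, 0, 0, 0.29], [0, 0, 0, 0, 0, 0, 0.29]]}}

```text
time: 19.25
tool_pos: [0.4664, -0.2733, 0.0701]
ee_rot: [0.44, 0.554, -0.44, 0.553]
force: [1.0, 0.0, 0.6]
width: 0.647
```

```bash
python3 - <<'E'
from h import *
p,r=pose();print(p,r.as_matrix())
im,d=capture('wrist');cv2.imwrite('pics/j.png',im)
g,ps=grasp((.470,-.2874),13.1)
plan(p,r,[((g[0],g[1],.008),down(ps),.29,1)])
E
```

```text
[ 0.4664 -0.2733  0.0701] [[-0.0011  0.9742  0.2255]
 [ 0.0023  0.2255 -0.9742]
 [-1.     -0.0005 -0.0025]]
[[0.155,0.001,-0.001,0,0,0,0.29],[0.155,0.001,-0.001,0,-0.001,0,0.29],[0,0,0,0,0,0,0.29]]
end [ 0.4666 -0.2727  0.0081] rows 3
```

View pics/j.png

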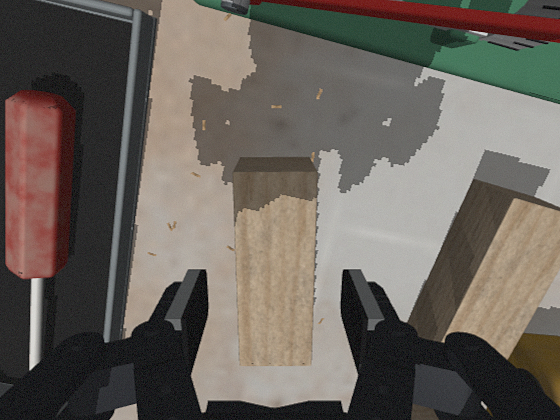

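Aligned: blank is between the fingers (cols 235–315). Descend and grip.

Call:
{"fn": "servo_tool", "kwargs": {"plan": [[0.13, 0.001, 0, 0, 0, 0, 0.29], [0.13, 0, 0, 0, 0, 0, 0.29], [0.05, 0, 0, 0, 0, 0, 0.29], [0, 0, 0, 0, 0, 0, 0.29]]}}

```text
time: 19.7
tool_pos: [0.4656, -0.2735, 0.0069]
ee_rot: [0.441, 0.555, -0.44, 0.552]
force: [0.4, -0.5, 0.3]
width: 0.642
```

Call:
{"fn": "servo_tool", "kwargs": {"plan": [[0, 0, 0, 0, 0, 0, -1], [0, 0, 0, 0, 0, 0, -1], [0, 0, 0, 0, 0, 0, -1], [0, 0, 0, 0, 0, 0, -1]], "force": 80}}

```text
time: 20.1
tool_pos: [0.4667, -0.274, 0.0085]
ee_rot: [0.441, 0.554, -0.44, 0.553]
force: [-0.9, 1.1, 9.2]
width: 0.454
```

```bash
cat >> h.py <<'E'
TH=np.radians(32.3)
def tp(x,y,h,th=None): return table_pt(TH if th is None else th,(x,y,h))
E
python3 - <<'E'
from h import *
o=robot.get_obs();print(o['tool_pos'],o['width'],o['force'])
p,r=pose()
# pocket_far_left y=.102; grip is 15 outward of centre; start: inner end at x=.085 -> centre .14 -> grip .155; home grip x=.090
h=p[2]+.002
a=tp(.165,.102,.10);b=tp(.155,.102,h)
print(a,b)
M=ins(TH)
p1=np.array([p[0],p[1],.2])
plan(p,r,[(p1,None,-1),((.52,-.12,.31),None,-1),(a,M,-1)],vmax=.045,wmax=.145)
E
```

```text
[ 0.4667 -0.274   0.0085] 0.4544180256229378 [-0.9154  1.0962  9.2269]
[0.5105 0.1331 0.2115] [0.5498 0.1325 0.1305]
[[-0.191,0,0,0,0,0,-1],[-0.192,0,0,0,0,0,-1],[-0.191,0,-0.001,0,0,0,-1],[-0.192,0,0,0,0,0,-1],[-0.191,0,-0.001,0,0,0,-1]]
[[-0.11,0.087,-0.138,0,0,0,-1],[-0.11,0.086,-0.138,0,0,0,-1],[-0.11,0.087,-0.138,0,0,0,-1],[-0.11,0.086,-0.139,0,0,0,-1],[-0.109,0.087,-0.138,0,0,0,-1]]
[[0.038,0.018,-0.096,0.043,0.01,0.013,-1],[0.042,0.004,-0.096,0.043,0.01,0.012,-1],[0.044,-0.011,-0.094,0.043,0.01,0.013,-1],[0.047,-0.025,-0.09,0.043,0.01,0.013,-1],[0.048,-0.039,-0.084,0.043,0.01,0.013,-1]]
[[0.049,-0.052,-0.077,0.043,0.009,0.013,-1],[0.048,-0.063,-0.068,0.043,0.009,0.012,-1],[0.047,-0.074,-0.057,0.043,0.01,0.012,-1],[0.046,-0.082,-0.045,0.043,0.01,0.013,-1],[0.044,-0.089,-0.032,0.043,0.009,0.013,-1]]
[[0.041,-0.095,-0.018,0.043,0.01,0.012,-1],[0.037,-0.097,-0.004,0.043,0.009,0.013,-1],[0.034,-0.099,0.011,0.044,0.009,0.012,-1]]
end [0.5105 0.1332 0.2114] rows 23
```

Call:
{"fn": "servo_tool", "kwargs": {"plan": [[-0.1, 0, 0, 0, 0, 0, -1], [-0.2, 0, 0, 0, 0, 0, -1], [-0.22, 0, 0, 0, 0, 0, -1], [-0.22, 0, 0, 0, 0, 0, -1], [-0.22, 0, 0, 0, 0, 0, -1]]}}

```text
time: 20.6
tool_pos: [0.466, -0.274, 0.2019]
ee_rot: [0.441, 0.554, -0.44, 0.553]
force: [1.8, 0.2, -0.9]
width: 0.458
```

Call:
{"fn": "servo_tool", "kwargs": {"plan": [[-0.11, 0.087, -0.138, 0, 0, 0, -1], [-0.11, 0.087, -0.138, 0, 0, 0, -1], [-0.11, 0.087, -0.138, 0, 0, 0, -1], [-0.11, 0.087, -0.138, 0, 0, 0, -1], [-0.11, 0.087, -0.138, 0, 0, 0, -1]]}}

```text
time: 21.1
tool_pos: [0.5202, -0.119, 0.3114]
ee_rot: [0.441, 0.554, -0.44, 0.553]
force: [1.2, -0.6, -1.0]
width: 0.453
```

Call:
{"fn": "servo_tool", "kwargs": {"plan": [[0.038, 0.018, -0.096, 0.043, 0.01, 0.013, -1], [0.042, 0.004, -0.096, 0.043, 0.01, 0.012, -1], [0.044, -0.011, -0.094, 0.043, 0.01, 0.013, -1], [0.047, -0.025, -0.09, 0.043, 0.01, 0.013, -1], [0.048, -0.039, -0.084, 0.043, 0.01, 0.013, -1]]}}

```text
time: 21.6
tool_pos: [0.5163, -0.0225, 0.2721]
ee_rot: [0.685, 0.37, -0.507, 0.37]
force: [0.2, -0.5, -1.1]
width: 0.455
```

Call:
{"fn": "servo_tool", "kwargs": {"plan": [[0.049, -0.052, -0.077, 0.043, 0.009, 0.013, -1], [0.048, -0.063, -0.068, 0.043, 0.009, 0.012, -1], [0.047, -0.074, -0.057, 0.043, 0.01, 0.012, -1], [0.046, -0.082, -0.045, 0.043, 0.01, 0.013, -1], [0.044, -0.089, -0.032, 0.043, 0.009, 0.013, -1]]}}

```text
time: 22.1
tool_pos: [0.5125, 0.0654, 0.2375]
ee_rot: [0.825, 0.161, -0.515, 0.167]
force: [1.3, -0.1, -1.6]
width: 0.455
```

Call:
{"fn": "servo_tool", "kwargs": {"plan": [[0.041, -0.095, -0.018, 0.043, 0.01, 0.012, -1], [0.037, -0.097, -0.004, 0.043, 0.009, 0.013, -1], [0.034, -0.099, 0.011, 0.044, 0.009, 0.012, -1], [0, 0, 0, 0, 0, 0, -1], [0, 0, 0, 0, 0, 0, -1]]}}

```text
time: 22.6
tool_pos: [0.5074, 0.0916, 0.2228]
ee_rot: [0.852, 0.081, -0.509, 0.094]
force: [0.3, -0.5, -0.0]
width: 0.458
```

```bash
cat >> h.py <<'E'
def status(name,P=None):
    o=robot.get_obs();p,r=pose(o)
    print('tcp',p,'table',totable(TH,p),'width',round(o['width'],3),'F',o['force'],'rot err deg',np.degrees((ins(TH).inv()*r).as_rotvec()),'q7',o['joint_positions'][6])
    cal=get_calibration('wrist');im,d=capture('wrist');P=cloud('wrist',d,cal);np.save(f'pics/{name}.npy',P);cv2.imwrite(f'pics/{name}.png',im);return p,r,P,im
E
python3 - <<'E'
from h import *
p,r,P,im=status('k')
tilt(P)
im,d=capture('side');tilt(cloud('side',d))
E
```

```text
tcp [0.5074 0.0916 0.2228] table [[0.1691 0.0605 0.1109]] width 0.458 F [ 0.2918 -0.5445 -0.0442] rot err deg [-14.7911  -3.9627  -3.3816] q7 -1.9436011989552937
TILT deg 32.29 off 0.0074 yslope 0.0008 n 43260 std 0.00063
TILT deg 32.27 off 0.0086 yslope -0.0004 n 1892 std 0.00105
```

View pics/k.png

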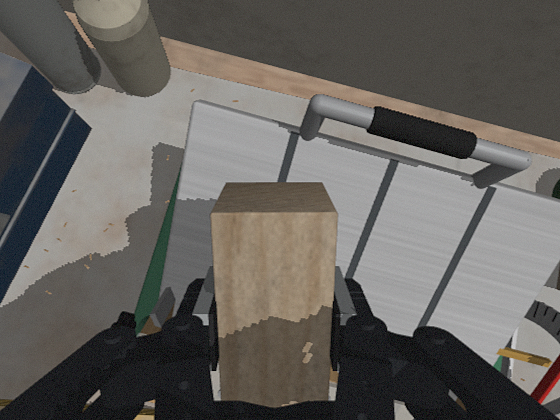

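```bash
python3 - <<'E'
from h import *
print(robot.get_obs()['joint_positions'])
p,r=pose()
a=tp(.165,.102,.10)
plan(p,r,[(a,ins(TH),-1,2)],vmax=.045,wmax=.08)
E
```

```text
[ 0.2628 -0.0209 -0.6375  2.2838  0.3046  0.4196 -1.9446]
[[0.016,-0.051,-0.009,0.02,0.006,0.005,-1],[0.016,-0.052,-0.005,0.021,0.005,0.005,-1],[0.015,-0.052,-0.002,0.02,0.005,0.004,-1],[0.014,-0.053,0.002,0.021,0.006,0.005,-1],[0,0,0,0,0,0,-1]]
[[0,0,0,0,0,0,-1]]
end [0.5104 0.1331 0.2114] rows 6
```

Call:
{"fn": "servo_tool", "kwargs": {"plan": [[0.016, -0.051, -0.009, 0.02, 0.006, 0.005, -1], [0.016, -0.052, -0.005, 0.021, 0.005, 0.005, -1], [0.015, -0.052, -0.002, 0.02, 0.005, 0.004, -1], [0.014, -0.053, 0.002, 0.021, 0.006, 0.005, -1], [0, 0, 0, 0, 0, 0, -1]]}}

```text
time: 23.2
tool_pos: [0.5096, 0.1298, 0.2153]
ee_rot: [0.873, 0.001, -0.487, 0.003]
force: [0.8, 0.3, -1.3]
width: 0.458
```

Call:
{"fn": "servo_tool", "kwargs": {"plan": [[0, 0, 0, 0, 0, 0, -1], [0, 0, 0, 0, 0, 0, -1]]}}

```text
time: 23.4
tool_pos: [0.5099, 0.1273, 0.2152]
ee_rot: [0.873, -0.0, -0.488, 0.003]
force: [0.5, 0.2, -0.8]
width: 0.455
```

```bash
python3 - <<'E'
from h import *
p,r,P,im=status('k2');print(robot.get_obs()['joint_positions'])
b=tp(.155,.102,.035)
plan(p,r,[(b,ins(TH),-1,2)],vmax=.025,wmax=.08)
E
```

```text
tcp [0.5099 0.1273 0.2152] table [[0.1666 0.0962 0.1034]] width 0.455 F [ 0.5457  0.1751 -0.8483] rot err deg [-1.0626 -0.6508 -0.3427] q7 -2.695367087207501
[ 0.0771  0.008  -0.6154  2.3082  0.709   0.4373 -2.6964]
[[0.114,-0.009,0.018,0.002,0.001,0.001,-1],[0.114,-0.01,0.018,0.002,0.001,0,-1],[0.115,-0.009,0.019,0.002,0.002,0.001,-1],[0,0,0,0,0,0,-1],[0,0,0,0,0,0,-1]]
end [0.5368 0.1326 0.1511] rows 5
```

View pics/k2.png

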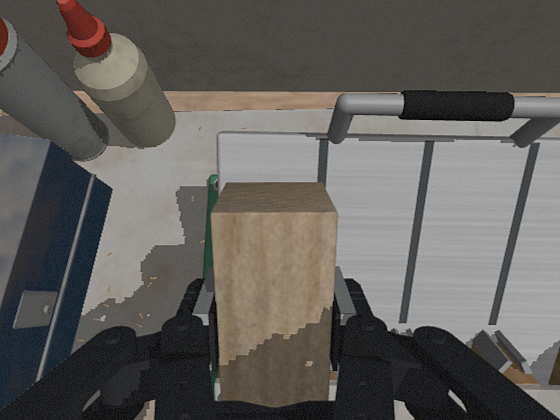

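```bash
python3 - <<'E'
from h import *
p,r=pose()
b=tp(.160,-.034,.08)
plan(p,r,[(b,ins(TH),-1,2)],vmax=.035,wmax=.08)
E
```

```text
[[0.028,0.163,0.011,0.001,0.001,0,-1],[0.028,0.162,0.01,0.002,0.001,0.001,-1],[0.029,0.163,0.01,0.001,0.001,0,-1],[0.029,0.162,0.009,0.002,0.001,0.001,-1],[0,0,0,0,0,0,-1]]
[[0,0,0,0,0,0,-1]]
end [ 0.5146 -0.0029  0.1919] rows 6
```

Call:
{"fn": "servo_tool", "kwargs": {"plan": [[0.028, 0.163, 0.011, 0.001, 0.001, 0, -1], [0.028, 0.162, 0.01, 0.002, 0.001, 0.001, -1], [0.029, 0.163, 0.01, 0.001, 0.001, 0, -1], [0.029, 0.162, 0.009, 0.002, 0.001, 0.001, -1], [0, 0, 0, 0, 0, 0, -1]]}}

```text
time: 23.95
tool_pos: [0.5136, -0.0071, 0.1908]
ee_rot: [0.876, -0.011, -0.483, -0.006]
force: [0.6, 0.1, -1.3]
width: 0.455
```

Call:
{"fn": "servo_tool", "kwargs": {"plan": [[0, 0, 0, 0, 0, 0, -1], [0, 0, 0, 0, 0, 0, -1]]}}

```text
time: 24.15
tool_pos: [0.5146, -0.0018, 0.192]
ee_rot: [0.876, -0.008, -0.482, -0.005]
force: [0.2, -0.4, -0.8]
width: 0.455
```

```bash
python3 - <<'E'
from h import *
p,r,P,im=status('k3');print(robot.get_obs()['joint_positions']);tilt(P)
b=tp(.155,-.034,.035)
plan(p,r,[(b,ins(TH),-1,2)],vmax=.025,wmax=.08)
E
```

```text
tcp [ 0.5146 -0.0018  0.192 ] table [[ 0.16   -0.0328  0.0801]] width 0.455 F [ 0.2336 -0.3842 -0.7522] rot err deg [ 0.0563  0.1045 -0.0124] q7 -2.2514081845228264
[ 0.2493  0.0022 -0.4402  2.3858  0.5157  0.2264 -2.2515]
TILT deg 32.28 off 0.0075 yslope 0.0008 n 59552 std 0.00063
[[0.113,0.003,0.013,0,0,0,-1],[0.113,0.003,0.013,0,-0.001,0,-1],[0,0,0,0,0,0,-1],[0,0,0,0,0,0,-1]]
end [ 0.5344 -0.0033  0.1511] rows 4
```

View pics/k3.png

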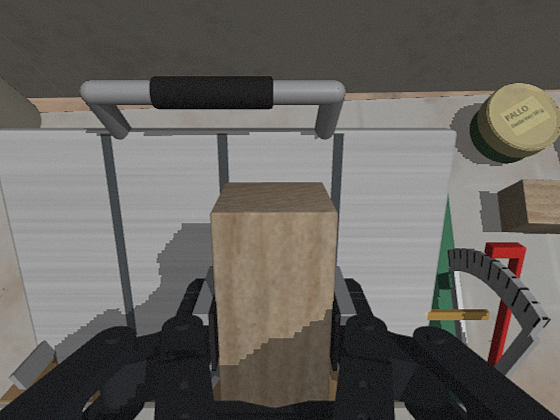

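Call:
{"fn": "servo_tool", "kwargs": {"plan": [[0.113, 0.003, 0.013, 0, 0, 0, -1], [0.113, 0.003, 0.013, 0, 0, 0, -1], [0, 0, 0, 0, 0, 0, -1], [0, 0, 0, 0, 0, 0, -1]]}}

```text
time: 24.6
tool_pos: [0.5303, -0.003, 0.1596]
ee_rot: [0.876, -0.008, -0.482, -0.004]
force: [0.2, 0.2, -0.4]
width: 0.455
```

```bash
python3 - <<'E'
from h import *
p,r,P,im=status('k4');print(robot.get_obs()['joint_positions']);tilt(P)
# nest lines / pocket position check: dark lines
t=totable(TH,P.reshape(-1,3)).reshape(P.shape);hsv=cv2.cvtColor(im,cv2.COLOR_BGR2HSV)
for y0 in(.068,0,-.068):
    k=(abs(t[...,2])<.004)&(hsv[...,2]<95)&(abs(t[...,1]-y0)<.008)&(t[...,0]>.15)&(t[...,0]<.21)
    if k.sum()>30:print('line',y0,k.sum(),np.median(t[k][:,1]))
k=(abs(t[...,2])<.004)&(t[...,0]>.1)&(t[...,0]<.2)&(abs(t[...,1])<.15)
print('plate y extent',np.percentile(t[k][:,1],[.2,99.8]), 'x edge', [np.percentile(t[k|((abs(t[...,2])<.003)&(abs(t[...,1])<.12)&(t[...,0]>.19)&(t[...,0]<.23))][:,0],99.5)])
# blank held: bottom? outer end
k=(t[...,2]>.02)&(t[...,2]<.09)&(abs(t[...,1]+.034)<.03)&(t[...,0]>.1)&(t[...,0]<.25);print('blank outer x',np.percentile(t[k][:,0],99),'y',np.percentile(t[k][:,1],[1,99]),'top z',np.median(t[k][:,2]))
b=tp(.155,-.034,.012)
plan(p,r,[(b,ins(TH),-1,2)],vmax=.015,wmax=.08)
E
```

```text
tcp [ 0.5303 -0.003   0.1596] table [[ 0.156  -0.0338  0.0443]] width 0.455 F [ 0.2422  0.2236 -0.4273] rot err deg [0.0123 0.0811 0.0508] q7 -2.656677916055272
[ 0.1498  0.0906 -0.3465  2.3928  0.9291  0.1757 -2.6569]
TILT deg 32.29 off 0.0075 yslope 0.0008 n 70587 std 0.00061
line 0.068 1251 0.06664497220559497
line 0 910 -0.000582649018334042
line -0.068 1225 -0.06927835068924343
plate y extent [-0.1382  0.1221] x edge [np.float64(0.21455307584123132)]
blank outer x 0.24190540133129043 y [-0.0623 -0.0057] top z 0.07568784612203647
[[0.054,0,0.002,0,0,0,-1],[0.054,0.001,0.002,0,0,0,-1],[0.054,0,0.001,0,0,0,-1],[0,0,0,0,0,0,-1],[0,0,0,0,0,0,-1]]
end [ 0.5468 -0.0035  0.1317] rows 5
```

Call:
{"fn": "servo_tool", "kwargs": {"plan": [[0.03, 0.003, 0, 0, 0, 0, -1], [0.03, 0, 0, 0, 0, 0, -1], [0.03, 0, 0, 0, 0, 0, -1], [0.03, 0, 0, 0, 0, 0, -1], [0, 0, 0, 0, 0, 0, -1]]}}

```text
time: 25.15
tool_pos: [0.5446, -0.0059, 0.1466]
ee_rot: [0.874, -0.008, -0.486, -0.004]
force: [-0.2, 0.6, -0.7]
width: 0.452
```

```bash
python3 - <<'E'
from h import *
p,r,P,im=status('k5');print(robot.get_obs()['joint_positions']);tilt(P)
b=tp(.155,-.0347,.0105)
plan(p,r,[(b,ins(TH),-1,2)],vmax=.015,wmax=.08)
E
```

```text
tcp [ 0.5446 -0.0059  0.1466] table [[ 0.1612 -0.0365  0.0257]] width 0.452 F [-0.21    0.5517 -0.7049] rot err deg [ 0.0743 -0.4771  0.0531] q7 -2.728776698795081
[ 0.0966  0.1383 -0.2813  2.3733  1.0134  0.1629 -2.7293]
TILT deg 32.29 off 0.0075 yslope 0.0008 n 67071 std 0.00060
[[0.038,-0.004,0.015,0,0.001,0,-1],[0.038,-0.005,0.015,0,0.002,0,-1],[0,0,0,0,0,0,-1],[0,0,0,0,0,0,-1]]
end [ 0.5476 -0.0042  0.1305] rows 4
```

```bash
python3 - <<'E'
from h import *
p,r=pose();ps=np.radians(13.1)
up=p+r.apply([-.11,0,-.0])
plan(p,r,[(up,None,-1),((.53,-.09,.30),down(np.radians(-45)),-1),((.4667,-.274,.2),down(ps),-1),((.4667,-.274,.05),None,-1)],vmax=.04,wmax=.13)
E
```

```text
[[-0.183,0,0,0,0,0,-1],[-0.184,0,0,0,0,0,-1],[-0.183,0,0,0,0,0,-1],[-0.017,0.053,-0.044,-0.031,-0.021,-0.009,-1],[-0.021,0.056,-0.037,-0.031,-0.021,-0.009,-1]]
[[-0.025,0.059,-0.03,-0.031,-0.021,-0.009,-1],[-0.028,0.06,-0.023,-0.031,-0.021,-0.009,-1],[-0.032,0.061,-0.015,-0.031,-0.021,-0.009,-1],[-0.034,0.062,-0.006,-0.031,-0.021,-0.009,-1],[-0.036,0.061,0.002,-0.031,-0.021,-0.008,-1]]
[[-0.036,0.059,0.01,-0.032,-0.02,-0.009,-1],[0.062,0.053,0.109,-0.04,0,0,-1],[0.062,0.039,0.115,-0.04,0,0,-1],[0.062,0.025,0.119,-0.04,0,0,-1],[0.062,0.009,0.122,-0.041,0,0,-1]]
[[0.062,-0.006,0.122,-0.04,0,0,-1],[0.063,-0.021,0.12,-0.041,0,0,-1],[0.062,-0.037,0.116,-0.04,0,0,-1],[0.063,-0.051,0.11,-0.041,-0.001,0,-1],[0.187,0,0,0,0,0,-1]]
[[0.188,0,0,0,0,0,-1],[0.187,0,0,0,0,0,-1],[0.188,0,-0.001,0,0,0,-1]]
end [ 0.4668 -0.2739  0.05  ] rows 23
```

Call:
{"fn": "servo_tool", "kwargs": {"plan": [[-0.183, 0, 0, 0, 0, 0, -1], [-0.184, 0, 0, 0, 0, 0, -1], [-0.183, 0, 0, 0, 0, 0, -1], [-0.017, 0.053, -0.044, -0.031, -0.021, -0.009, -1], [-0.021, 0.056, -0.037, -0.031, -0.021, -0.009, -1]]}}

```text
time: 25.7
tool_pos: [0.5156, -0.0261, 0.214]
ee_rot: [0.854, 0.022, -0.519, 0.04]
force: [-0.5, -0.6, -0.2]
width: 0.458
```

Call:
{"fn": "servo_tool", "kwargs": {"plan": [[-0.025, 0.059, -0.03, -0.031, -0.021, -0.009, -1], [-0.028, 0.06, -0.023, -0.031, -0.021, -0.009, -1], [-0.032, 0.061, -0.015, -0.031, -0.021, -0.009, -1], [-0.034, 0.062, -0.006, -0.031, -0.021, -0.009, -1], [-0.036, 0.061, 0.002, -0.031, -0.021, -0.008, -1]]}}

```text
time: 26.2
tool_pos: [0.5345, -0.0817, 0.2515]
ee_rot: [0.723, 0.193, -0.63, 0.207]
force: [-0.2, -0.2, -1.5]
width: 0.457
```

Call:
{"fn": "servo_tool", "kwargs": {"plan": [[-0.036, 0.059, 0.01, -0.032, -0.02, -0.009, -1], [0.062, 0.053, 0.109, -0.04, 0, 0, -1], [0.062, 0.039, 0.115, -0.04, 0, 0, -1], [0.062, 0.025, 0.119, -0.04, 0, 0, -1], [0.062, 0.009, 0.122, -0.041, 0, 0, -1]]}}

```text
time: 26.7
tool_pos: [0.4993, -0.1803, 0.2053]
ee_rot: [0.607, 0.383, -0.566, 0.406]
force: [1.0, 0.6, -0.8]
width: 0.459
```

Call:
{"fn": "servo_tool", "kwargs": {"plan": [[0.062, -0.006, 0.122, -0.04, 0, 0, -1], [0.063, -0.021, 0.12, -0.041, 0, 0, -1], [0.062, -0.037, 0.116, -0.04, 0, 0, -1], [0.063, -0.051, 0.11, -0.041, 0, 0, -1], [0, 0, 0, 0, 0, 0, -1]]}}

```text
time: 27.2
tool_pos: [0.459, -0.2699, 0.151]
ee_rot: [0.486, 0.512, -0.453, 0.544]
force: [-0.3, 0.6, -0.5]
width: 0.455
```

Call:
{"fn": "servo_tool", "kwargs": {"plan": [[0, 0, 0, 0, 0, 0, -1], [0, 0, 0, 0, 0, 0, -1]]}}

```text
time: 27.4
tool_pos: [0.462, -0.2669, 0.1531]
ee_rot: [0.487, 0.511, -0.453, 0.545]
force: [-0.3, 0.1, -0.2]
width: 0.454
```

```bash
python3 - <<'E'
from h import *
o=robot.get_obs();p,r=pose(o);print(p,r.as_matrix(),o['joint_positions'],o['width'])
im,d=capture('wrist');cv2.imwrite('pics/l.png',im)
ps=np.radians(13.1)
plan(p,r,[((.4667,-.274,.09),down(ps),-1),((.4667,-.274,.0095),None,-1,1)],vmax=.03,wmax=.13)
E
```

```text
[ 0.462  -0.2669  0.1531] [[ 0.0679  0.991   0.1153]
 [ 0.0045  0.1152 -0.9933]
 [-0.9977  0.068   0.0033]] [ 0.7176  0.2784 -0.3411  2.0221  0.0867  0.7969  0.4483] 0.45370413655252645
[[0.105,-0.001,0.012,-0.012,0.001,-0.007,-1],[0.105,0.001,0.013,-0.012,0.001,-0.007,-1],[0.106,0.003,0.013,-0.012,0,-0.008,-1],[0.134,0,0,0,0,0,-1],[0.134,0,0,0,0,0,-1]]
[[0.134,0.001,-0.001,0,0,0,-1],[0,0,0,0,0,0,-1]]
end [ 0.4667 -0.2739  0.0096] rows 7
```

View pics/l.png

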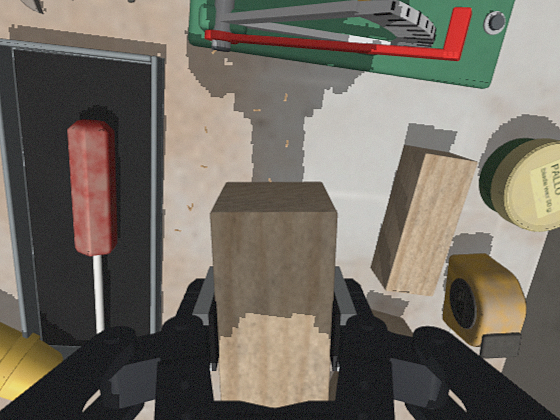

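Call:
{"fn": "servo_tool", "kwargs": {"plan": [[0.105, 0, 0.012, -0.012, 0.001, -0.007, -1], [0.105, 0.001, 0.013, -0.012, 0.001, -0.007, -1], [0.106, 0.003, 0.013, -0.012, 0, -0.008, -1], [0.134, 0, 0, 0, 0, 0, -1], [0.134, 0, 0, 0, 0, 0, -1]]}}

```text
time: 27.95
tool_pos: [0.4674, -0.274, 0.0356]
ee_rot: [0.439, 0.554, -0.44, 0.554]
force: [0.7, 0.4, -0.8]
width: 0.451
```

Call:
{"fn": "servo_tool", "kwargs": {"plan": [[0.09, 0, 0, 0, 0, 0, -1], [0.04, 0, 0, 0, 0, 0, -1], [0, 0, 0, 0, 0, 0, -1]]}}

```text
time: 28.25
tool_pos: [0.4664, -0.2741, 0.0096]
ee_rot: [0.438, 0.555, -0.44, 0.554]
force: [0.2, -0.1, -0.5]
width: 0.455
```

```bash
python3 - <<'E'
from h import *
o=robot.get_obs();p,r=pose(o);print(p,r.as_matrix(),o['force'],o['width'])
E
```

```text
[ 0.4664 -0.2741  0.0096] [[-0.0025  0.9737  0.228 ]
 [-0.0011  0.228  -0.9737]
 [-1.     -0.0027  0.0005]] [ 0.2024 -0.0827 -0.4777] 0.45540684497357037
```

Call:
{"fn": "servo_tool", "kwargs": {"plan": [[0, 0, 0, 0, 0, 0, 0.29], [0, 0, 0, 0, 0, 0, 0.29], [0, 0, 0, 0, 0, 0, 0.29], [-0.15, 0, 0, 0, 0, 0, 0.29], [-0.2, 0, 0, 0, 0, 0, 0.29]]}}

```text
time: 28.75
tool_pos: [0.4653, -0.274, 0.0797]
ee_rot: [0.438, 0.555, -0.44, 0.553]
force: [0.6, -0.8, 0.8]
width: 0.649
```

Call:
{"fn": "servo_tool", "kwargs": {"plan": [[-0.1, 0, 0, 0, 0, 0, 0.29], [0, 0, 0, 0, 0, 0, 0.29], [0, 0, 0, 0, 0, 0, 0.29]]}}

```text
time: 29.05
tool_pos: [0.4664, -0.2749, 0.1003]
ee_rot: [0.439, 0.554, -0.44, 0.554]
force: [-0.0, 0.9, -0.6]
width: 0.646
```

```bash
cat >> h.py <<'E'
AL=np.radians(20)
def lean(psi): return down(np.radians(psi))*R.from_euler('y',AL)
def grasp2(c,psi,off=.015):
    ps=np.radians(psi);return np.array(c)+off*np.array([np.sin(ps),-np.cos(ps)])
def ins2(th):
    M=RT(th).as_matrix();return R.from_matrix(np.stack([-M[:,2],M[:,1],M[:,0]],1))*R.from_euler('y',AL)
E
python3 - <<'E'
from h import *
p,r=pose();print(p)
im,d=capture('wrist');cv2.imwrite('pics/m.png',im)
blanks('top');blanks('side')
g=grasp2((.4698,-.2887),13.1)
plan(p,r,[((g[0],g[1],.10),lean(13.1),.29,2)],vmax=.04,wmax=.13)
plan(np.array([g[0],g[1],.10]),lean(13.1),[((g[0],g[1],.010),None,.29)],vmax=.04)
E
```

```text
[ 0.4664 -0.2749  0.1003]
top blank? [ 671.9 -235.1] [66.9 67.2] psi 89.7 349
top blank? [ 587.9 -275.9] [109.2  40.8] psi -3.1 394
top blank? [ 575.  -427.1] [109.4  41.2] psi -13.4 422
top blank? [ 461.4 -252. ] [39.8 36.6] psi -77.4 121
side blank? [ 640.  -327.7] [70.  32.7] psi -24.0 63
side blank? [ 588.7 -274.8] [115.6  45.9] psi -3.1 242
side blank? [ 672.3 -242.2] [53.4 69.6] psi 89.7 158
side blank? [ 471.4 -286.6] [ 40.9 117.2] psi 13.8 289
[[0.001,0,0.049,0,0.037,0,0.29],[-0.005,0,0.048,0,0.037,0,0.29],[-0.011,0.001,0.047,0,0.038,0,0.29],[0,0,0,0,0,0,0.29],[0,0,0,0,0,0,0.29]]
end [ 0.4732 -0.3032  0.1   ] rows 5
[[0.141,0,0.051,0,0,0,0.29],[0.141,0,0.051,0,0,0,0.29],[0.141,0,0.052,0,0,0,0.29]]
end [ 0.4732 -0.3033  0.01  ] rows 3
```

View pics/m.png

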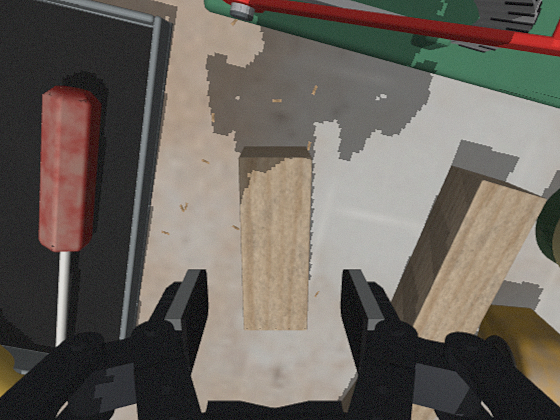

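Call:
{"fn": "servo_tool", "kwargs": {"plan": [[0.001, 0, 0.049, 0, 0.037, 0, 0.29], [-0.005, 0, 0.048, 0, 0.037, 0, 0.29], [-0.011, 0.001, 0.047, 0, 0.038, 0, 0.29], [0, 0, 0, 0, 0, 0, 0.29], [0, 0, 0, 0, 0, 0, 0.29]]}}

```text
time: 29.7
tool_pos: [0.4725, -0.3033, 0.0978]
ee_rot: [0.509, 0.643, -0.357, 0.447]
force: [-0.5, 0.5, 0.1]
width: 0.647
```

Call:
{"fn": "servo_tool", "kwargs": {"plan": [[0.141, 0, 0.051, 0, 0, 0, 0.29], [0.12, 0, 0.044, 0, 0, 0, 0.29], [0.08, 0, 0.029, 0, 0, 0, 0.29], [0, 0, 0, 0, 0, 0, 0.29], [0, 0, 0, 0, 0, 0, 0.29]]}}

```text
time: 30.2
tool_pos: [0.4733, -0.3024, 0.0275]
ee_rot: [0.509, 0.643, -0.357, 0.448]
force: [0.0, -0.2, -0.2]
width: 0.649
```

```bash
python3 - <<'E'
from h import *
o=robot.get_obs();p,r=pose(o);print(p,np.degrees((lean(13.1).inv()*r).as_rotvec()),o['force'],o['joint_positions'])
im,d=capture('wrist');cv2.imwrite('pics/n.png',im)
g=grasp2((.4698,-.2887),13.1)
plan(p,r,[((g[0],g[1],.010),lean(13.1),.29,1)],vmax=.04)
E
```

```text
[ 0.4733 -0.3024  0.0275] [-0.0513  0.0924 -0.1461] [ 0.0293 -0.2429 -0.2275] [ 0.8719  0.6737 -0.3771  1.7877 -0.0186  0.9664  0.7849]
[[0.081,-0.001,0.034,0,-0.001,0.001,0.29],[0,0,0,0,0,0,0.29]]
end [ 0.4732 -0.3032  0.01  ] rows 2
```

View pics/n.png

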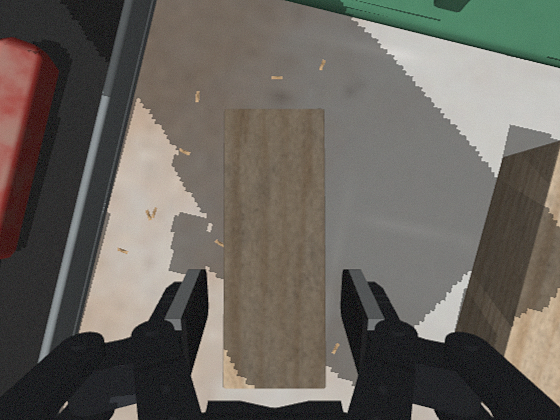

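Call:
{"fn": "servo_tool", "kwargs": {"plan": [[0.075, 0, 0.03, 0, 0, 0, 0.29], [0, 0, 0, 0, 0, 0, 0.29], [0, 0, 0, 0, 0, 0, 0.29]]}}

```text
time: 30.55
tool_pos: [0.473, -0.3033, 0.0109]
ee_rot: [0.509, 0.643, -0.357, 0.448]
force: [0.0, 0.3, -0.1]
width: 0.647
```

Call:
{"fn": "servo_tool", "kwargs": {"plan": [[0, 0, 0, 0, 0, 0, -1], [0, 0, 0, 0, 0, 0, -1], [0, 0, 0, 0, 0, 0, -1], [0, 0, 0, 0, 0, 0, -1]], "force": 80}}

```text
time: 30.95
tool_pos: [0.4734, -0.3037, 0.0115]
ee_rot: [0.509, 0.642, -0.357, 0.449]
force: [-0.7, -0.5, 5.3]
width: 0.454
```

```bash
python3 - <<'E'
from h import *
o=robot.get_obs();p,r=pose(o);print(p,np.degrees((lean(13.1).inv()*r).as_rotvec()),o['force'],o['width'])
M=ins2(TH);a=tp(.165,.101,.10);print(a)
q=plan(p,r,[((p[0],p[1],.2),None,-1),((.5,-.15,.3),lean(50),-1),(a,M,-1,2)],vmax=.04,wmax=.11)
E
```

```text
[ 0.4734 -0.3037  0.0115] [-0.008   0.0509 -0.0985] [-0.6832 -0.5236  5.3356] 0.45366922375589297
[0.5104 0.1321 0.2115]
[[-0.177,0,-0.065,0,0,0,-1],[-0.177,0,-0.065,0,0,0,-1],[-0.177,0,-0.064,0,0,0,-1],[-0.177,-0.001,-0.065,0,0,0,-1],[-0.177,0,-0.064,0,0,0,-1]]
[[-0.037,0.051,-0.141,-0.032,0,-0.012,-1],[-0.04,0.063,-0.135,-0.032,0,-0.012,-1],[-0.042,0.075,-0.129,-0.032,0,-0.011,-1],[-0.045,0.085,-0.12,-0.032,0,-0.012,-1],[-0.048,0.096,-0.111,-0.032,0,-0.011,-1]]
[[-0.052,0.104,-0.102,-0.032,-0.001,-0.012,-1],[0.089,0.139,-0.083,-0.027,-0.022,-0.002,-1],[0.082,0.147,-0.077,-0.028,-0.021,-0.002,-1],[0.077,0.153,-0.069,-0.027,-0.022,-0.002,-1],[0.071,0.159,-0.061,-0.027,-0.021,-0.002,-1]]
[[0.067,0.165,-0.052,-0.028,-0.022,-0.002,-1],[0.062,0.169,-0.041,-0.027,-0.022,-0.001,-1],[0.059,0.173,-0.031,-0.028,-0.021,-0.002,-1],[0.057,0.175,-0.02,-0.027,-0.022,-0.001,-1],[0,0,0,0,0,0,-1]]
[[0,0,0,0,0,0,-1]]
end [0.5104 0.1321 0.2114] rows 21
```

Call:
{"fn": "servo_tool", "kwargs": {"plan": [[-0.1, 0, -0.036, 0, 0, 0, -1], [-0.19, 0, -0.07, 0, 0, 0, -1], [-0.2, 0, -0.073, 0, 0, 0, -1], [-0.2, 0, -0.073, 0, 0, 0, -1], [-0.2, 0, -0.073, 0, 0, 0, -1]]}}

```text
time: 31.45
tool_pos: [0.4732, -0.3032, 0.2024]
ee_rot: [0.509, 0.642, -0.357, 0.448]
force: [0.3, -0.7, -1.3]
width: 0.455
```

Call:
{"fn": "servo_tool", "kwargs": {"plan": [[-0.037, 0.051, -0.141, -0.032, 0, -0.012, -1], [-0.04, 0.063, -0.135, -0.032, 0, -0.012, -1], [-0.042, 0.075, -0.129, -0.032, 0, -0.011, -1], [-0.045, 0.085, -0.12, -0.032, 0, -0.012, -1], [-0.048, 0.096, -0.111, -0.032, 0, -0.011, -1]]}}

```text
time: 31.95
tool_pos: [0.4957, -0.1744, 0.2847]
ee_rot: [0.32, 0.755, -0.224, 0.527]
force: [0.3, 0.1, -0.6]
width: 0.456
```

Call:
{"fn": "servo_tool", "kwargs": {"plan": [[-0.052, 0.104, -0.102, -0.032, 0, -0.012, -1], [0.089, 0.139, -0.083, -0.027, -0.022, -0.002, -1], [0.082, 0.147, -0.077, -0.028, -0.021, -0.002, -1], [0.077, 0.153, -0.069, -0.027, -0.022, -0.002, -1], [0.071, 0.159, -0.061, -0.027, -0.021, -0.002, -1]]}}

```text
time: 32.45
tool_pos: [0.5048, -0.0071, 0.2567]
ee_rot: [0.145, 0.716, -0.104, 0.675]
force: [0.1, -0.4, -1.1]
width: 0.452
```

Call:
{"fn": "servo_tool", "kwargs": {"plan": [[0.067, 0.165, -0.052, -0.028, -0.022, -0.002, -1], [0.062, 0.169, -0.041, -0.027, -0.022, -0.001, -1], [0.059, 0.173, -0.031, -0.028, -0.021, -0.002, -1], [0.057, 0.175, -0.02, -0.027, -0.022, -0.001, -1], [0, 0, 0, 0, 0, 0, -1]]}}

```text
time: 32.95
tool_pos: [0.5079, 0.1375, 0.212]
ee_rot: [0.003, 0.627, -0.002, 0.779]
force: [0.2, -1.7, -0.1]
width: 0.456
```

Call:
{"fn": "servo_tool", "kwargs": {"plan": [[0, 0, 0, 0, 0, 0, -1], [0, 0, 0, 0, 0, 0, -1]]}}

```text
time: 33.15
tool_pos: [0.5103, 0.1319, 0.2129]
ee_rot: [0.007, 0.628, -0.006, 0.778]
force: [0.0, -0.0, -0.6]
width: 0.458
```

```bash
sed -i "s/np.degrees((ins(TH).inv()/np.degrees((ins2(TH).inv()/" h.py; python3 - <<'E'
from h import *
p,r,P,im=status('o');print(robot.get_obs()['joint_positions'])
tilt(P);im,d=capture('side');tilt(cloud('side',d))
plan(p,r,[(tp(.160,.101,.04),ins2(TH),-1,2)],vmax=.025,wmax=.08)
E
```

```text
tcp [0.5103 0.1319 0.2129] table [[0.1657 0.1008 0.1013]] width 0.458 F [ 0.04   -0.0259 -0.6117] rot err deg [0.1609 0.0997 0.1416] q7 0.8615354428568831
[ 0.3518  0.1786 -0.8505  2.0621  0.3281  0.7961  0.8615]
TILT deg 32.28 off 0.0075 yslope 0.0007 n 40585 std 0.00067
TILT deg 32.49 off 0.0078 yslope -0.0002 n 1752 std 0.00109
[[0.099,0,0.026,0,0,0,-1],[0.099,0,0.026,0,0,0,-1],[0.099,0,0.027,-0.001,-0.001,-0.001,-1],[0,0,0,0,0,0,-1],[0,0,0,0,0,0,-1]]
end [0.5383 0.1316 0.1582] rows 5
```

View pics/o.png

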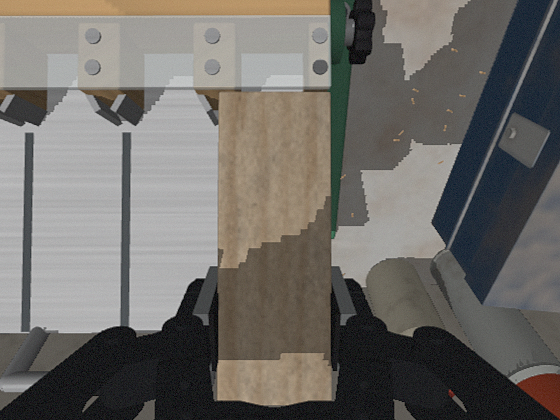

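```bash
python3 - <<'E'
from h import *
P=np.load('pics/o.npy')
t=totable(TH,P.reshape(-1,3)).reshape(P.shape)
for u,v in((93,36),(212,36),(320,36),(93,67),(212,67),(320,67),(28,200),(126,200),(275,110),(225,150),(325,150)):
    print(u,v,t[v,u])
E
```

```text
93 36 [ 0.0327 -0.0002  0.0517]
212 36 [0.0329 0.0672 0.0517]
320 36 [0.0327 0.1285 0.051 ]
93 67 [ 0.0496 -0.001   0.0496]
212 67 [0.0502 0.067  0.0504]
320 67 [0.0506 0.1284 0.0509]
28 200 [ 0.1222 -0.0692 -0.0009]
126 200 [ 0.1226 -0.0002  0.0014]
275 110 [0.099  0.1022 0.1299]
225 150 [0.1133 0.0846 0.1303]
325 150 [0.1133 0.1198 0.1297]
```

Call:
{"fn": "servo_tool", "kwargs": {"plan": [[0.099, 0, 0.026, 0, 0, 0, -1], [0.099, 0, 0.026, 0, 0, 0, -1], [0.099, 0, 0.027, 0, 0, 0, -1], [0, 0, 0, 0, 0, 0, -1], [0, 0, 0, 0, 0, 0, -1]]}}

```text
time: 33.75
tool_pos: [0.538, 0.132, 0.158]
ee_rot: [0.007, 0.628, -0.006, 0.778]
force: [-0.3, 0.2, -0.7]
width: 0.459
```

```bash
python3 - <<'E'
from h import *
p,r,P,im=status('o2');print(robot.get_obs()['joint_positions'])
t=totable(TH,P.reshape(-1,3)).reshape(P.shape)
print(t[150:300:30,275])
plan(p,r,[(tp(.160,.101,.0135),ins2(TH),-1,2)],vmax=.015,wmax=.08)
E
```

```text
tcp [0.538 0.132 0.158] table [[0.1597 0.1014 0.0401]] width 0.459 F [-0.3135  0.2258 -0.7292] rot err deg [0.1319 0.1491 0.1766] q7 0.7406977384393854
[ 0.2783  0.3043 -0.7908  2.0653  0.4816  0.721   0.7406]
[[0.1072 0.1027 0.0679]
 [0.1178 0.1026 0.0674]
 [0.1285 0.1026 0.0688]
 [0.1391 0.1025 0.0683]
 [0.1495 0.1025 0.0685]]
[[0.062,-0.001,0.024,0,0,0,-1],[0.062,-0.001,0.023,-0.001,-0.001,-0.001,-1],[0,0,0,0,0,0,-1],[0,0,0,0,0,0,-1]]
end [0.5524 0.1314 0.1357] rows 4
```

View pics/o2.png

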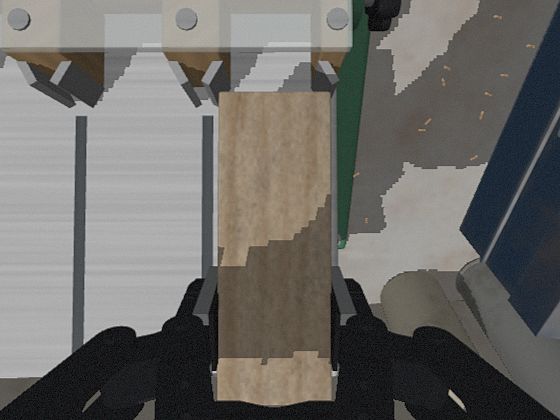

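Call:
{"fn": "servo_tool", "kwargs": {"plan": [[0.06, -0.003, 0.023, 0, 0, 0, -1], [0.06, -0.003, 0.022, 0, 0, 0, -1], [0, 0, 0, 0, 0, 0, -1], [0, 0, 0, 0, 0, 0, -1]]}}

```text
time: 34.2
tool_pos: [0.5518, 0.1311, 0.1359]
ee_rot: [0.007, 0.628, -0.006, 0.778]
force: [-0.1, -1.1, -1.3]
width: 0.457
```

```bash
python3 - <<'E'
from h import *
p,r,P,im=status('o3')
t=totable(TH,P.reshape(-1,3)).reshape(P.shape)
print(t[120:300:30,275]);tilt(P)
plan(p,r,[(tp(.125,.1000,.0142),ins2(TH),-1,1)],vmax=.01,wmax=.08)
plan(tp(.125,.1000,.0142),ins2(TH),[(tp(.0915,.1000,.0142),ins2(TH),-1,1)],vmax=.01,wmax=.08)
E
```

```text
tcp [0.5518 0.1311 0.1359] table [[0.1596 0.1006 0.0141]] width 0.457 F [-0.0508 -1.0599 -1.2764] rot err deg [0.0712 0.1511 0.1775] q7 0.7020342195939023
[[0.0963 0.1019 0.042 ]
 [0.1073 0.1019 0.0435]
 [0.1178 0.1018 0.0433]
 [0.1283 0.1018 0.0427]
 [0.1388 0.1018 0.0438]
 [0.1494 0.1018 0.0419]]
TILT deg 32.28 off 0.0075 yslope 0.0010 n 53254 std 0.00064
[[0.015,-0.001,-0.041,0,0,0,-1],[0.015,-0.001,-0.04,0,0,0,-1],[0.014,-0.001,-0.041,0,0,0,-1],[0.015,-0.001,-0.04,0,-0.001,-0.001,-1],[0,0,0,0,0,0,-1]]
end [0.5226 0.1308 0.1176] rows 5
[[0.014,0,-0.039,0,0,0,-1],[0.014,0,-0.039,0,0,0,-1],[0.015,0,-0.04,0,0,0,-1],[0.014,0,-0.039,0,0,0,-1],[0,0,0,0,0,0,-1]]
end [0.4942 0.1314 0.0997] rows 5
```

View pics/o3.png

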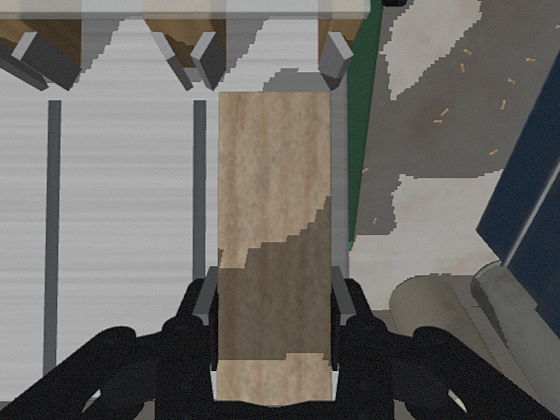

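Call:
{"fn": "servo_tool", "kwargs": {"plan": [[0.015, -0.001, -0.041, 0, 0, 0, -1], [0.015, -0.001, -0.04, 0, 0, 0, -1], [0.014, -0.001, -0.041, 0, 0, 0, -1], [0.015, -0.001, -0.04, 0, 0, 0, -1], [0, 0, 0, 0, 0, 0, -1]]}}

```text
time: 34.75
tool_pos: [0.5213, 0.1306, 0.1173]
ee_rot: [0.006, 0.628, -0.006, 0.778]
force: [-0.1, -0.5, -0.5]
width: 0.452
```

```bash
python3 - <<'E'
from h import *
p,r,P,im=status('o4')
t=totable(TH,P.reshape(-1,3)).reshape(P.shape)
print(t[120:300:40,275]);tilt(P)
plan(p,r,[(tp(.0915,.1000,.0140),ins2(TH),-1,1)],vmax=.01,wmax=.08)
E
```

```text
tcp [0.5213 0.1306 0.1173] table [[0.1239 0.0996 0.0146]] width 0.452 F [-0.1298 -0.5068 -0.4586] rot err deg [0.0308 0.1549 0.1335] q7 0.6454721565752813
[[0.0607 0.1008 0.043 ]
 [0.0749 0.1008 0.0423]
 [0.0892 0.1008 0.0434]
 [0.1032 0.1008 0.0422]
 [0.1172 0.1007 0.0426]]
TILT deg 32.28 off 0.0075 yslope 0.0010 n 36919 std 0.00064
[[0.015,0,-0.038,0,0,0,-1],[0.015,0.001,-0.038,0,0,0,-1],[0.014,0,-0.038,0,0,0,-1],[0.015,0.001,-0.037,0,-0.001,-0.001,-1],[0,0,0,0,0,0,-1]]
end [0.4943 0.1315 0.0994] rows 5
```

View pics/o4.png

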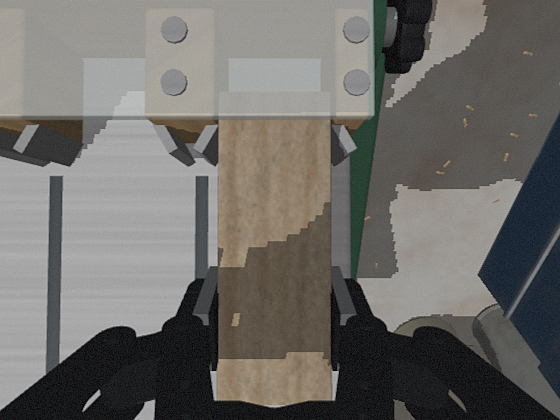

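Call:
{"fn": "servo_tool", "kwargs": {"plan": [[0.015, 0, -0.038, 0, 0, 0, -1], [0.015, 0.001, -0.038, 0, 0, 0, -1], [0.014, 0, -0.038, 0, 0, 0, -1], [0.015, 0.001, -0.037, 0, 0, 0, -1], [0, 0, 0, 0, 0, 0, -1]]}}

```text
time: 35.3
tool_pos: [0.4963, 0.132, 0.1004]
ee_rot: [0.007, 0.627, -0.005, 0.779]
force: [4.9, -0.9, -1.5]
width: 0.455
```

```bash
python3 - <<'E'
from h import *
p,r,P,im=status('o5')
t=totable(TH,P.reshape(-1,3)).reshape(P.shape)
print(t[120:400:40,275]);tilt(P)
plan(p,r,[(tp(.0875,.1000,.0130),ins2(TH),-1,1)],vmax=.01,wmax=.08)
E
```

```text
tcp [0.4963 0.132  0.1004] table [[0.0937 0.1007 0.0137]] width 0.455 F [ 4.9428 -0.9362 -1.4734] rot err deg [ 0.0565 -0.0409  0.2101] q7 0.576985619786469
[[0.0328 0.1019 0.0505]
 [0.0458 0.1018 0.0486]
 [0.0594 0.1018 0.0507]
 [0.0729 0.1018 0.0414]
 [0.0867 0.1018 0.0429]
 [0.1005 0.1017 0.0428]
 [0.1142 0.1017 0.0428]]
TILT deg 32.26 off 0.0076 yslope 0.0009 n 22168 std 0.00064
[[0.014,-0.004,-0.028,0,0,-0.001,-1],[0,0,0,0,0,0,-1]]
end [0.4914 0.1313 0.0965] rows 2
```

View pics/o5.png

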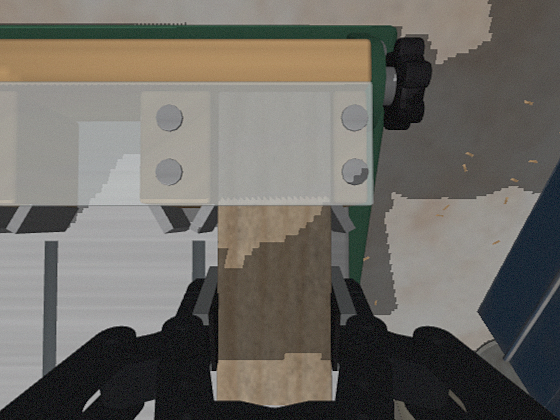

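Call:
{"fn": "servo_tool", "kwargs": {"plan": [[0.006, -0.003, -0.014, 0, 0, 0, -1], [0.006, 0, -0.014, 0, 0, 0, -1], [0, 0, 0, 0, 0, 0, -1], [0, 0, 0, 0, 0, 0, -1]]}}

```text
time: 35.75
tool_pos: [0.4964, 0.1322, 0.1001]
ee_rot: [0.008, 0.624, -0.005, 0.782]
force: [22.2, -5.6, 25.5]
width: 0.458
```

```bash
python3 - <<'E'
from h import *
p,r,P,im=status('o6');tilt(P)
t=totable(TH,P.reshape(-1,3)).reshape(P.shape)
k=(abs(t[...,1]-.101)<.012)&(t[...,2]>.035)&(t[...,2]<.047);print('blank top x extent',np.percentile(t[k][:,0],[1,99,99.9]),k.sum())
E
```

```text
tcp [0.4964 0.1322 0.1001] table [[0.0936 0.1008 0.0134]] width 0.458 F [22.2214 -5.5737 25.4869] rot err deg [ 0.1138 -0.5133  0.3095] q7 0.5650094900888926
TILT deg 32.25 off 0.0076 yslope 0.0007 n 22046 std 0.00064
blank top x extent [0.0614 0.1282 0.1293] 13548
```

Call:
{"fn": "servo_tool", "kwargs": {"plan": [[-0.011, 0, 0.028, 0, 0, 0, -1], [0, 0, 0, 0, 0, 0, -1], [0, 0, 0, 0, 0, 0, 0.2], [0, 0, 0, 0, 0, 0, 0.2], [0, 0, 0, 0, 0, 0, 0.2]]}}

```text
time: 36.3
tool_pos: [0.4951, 0.131, 0.0994]
ee_rot: [0.007, 0.628, -0.006, 0.778]
force: [-0.5, 0.7, 0.5]
width: 0.606
```

Call:
{"fn": "servo_tool", "kwargs": {"plan": [[-0.1, 0, 0, 0, 0, 0, 0.2], [-0.2, 0, 0, 0, 0, 0, 0.2], [-0.2, 0, 0, 0, 0, 0, 0.2], [0, 0, 0, 0, 0, 0, 0.2], [0, 0, 0, 0, 0, 0, 0.2]]}}

```text
time: 36.8
tool_pos: [0.4748, 0.1307, 0.1981]
ee_rot: [0.007, 0.627, -0.006, 0.779]
force: [-0.0, -0.8, -0.4]
width: 0.6
```

```bash
python3 - <<'E'
from h import *
p,r,P,im=status('o7');tilt(P)
t=totable(TH,P.reshape(-1,3)).reshape(P.shape)
k=(abs(t[...,1]-.101)<.012)&(t[...,2]>.035)&(t[...,2]<.047);print('blank top x extent',np.percentile(t[k][:,0],[1,99,99.9]),k.sum())
im,d=capture('side');tilt(cloud('side',d))
b=blanks('top')
for c,psi,n in b:
    print(c,psi,grasp2(c,psi))
E
```

```text
tcp [0.4748 0.1307 0.1981] table [[0.1278 0.0989 0.1078]] width 0.6 F [-0.0486 -0.7878 -0.4309] rot err deg [ 0.1188 -0.0052  0.1158] q7 0.8514534032178908
TILT deg 32.27 off 0.0075 yslope 0.0007 n 45937 std 0.00068
blank top x extent [0.0607 0.129  0.1296] 4617
TILT deg 32.37 off 0.0081 yslope -0.0004 n 1493 std 0.00108
top blank? [ 671.9 -235.6] [66.3 66.1] psi -88.9 343
top blank? [ 587.7 -276.5] [110.1  40.4] psi -2.7 415
top blank? [ 574.3 -427.5] [111.5  41.4] psi -12.5 424
[ 0.6719 -0.2356] -88.92157471179962 [ 0.6569 -0.2358]
[ 0.5877 -0.2765] -2.7338180541992188 [ 0.587  -0.2915]
[ 0.5743 -0.4275] -12.514991760253906 [ 0.5711 -0.4422]
```

View pics/o7.png

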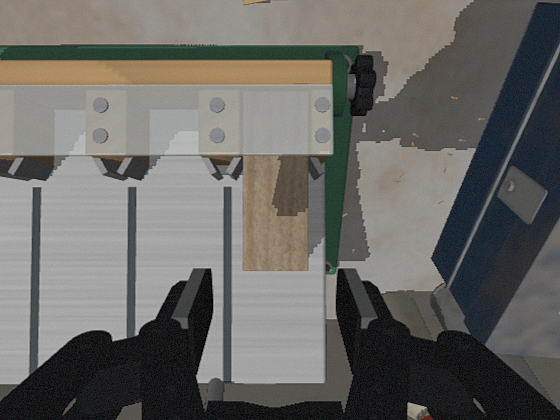

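```bash
python3 - <<'E'
from h import *
im,d=capture('top');P=cloud('top',d).reshape(-1,3)
k=(P[:,2]>.048)&(P[:,0]>.58)&(P[:,0]<.75)&(P[:,1]<-.28)&(P[:,1]>-.45);q=P[k];print('tape top',k.sum(),np.percentile(q,[2,98],axis=0))
k=(P[:,2]>.02)&(P[:,2]<.08)&(P[:,0]>.612)&(P[:,0]<.75)&(P[:,1]<-.26)&(P[:,1]>-.45);q=P[k];print('tape all',k.sum(),np.percentile(q,[2,98],axis=0))
p,r=pose();g=grasp2((.5878,-.2765),-2.8)
plan(p,r,[((.51,-.02,.27),None,.2),((.56,-.2,.24),lean(40),.1),((g[0],g[1],.1),lean(-2.8),.1,2)],vmax=.045,wmax=.12)
E
```

```text
tape top 213 [[ 0.6345 -0.3681  0.0491]
 [ 0.6696 -0.3116  0.0663]]
tape all 290 [[ 0.6332 -0.368   0.0281]
 [ 0.6858 -0.2614  0.0662]]
[[-0.08,-0.188,0.066,0,0,0,0.2],[-0.081,-0.187,0.067,0,0,0,0.2],[-0.08,-0.188,0.066,0,0,0,0.2],[-0.081,-0.187,0.067,0,0,0,0.2],[0.022,-0.1,0.025,0.031,0.019,0.002,0.1]]
[[0.02,-0.097,0.036,0.031,0.018,0.002,0.1],[0.017,-0.093,0.047,0.03,0.019,0.002,0.1],[0.013,-0.088,0.056,0.031,0.018,0.002,0.1],[0.009,-0.082,0.065,0.03,0.019,0.002,0.1],[0.005,-0.076,0.073,0.031,0.018,0.002,0.1]]
[[0,-0.068,0.08,0.03,0.019,0.002,0.1],[-0.006,-0.06,0.085,0.031,0.018,0.002,0.1],[-0.011,-0.052,0.091,0.03,0.019,0.002,0.1],[0.073,-0.027,0.093,0.032,0,0.012,0.1],[0.072,-0.021,0.095,0.032,0,0.012,0.1]]
[[0.071,-0.013,0.097,0.032,0,0.011,0.1],[0.071,-0.006,0.098,0.032,0,0.012,0.1],[0.07,0.001,0.098,0.032,0,0.011,0.1],[0.071,0.009,0.098,0.032,0,0.012,0.1],[0.071,0.015,0.097,0.031,0,0.011,0.1]]
[[0,0,0,0,0,0,0.1],[0,0,0,0,0,0,0.1]]
end [ 0.587  -0.2914  0.0999] rows 22
```

```bash
cat >> h.py <<'E'
def lean(psi,al=12): return down(np.radians(psi))*R.from_euler('y',np.radians(al))
def ins2(th,al=12):
    M=RT(th).as_matrix();return R.from_matrix(np.stack([-M[:,2],M[:,1],M[:,0]],1))*R.from_euler('y',np.radians(al))
E
python3 - <<'E'
from h import *
p,r=pose();g=grasp2((.5878,-.2765),-2.8,.017);print(g)
plan(p,r,[((.51,-.02,.27),None,.2),((.56,-.2,.24),lean(40),.1),((g[0],g[1],.1),lean(-2.8),.1,2)],vmax=.045,wmax=.12)
E
```

```text
[ 0.587  -0.2935]
[[-0.08,-0.188,0.066,0,0,0,0.2],[-0.081,-0.187,0.067,0,0,0,0.2],[-0.08,-0.188,0.066,0,0,0,0.2],[-0.081,-0.187,0.067,0,0,0,0.2],[0.025,-0.112,0.029,0.034,0.016,0,0.1]]
[[0.023,-0.108,0.042,0.034,0.016,0,0.1],[0.021,-0.103,0.054,0.034,0.016,0,0.1],[0.018,-0.097,0.066,0.034,0.015,0,0.1],[0.014,-0.089,0.076,0.035,0.016,0,0.1],[0.011,-0.081,0.086,0.034,0.015,0,0.1]]
[[0.006,-0.071,0.095,0.035,0.015,0,0.1],[0.001,-0.059,0.102,0.034,0.016,-0.001,0.1],[0.085,-0.028,0.083,0.033,0,0.007,0.1],[0.084,-0.021,0.085,0.033,0,0.007,0.1],[0.084,-0.014,0.087,0.033,0,0.007,0.1]]
[[0.083,-0.007,0.089,0.033,0,0.007,0.1],[0.084,0,0.089,0.034,0,0.007,0.1],[0.083,0.008,0.088,0.033,0,0.007,0.1],[0.084,0.016,0.087,0.034,0,0.008,0.1],[0,0,0,0,0,0,0.1]]
[[0,0,0,0,0,0,0.1]]
end [ 0.5871 -0.2934  0.1   ] rows 21
```

Call:
{"fn": "servo_tool", "kwargs": {"plan": [[-0.08, -0.188, 0.066, 0, 0, 0, 0.2], [-0.081, -0.187, 0.067, 0, 0, 0, 0.2], [-0.08, -0.188, 0.066, 0, 0, 0, 0.2], [-0.081, -0.187, 0.067, 0, 0, 0, 0.2], [0.025, -0.112, 0.029, 0.034, 0.016, 0, 0.1]]}}

```text
time: 37.5
tool_pos: [0.5172, -0.0453, 0.2692]
ee_rot: [0.048, 0.645, -0.04, 0.761]
force: [-0.7, 0.6, -0.0]
width: 0.55
```

Call:
{"fn": "servo_tool", "kwargs": {"plan": [[0.023, -0.108, 0.042, 0.034, 0.016, 0, 0.1], [0.021, -0.103, 0.054, 0.034, 0.016, 0, 0.1], [0.018, -0.097, 0.066, 0.034, 0.015, 0, 0.1], [0.014, -0.089, 0.076, 0.035, 0.016, 0, 0.1], [0.011, -0.081, 0.086, 0.034, 0.015, 0, 0.1]]}}

```text
time: 38.0
tool_pos: [0.548, -0.1554, 0.2472]
ee_rot: [0.254, 0.701, -0.204, 0.635]
force: [-0.0, -0.5, 0.6]
width: 0.548
```

Call:
{"fn": "servo_tool", "kwargs": {"plan": [[0.006, -0.071, 0.095, 0.035, 0.015, 0, 0.1], [0.001, -0.059, 0.102, 0.034, 0.016, 0, 0.1], [0.085, -0.028, 0.083, 0.033, 0, 0.007, 0.1], [0.084, -0.021, 0.085, 0.033, 0, 0.007, 0.1], [0.084, -0.014, 0.087, 0.033, 0, 0.007, 0.1]]}}

```text
time: 38.5
tool_pos: [0.5721, -0.2399, 0.1787]
ee_rot: [0.438, 0.643, -0.353, 0.52]
force: [0.2, -0.5, 0.1]
width: 0.547
```

Call:
{"fn": "servo_tool", "kwargs": {"plan": [[0.083, -0.007, 0.089, 0.033, 0, 0.007, 0.1], [0.084, 0, 0.089, 0.034, 0, 0.007, 0.1], [0.083, 0.008, 0.088, 0.033, 0, 0.007, 0.1], [0.084, 0.016, 0.087, 0.034, 0, 0.008, 0.1], [0, 0, 0, 0, 0, 0, 0.1]]}}

```text
time: 39.0
tool_pos: [0.5857, -0.2939, 0.097]
ee_rot: [0.565, 0.535, -0.456, 0.432]
force: [-0.7, 0.5, -0.1]
width: 0.556
```

Call:
{"fn": "servo_tool", "kwargs": {"plan": [[0, 0, 0, 0, 0, 0, 0.1], [0, 0, 0, 0, 0, 0, 0.1]]}}

```text
time: 39.2
tool_pos: [0.5886, -0.2919, 0.1019]
ee_rot: [0.564, 0.536, -0.453, 0.436]
force: [0.4, 0.4, 0.4]
width: 0.55
```

```bash
cat >> h.py <<'E'
def bl_w(P,c0,rad=.09):
    """refine blank from wrist cloud near c0"""
    q=P.reshape(-1,3);k=(abs(q[:,2]-.04)<.005)&(np.hypot(q[:,0]-c0[0],q[:,1]-c0[1])<rad);q=q[k]
    print('wrist blank',k.sum(),cv2.minAreaRect((q[:,:2]*1000).astype(np.float32)),np.median(q[:,2]));return q
E
python3 - <<'E'
from h import *
p,r,P,im=status('q');print(np.degrees((lean(-2.8).inv()*r).as_rotvec()))
bl_w(P,(.588,-.2765),.065);blanks('top')
g=grasp2((.5878,-.2765),-2.8,.017)
plan(p,r,[((g[0],g[1],.03),lean(-2.8),.1,1)])
E
```

```text
tcp [ 0.5886 -0.2919  0.1019] table [[ 0.1785 -0.3216 -0.0381]] width 0.55 F [0.3704 0.4226 0.4012] rot err deg [92.4591 24.8683 -6.3904] q7 0.37663888221838854
[-0.1971  0.1014  0.2649]
wrist blank 9332 ((623.5802612304688, -260.98675537109375), (94.94575500488281, 54.385284423828125), 87.54537963867188) 0.03952361327830571
top blank? [ 651.6 -243.5] [109.5 108.6] psi -3.0 760
[[0.175,-0.005,0.042,0.001,0,-0.001,0.1],[0.175,-0.004,0.041,0,-0.001,0,0.1],[0,0,0,0,0,0,0.1]]
end [ 0.5869 -0.2934  0.03  ] rows 3
```

View pics/q.png

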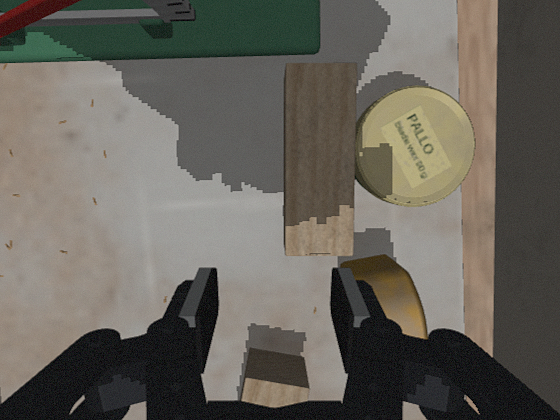

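```bash
python3 - <<'E'
from h import *
P=np.load('pics/q.npy')
S=np.zeros(P.shape[:2],bool);S[58:262,280:355]=1
k=S&(abs(P[...,2]-.04)<.005);q=P[k];print(k.sum(),cv2.minAreaRect((q[:,:2]*1000).astype(np.float32)),np.median(q[:,2]))
for v in(70,100,150,200,230,250):
    us=np.where(k[v])[0];print(v,us.min() if len(us) else None,us.max() if len(us) else None,P[v,us.min()] if len(us) else '')
for v in range(240,262,3): print(v,P[v,320])
# tin & tape
for (u,v) in((420,145),(360,130),(385,265),(350,262),(425,320)): print(u,v,P[v,u])
im,d=capture('top');Pt=cloud('top',d);cv2.imwrite('pics/q_top.png',cv2.resize(im[140:250,300:430],None,fx=5,fy=5))
q=Pt.reshape(-1,3);k=(abs(q[:,2]-.06)<.012)&(q[:,0]>.6)&(q[:,1]<-.28)&(q[:,1]>-.4)&(q[:,0]<.72);print('tape',k.sum(),np.percentile(q[k],[2,98],axis=0))
E
```

```text
13233 ((617.24365234375, -239.4210205078125), (109.68907928466797, 39.88211441040039), 87.54887390136719) 0.0395798873890239
70 286 354 [ 0.5995 -0.1879  0.0399]
100 286 354 [ 0.5989 -0.204   0.0389]
150 286 354 [ 0.5976 -0.232   0.0397]
200 286 354 [ 0.5964 -0.2605  0.0395]
230 286 353 [ 0.5957 -0.2781  0.039 ]
250 286 353 [ 0.5951 -0.2898  0.0396]
240 [ 0.6153 -0.2849  0.0392]
243 [ 0.6152 -0.2867  0.0395]
246 [ 0.615  -0.2882  0.0405]
249 [ 0.6152 -0.2904  0.0384]
252 [ 0.6149 -0.2918  0.0402]
255 [ 0.615  -0.2938  0.0392]
258 [ 0.6196 -0.3052 -0.0006]
261 [ 0.6197 -0.3075 -0.0015]
420 145 [ 0.6742 -0.2327  0.0393]
360 130 [ 0.6404 -0.2225  0.0382]
385 265 [ 0.6553 -0.3036  0.0319]
350 262 [ 0.6387 -0.3068  0.0082]
425 320 [ 0.6688 -0.3282  0.0587]
tape 13 [[ 0.6449 -0.351   0.0485]
 [ 0.6687 -0.3087  0.0609]]
```

View pics/q_top.png

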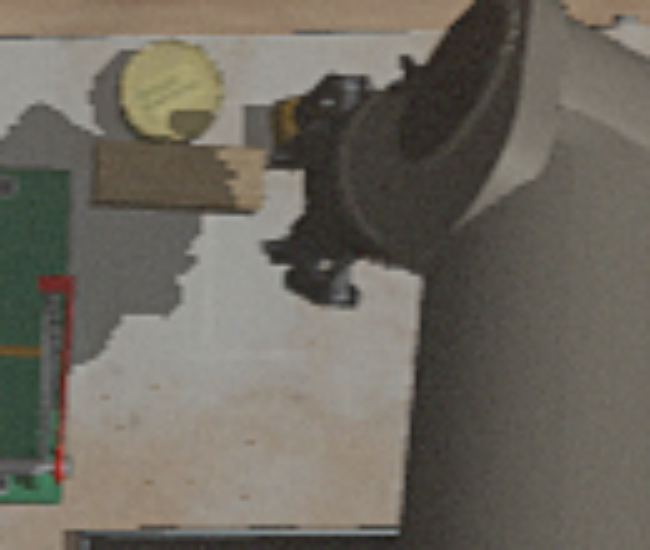

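```bash
python3 - <<'E'
from h import *
p,r=pose();g=np.array([.6153,-.2844])
plan(p,r,[((g[0],g[1],.1),down(np.radians(-2.45)),.1,2)])
E
```

```text
[[0.011,0.066,-0.022,-0.001,-0.034,-0.001,0.1],[0.008,0.066,-0.022,-0.001,-0.033,-0.001,0.1],[0,0,0,0,0,0,0.1],[0,0,0,0,0,0,0.1]]
end [ 0.6154 -0.2844  0.0999] rows 4
```

Call:
{"fn": "servo_tool", "kwargs": {"plan": [[0.011, 0.066, -0.022, -0.001, -0.034, -0.001, 0.1], [0.008, 0.066, -0.022, -0.001, -0.033, -0.001, 0.1], [0, 0, 0, 0, 0, 0, 0.1], [0, 0, 0, 0, 0, 0, 0.1]]}}

```text
time: 39.75
tool_pos: [0.6157, -0.283, 0.0997]
ee_rot: [0.51, 0.49, -0.51, 0.49]
force: [0.0, -1.8, 0.1]
width: 0.551
```

Call:
{"fn": "servo_tool", "kwargs": {"plan": [[0.1, 0, 0, 0, 0, 0, 0.1], [0.05, 0, 0, 0, 0, 0, 0.1], [0, 0, 0, 0, 0, 0, 0.1], [0, 0, 0, 0, 0, 0, 0.1]]}}

```text
time: 40.15
tool_pos: [0.6144, -0.2856, 0.0691]
ee_rot: [-0.511, -0.489, 0.511, -0.488]
force: [0.5, -0.4, 1.3]
width: 0.547
```

```bash
python3 - <<'E'
from h import *
p,r,P,im=status('s')
S=np.zeros(P.shape[:2],bool);S[20:330,230:330]=1
k=S&(abs(P[...,2]-.04)<.004)&(P[...,0]<.6355);q=P[k];print(k.sum(),cv2.minAreaRect((q[:,:2]*1000).astype(np.float32)))
g=np.array([.6153,-.2844])
plan(p,r,[((g[0],g[1],.010),down(np.radians(-2.45)),.1,1)])
E
```

```text
tcp [ 0.6144 -0.2856  0.0691] table [[ 0.1827 -0.3149 -0.0797]] width 0.547 F [ 0.5296 -0.3563  1.2926] rot err deg [ 90.5285  15.8643 -16.2251] q7 0.15500276042134747
19984 ((615.1421508789062, -256.15704345703125), (144.88572692871094, 40.74246597290039), 89.92152404785156)
[[0.148,0.002,-0.003,0,0,0,0.1],[0.147,0.002,-0.003,0,0,0,0.1],[0,0,0,0,0,0,0.1]]
end [ 0.6152 -0.2844  0.0101] rows 3
```

View pics/s.png

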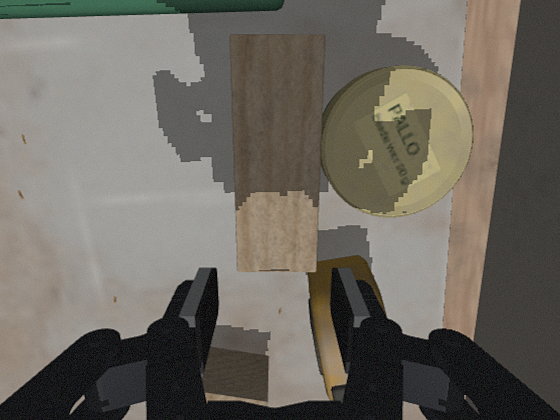

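Call:
{"fn": "servo_tool", "kwargs": {"plan": [[0.1, 0.003, -0.009, 0, 0, 0, 0.1], [0.1, 0.002, -0.009, 0, 0, 0, 0.1], [0.09, 0, 0, 0, 0, 0, 0.1], [0, 0, 0, 0, 0, 0, 0.1], [0, 0, 0, 0, 0, 0, 0.1]]}}

```text
time: 40.7
tool_pos: [0.616, -0.2816, 0.0112]
ee_rot: [-0.511, -0.489, 0.511, -0.489]
force: [0.3, 0.2, 1.6]
width: 0.552
```

Call:
{"fn": "servo_tool", "kwargs": {"plan": [[0, 0, 0, 0, 0, 0, -1], [0, 0, 0, 0, 0, 0, -1], [0, 0, 0, 0, 0, 0, -1], [0, 0, 0, 0, 0, 0, -1]], "force": 60}}

```text
time: 41.1
tool_pos: [0.6165, -0.2817, 0.0121]
ee_rot: [0.511, 0.489, -0.511, 0.489]
force: [-1.0, -0.9, 6.9]
width: 0.457
```

```bash
python3 - <<'E'
from h import *
p,r,P,im=status('s2')
E
```

```text
tcp [ 0.6165 -0.2817  0.0121] table [[ 0.154  -0.311  -0.1289]] width 0.457 F [-1.0093 -0.9062  6.8502] rot err deg [ 90.4844  15.7387 -16.1847] q7 0.1302291172679265
```

View pics/s2.png

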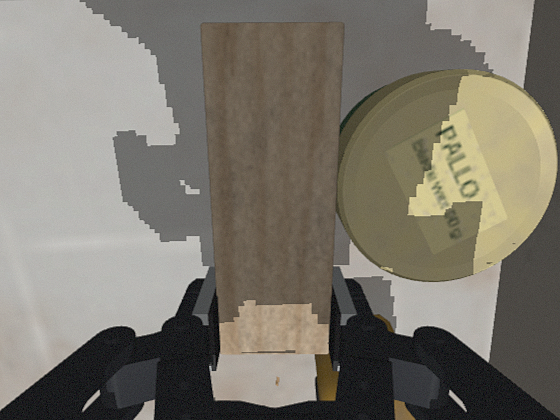

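Call:
{"fn": "servo_tool", "kwargs": {"plan": [[-0.005, -0.05, 0, 0, 0, 0, -1], [0, -0.07, 0, 0, 0, 0, -1], [0, -0.07, 0, 0, 0, 0, -1], [0, -0.06, 0, 0, 0, 0, -1], [0, 0, 0, 0, 0, 0, -1]]}}

```text
time: 41.65
tool_pos: [0.5643, -0.2795, 0.0123]
ee_rot: [-0.511, -0.489, 0.511, -0.488]
force: [0.3, 0.6, -0.3]
width: 0.457
```

Call:
{"fn": "servo_tool", "kwargs": {"plan": [[0, 0, 0, 0, 0, 0, 0.29], [0, 0, 0, 0, 0, 0, 0.29], [0, 0, 0, 0, 0, 0, 0.29], [-0.15, 0, 0, 0, 0, 0, 0.29], [-0.2, 0, 0, 0, 0, 0, 0.29]]}}

```text
time: 42.15
tool_pos: [0.565, -0.2785, 0.0809]
ee_rot: [-0.51, -0.491, 0.511, -0.488]
force: [0.4, 0.4, 0.8]
width: 0.639
```

Call:
{"fn": "servo_tool", "kwargs": {"plan": [[-0.1, 0, 0, 0, 0, 0, 0.29], [0, 0, 0, 0, 0, 0, 0.29], [0, 0, 0, 0, 0, 0, 0.29]]}}

```text
time: 42.45
tool_pos: [0.5663, -0.2793, 0.1022]
ee_rot: [-0.511, -0.489, 0.511, -0.489]
force: [-0.6, 0.6, -1.3]
width: 0.646
```

```bash
python3 - <<'E'
from h import *
p,r,P,im=status('s3')
q=P.reshape(-1,3);k=(abs(q[:,2]-.04)<.004)&(q[:,0]<.612)&(q[:,0]>.52)&(q[:,1]>-.32)&(q[:,1]<-.16);q=q[k]
c,wh,a=cv2.minAreaRect((q[:,:2]*1000).astype(np.float32));print(k.sum(),c,wh,a)
psi=a-90 if wh[0]>wh[1] else a
c=np.array(c)/1000;g=grasp2(c,psi,.017);print(psi,g)
plan(p,r,[((g[0],g[1],.09),lean(psi),.29,2)])
plan(np.array([g[0],g[1],.09]),lean(psi),[((g[0],g[1],.0115),None,.29,1)])
E
```

```text
tcp [ 0.5663 -0.2793  0.1022] table [[ 0.1596 -0.3094 -0.0259]] width 0.646 F [-0.5514  0.5803 -1.2969] rot err deg [ 90.4723  15.7912 -16.2003] q7 0.17886068313217174
14664 (565.6779174804688, -236.98822021484375) (109.78704071044922, 40.23063278198242) 87.97986602783203
-2.0201339721679688 [ 0.5651 -0.254 ]
[[0.03,-0.006,-0.063,-0.001,0.033,0,0.29],[0.037,-0.005,-0.06,-0.002,0.034,0,0.29],[0,0,0,0,0,0,0.29],[0,0,0,0,0,0,0.29]]
end [ 0.5651 -0.2539  0.09  ] rows 4
[[0.192,0,0.041,0,0,0,0.29],[0.192,0,0.041,0,0,0,0.29],[0,0,0,0,0,0,0.29]]
end [ 0.5651 -0.2541  0.0115] rows 3
```

View pics/s3.png

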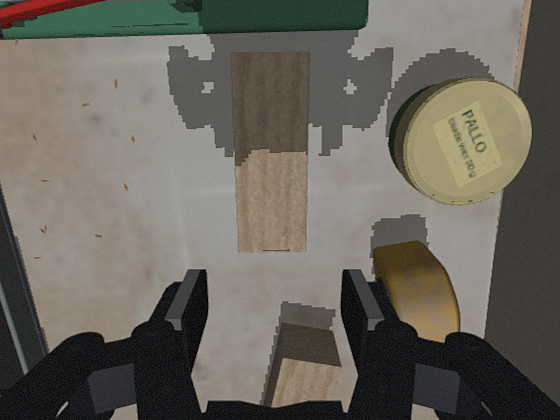

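```bash
python3 - <<'E'
from h import *
p,r=pose();psi=-2.0
g=grasp2((.5657,-.237),psi,.015);print(g)
q=plan(p,r,[((g[0],g[1],.09),lean(psi,20),.29,2)])
plan(q[0],q[1],[((g[0],g[1],.0112),None,.29,1)])
E
sed -i 's/al=12/al=20/' h.py; tail -12 h.py | head -6; grep -n "al=" h.py
```

```text
[ 0.5652 -0.252 ]
[[0.019,-0.003,-0.045,-0.001,0.037,0,0.29],[0.024,-0.003,-0.043,-0.001,0.037,0,0.29],[0.029,-0.002,-0.039,-0.001,0.037,0,0.29],[0,0,0,0,0,0,0.29],[0,0,0,0,0,0,0.29]]
end [ 0.5653 -0.252   0.09  ] rows 5
[[0.185,0,0.067,0,0,0,0.29],[0.185,0,0.068,0,0,0,0.29],[0,0,0,0,0,0,0.29]]
end [ 0.5653 -0.252   0.0112] rows 3
def lean(psi): return down(np.radians(psi))*R.from_euler('y',AL)
def grasp2(c,psi,off=.015):
    ps=np.radians(psi);return np.array(c)+off*np.array([np.sin(ps),-np.cos(ps)])
def ins2(th):
    M=RT(th).as_matrix();return R.from_matrix(np.stack([-M[:,2],M[:,1],M[:,0]],1))*R.from_euler('y',AL)
def lean(psi,al=20): return down(np.radians(psi))*R.from_euler('y',np.radians(al))
5:def px2w(name,u,v,d,cal=None):
9:def cloud(name,d,cal=None):
14:def w2px(name,X,cal=None):
83:    cal=get_calibration(n);im,d=capture(n);P=cloud(n,d,cal);out=[]
104:    cal=get_calibration('wrist');im,d=capture('wrist');P=cloud('wrist',d,cal);np.save(f'pics/{name}.npy',P);cv2.imwrite(f'pics/{name}.png',im);return p,r,P,im
111:def lean(psi,al=20): return down(np.radians(psi))*R.from_euler('y',np.radians(al))
112:def ins2(th,al=20):
```

Call:
{"fn": "servo_tool", "kwargs": {"plan": [[0.019, -0.003, -0.045, -0.001, 0.037, 0, 0.29], [0.024, -0.003, -0.043, -0.001, 0.037, 0, 0.29], [0.029, -0.002, -0.039, -0.001, 0.037, 0, 0.29], [0, 0, 0, 0, 0, 0, 0.29], [0, 0, 0, 0, 0, 0, 0.29]]}}

```text
time: 43.0
tool_pos: [0.5649, -0.2525, 0.0892]
ee_rot: [0.589, 0.569, -0.413, 0.398]
force: [0.2, 0.0, -0.1]
width: 0.646
```

Call:
{"fn": "servo_tool", "kwargs": {"plan": [[0.15, 0, 0.055, 0, 0, 0, 0.29], [0.1, 0, 0.036, 0, 0, 0, 0.29], [0, 0, 0, 0, 0, 0, 0.29], [0, 0, 0, 0, 0, 0, 0.29]]}}

```text
time: 43.4
tool_pos: [0.5661, -0.2511, 0.0381]
ee_rot: [0.588, 0.569, -0.412, 0.4]
force: [-0.3, -0.1, -0.5]
width: 0.645
```

```bash
python3 - <<'E'
from h import *
p,r,P,im=status('u');psi=-2.0
print(np.degrees((lean(psi).inv()*r).as_rotvec()))
g=grasp2((.5657,-.237),psi,.015)
plan(p,r,[((g[0],g[1],.0112),lean(psi),.29,1)])
E
```

```text
tcp [ 0.5661 -0.2511  0.0381] table [[ 0.1248 -0.2812 -0.0797]] width 0.645 F [-0.3321 -0.06   -0.5091] rot err deg [91.6586 25.071   6.1449] q7 0.4744459371186147
[-0.16   -0.0733 -0.0103]
[[0.125,-0.004,0.05,0.001,0,0,0.29],[0,0,0,0,0,0,0.29]]
end [ 0.5653 -0.252   0.0112] rows 2
```

View pics/u.png

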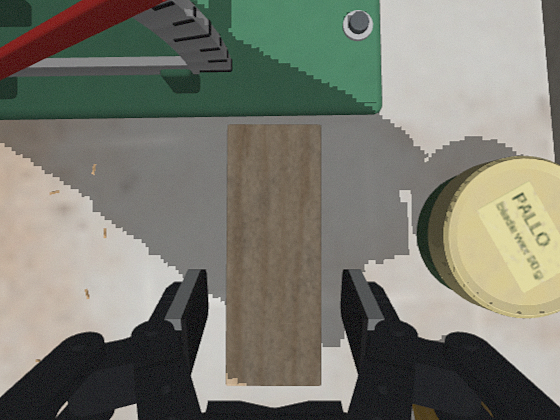

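Call:
{"fn": "servo_tool", "kwargs": {"plan": [[0.12, -0.004, 0.046, 0.001, 0, 0, 0.29], [0.003, 0, 0, 0, 0, 0, 0.29], [0, 0, 0, 0, 0, 0, 0.29]]}}

```text
time: 43.75
tool_pos: [0.5651, -0.2522, 0.0121]
ee_rot: [0.59, 0.568, -0.413, 0.398]
force: [0.6, 0.2, 0.6]
width: 0.645
```

Call:
{"fn": "servo_tool", "kwargs": {"plan": [[0, 0, 0, 0, 0, 0, -1], [0, 0, 0, 0, 0, 0, -1], [0, 0, 0, 0, 0, 0, -1], [0, 0, 0, 0, 0, 0, -1]], "force": 80}}

```text
time: 44.15
tool_pos: [0.5656, -0.2529, 0.0128]
ee_rot: [0.59, 0.568, -0.413, 0.399]
force: [-0.8, -0.2, 6.6]
width: 0.457
```

```bash
python3 - <<'E'
from h import *
o=robot.get_obs();p,r=pose(o);print(p,o['force'],o['width'])
M=ins2(TH);a=tp(.165,.0325,.09)
plan(p,r,[((p[0],p[1],.23),None,-1),((.53,-.12,.30),lean(45),-1),(a,M,-1,3)],vmax=.04,wmax=.11)
E
```

```text
[ 0.5656 -0.2529  0.0128] [-0.794  -0.1941  6.5684] 0.4574759321174174
[[-0.17,0,-0.062,0,0,0,-1],[-0.17,0,-0.062,0,0,0,-1],[-0.17,0,-0.062,0,0,0,-1],[-0.17,0.001,-0.061,0,0,0,-1],[-0.17,0,-0.062,0,0,0,-1]]
[[-0.171,0.001,-0.061,0,0,0,-1],[-0.013,-0.025,-0.092,-0.031,0,-0.011,-1],[-0.012,-0.017,-0.094,-0.031,0,-0.011,-1],[-0.012,-0.008,-0.096,-0.031,0,-0.011,-1],[-0.012,0.001,-0.096,-0.031,0,-0.011,-1]]
[[-0.012,0.01,-0.095,-0.031,0,-0.011,-1],[-0.013,0.019,-0.094,-0.03,0,-0.012,-1],[-0.013,0.027,-0.092,-0.031,0,-0.011,-1],[-0.015,0.035,-0.088,-0.03,0.001,-0.012,-1],[0.077,0.066,-0.055,-0.027,-0.019,-0.002,-1]]
[[0.074,0.071,-0.054,-0.028,-0.019,-0.002,-1],[0.07,0.076,-0.051,-0.027,-0.019,-0.002,-1],[0.067,0.081,-0.049,-0.028,-0.019,-0.002,-1],[0.063,0.086,-0.045,-0.027,-0.019,-0.002,-1],[0.06,0.09,-0.042,-0.027,-0.019,-0.002,-1]]
[[0.057,0.093,-0.037,-0.028,-0.019,-0.001,-1],[0.055,0.097,-0.032,-0.027,-0.019,-0.002,-1],[0.052,0.1,-0.028,-0.028,-0.019,-0.001,-1],[0,0,0,0,0,0,-1],[0,0,0,0,0,0,-1]]
[[0,0,0,0,0,0,-1]]
end [0.5146 0.0636 0.2029] rows 26
```

Call:
{"fn": "servo_tool", "kwargs": {"plan": [[-0.1, 0, -0.036, 0, 0, 0, -1], [-0.18, 0, -0.066, 0, 0, 0, -1], [-0.19, 0, -0.069, 0, 0, 0, -1], [-0.19, 0, -0.069, 0, 0, 0, -1], [-0.19, 0, -0.069, 0, 0, 0, -1]]}}

```text
time: 44.65
tool_pos: [0.5648, -0.2524, 0.1948]
ee_rot: [0.59, 0.568, -0.413, 0.398]
force: [1.7, 0.7, -1.3]
width: 0.457
```

Call:
{"fn": "servo_tool", "kwargs": {"plan": [[-0.171, 0, -0.062, 0, 0, 0, -1], [-0.013, -0.025, -0.092, -0.031, 0, -0.011, -1], [-0.012, -0.017, -0.094, -0.031, 0, -0.011, -1], [-0.012, -0.008, -0.096, -0.031, 0, -0.011, -1], [-0.012, 0.001, -0.096, -0.031, 0, -0.011, -1]]}}

```text
time: 45.15
tool_pos: [0.5467, -0.1855, 0.2649]
ee_rot: [0.46, 0.677, -0.321, 0.476]
force: [0.2, -0.0, -0.9]
width: 0.452
```

Call:
{"fn": "servo_tool", "kwargs": {"plan": [[-0.012, 0.01, -0.095, -0.031, 0, -0.011, -1], [-0.013, 0.019, -0.094, -0.03, 0, -0.012, -1], [-0.013, 0.027, -0.092, -0.031, 0, -0.011, -1], [-0.015, 0.035, -0.088, -0.03, 0.001, -0.012, -1], [0.077, 0.066, -0.055, -0.027, -0.019, -0.002, -1]]}}

```text
time: 45.65
tool_pos: [0.5287, -0.0992, 0.2898]
ee_rot: [0.28, 0.751, -0.197, 0.565]
force: [-0.1, 0.4, -2.2]
width: 0.455
```

Call:
{"fn": "servo_tool", "kwargs": {"plan": [[0.074, 0.071, -0.054, -0.028, -0.019, -0.002, -1], [0.07, 0.076, -0.051, -0.027, -0.019, -0.002, -1], [0.067, 0.081, -0.049, -0.028, -0.019, -0.002, -1], [0.063, 0.086, -0.045, -0.027, -0.019, -0.002, -1], [0.06, 0.09, -0.042, -0.027, -0.019, -0.002, -1]]}}

```text
time: 46.15
tool_pos: [0.5188, 0.0038, 0.2347]
ee_rot: [0.109, 0.688, -0.081, 0.713]
force: [0.9, 0.0, 0.3]
width: 0.455
```

Call:
{"fn": "servo_tool", "kwargs": {"plan": [[0.057, 0.093, -0.037, -0.028, -0.019, -0.001, -1], [0.055, 0.097, -0.032, -0.027, -0.019, -0.002, -1], [0.052, 0.1, -0.028, -0.028, -0.019, -0.001, -1], [0, 0, 0, 0, 0, 0, -1], [0, 0, 0, 0, 0, 0, -1]]}}

```text
time: 46.65
tool_pos: [0.5134, 0.0642, 0.2025]
ee_rot: [0.005, 0.628, -0.006, 0.778]
force: [1.4, -0.5, -0.9]
width: 0.458
```

```bash
python3 - <<'E'
from h import *
p,r,P,im=status('v');print(robot.get_obs()['joint_positions']);tilt(P)
t=totable(TH,P.reshape(-1,3)).reshape(P.shape)
print(t[120:340:50,275])
plan(p,r,[(tp(.160,.0325,.04),ins2(TH),-1,2)],vmax=.025,wmax=.08)
E
```

```text
tcp [0.5134 0.0642 0.2025] table [[0.1637 0.0332 0.0902]] width 0.458 F [ 1.4305 -0.4987 -0.9225] rot err deg [-0.0465  0.0948  0.0318] q7 1.0344818392932602
[ 0.4787  0.1662 -0.8252  2.0961  0.2849  0.749   1.0345]
TILT deg 32.27 off 0.0076 yslope 0.0008 n 46453 std 0.00067
[[0.1003 0.0344 0.1177]
 [0.118  0.0344 0.1164]
 [0.136  0.0343 0.1187]
 [0.1536 0.0343 0.1179]
 [0.1712 0.0343 0.1171]]
[[0.081,-0.001,0.023,0,0,0,-1],[0.081,-0.001,0.023,0,0,0,-1],[0.08,-0.002,0.023,0,-0.001,0,-1],[0,0,0,0,0,0,-1],[0,0,0,0,0,0,-1]]
end [0.5371 0.0631 0.1581] rows 5
```

View pics/v.png

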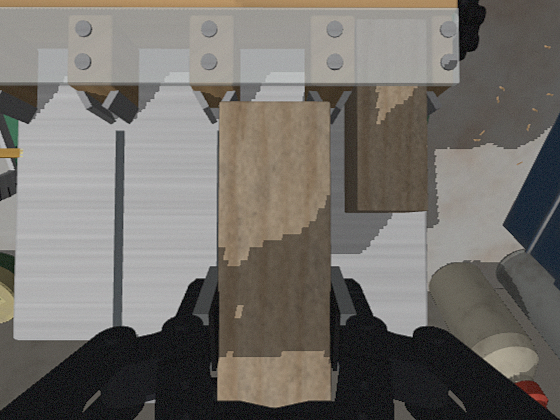

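Call:
{"fn": "servo_tool", "kwargs": {"plan": [[0.081, -0.001, 0.023, 0, 0, 0, -1], [0.081, -0.001, 0.023, 0, 0, 0, -1], [0.08, -0.002, 0.023, 0, 0, 0, -1], [0, 0, 0, 0, 0, 0, -1], [0, 0, 0, 0, 0, 0, -1]]}}

```text
time: 47.2
tool_pos: [0.5375, 0.0626, 0.1577]
ee_rot: [0.006, 0.628, -0.006, 0.778]
force: [-0.6, -0.4, -0.8]
width: 0.455
```

Call:
{"fn": "servo_tool", "kwargs": {"plan": [[0.055, 0, 0.021, 0, 0, 0, -1], [0.055, 0, 0.021, 0, 0, 0, -1], [0, 0, 0, 0, 0, 0, -1], [0, 0, 0, 0, 0, 0, -1]]}}

```text
time: 47.6
tool_pos: [0.55, 0.0629, 0.1373]
ee_rot: [0.006, 0.628, -0.006, 0.778]
force: [-0.3, 0.4, -0.4]
width: 0.456
```

```bash
python3 - <<'E'
from h import *
p,r,P,im=status('v2');tilt(P)
t=totable(TH,P.reshape(-1,3)).reshape(P.shape)
print(t[120:340:50,275])
q=plan(p,r,[(tp(.125,.0325,.0147),ins2(TH),-1,1)],vmax=.01,wmax=.08)
plan(*q,[(tp(.094,.0325,.0145),ins2(TH),-1,1)],vmax=.01,wmax=.08)
E
```

```text
tcp [0.55   0.0629 0.1373] table [[0.1598 0.0325 0.0155]] width 0.456 F [-0.3268  0.3934 -0.4336] rot err deg [-0.0301  0.1711  0.1019] q7 0.8784478048163744
TILT deg 32.27 off 0.0076 yslope 0.0009 n 73153 std 0.00064
[[0.0963 0.0337 0.0425]
 [0.1143 0.0336 0.0426]
 [0.1321 0.0336 0.0428]
 [0.1497 0.0336 0.043 ]
 [0.1673 0.0336 0.0421]]
[[0.016,0,-0.04,0,0,0,-1],[0.016,0,-0.041,0,0,0,-1],[0.016,0,-0.04,0,0,0,-1],[0.016,0,-0.041,0,-0.001,-0.001,-1],[0,0,0,0,0,0,-1]]
end [0.5211 0.0634 0.118 ] rows 5
[[0.013,0,-0.036,0,0,0,-1],[0.014,0,-0.036,0,0,0,-1],[0.013,0,-0.037,0,0,0,-1],[0.014,0,-0.036,0,0,0,-1],[0,0,0,0,0,0,-1]]
end [0.495  0.0638 0.1012] rows 5
```

View pics/v2.png

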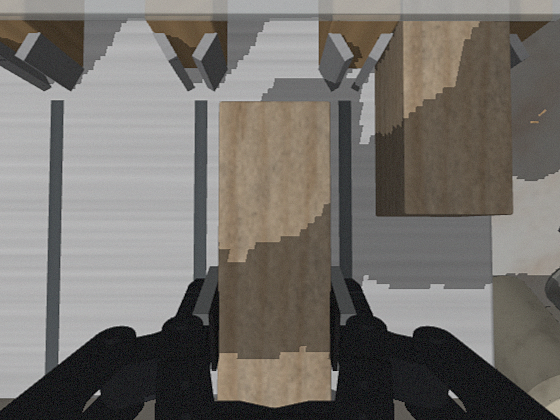

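Call:
{"fn": "servo_tool", "kwargs": {"plan": [[0.015, 0, -0.04, 0, 0, 0, -1], [0.015, 0, -0.041, 0, 0, 0, -1], [0.015, 0, -0.04, 0, 0, 0, -1], [0.015, 0, -0.041, 0, 0, 0, -1], [0, 0, 0, 0, 0, 0, -1]]}}

```text
time: 48.15
tool_pos: [0.5195, 0.063, 0.1183]
ee_rot: [0.005, 0.629, -0.006, 0.778]
force: [0.3, -0.3, -1.0]
width: 0.455
```

```bash
python3 - <<'E'
from h import *
p,r,P,im=status('v3');tilt(P)
plan(p,r,[(tp(.093,.0325,.0147),ins2(TH),-1,1)],vmax=.01,wmax=.08)
E
```

```text
tcp [0.5195 0.063  0.1183] table [[0.1239 0.0321 0.0158]] width 0.455 F [ 0.3372 -0.2662 -0.9828] rot err deg [-0.0563  0.1956  0.0482] q7 0.8315583471871579
TILT deg 32.26 off 0.0076 yslope 0.0010 n 44201 std 0.00064
[[0.015,0.001,-0.036,0,0,0,-1],[0.015,0,-0.036,0,0,0,-1],[0.014,0.001,-0.036,0,-0.001,0,-1],[0.014,0,-0.035,0,0,0,-1],[0,0,0,0,0,0,-1]]
end [0.494  0.0638 0.101 ] rows 5
```

View pics/v3.png

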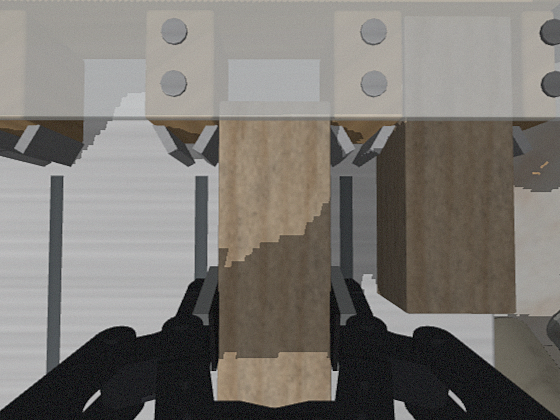

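Call:
{"fn": "servo_tool", "kwargs": {"plan": [[0.015, 0.001, -0.036, 0, 0, 0, -1], [0.015, 0, -0.036, 0, 0, 0, -1], [0.014, 0.001, -0.036, 0, 0, 0, -1], [0.014, 0, -0.035, 0, 0, 0, -1], [0, 0, 0, 0, 0, 0, -1]]}}

```text
time: 48.7
tool_pos: [0.4943, 0.064, 0.101]
ee_rot: [0.005, 0.629, -0.006, 0.778]
force: [-0.1, -0.4, -1.4]
width: 0.459
```

Call:
{"fn": "servo_tool", "kwargs": {"plan": [[0.005, 0, -0.012, 0, 0, 0, -1], [0.003, 0, -0.008, 0, 0, 0, -1], [0, 0, 0, 0, 0, 0, -1]]}}

```text
time: 49.0
tool_pos: [0.4921, 0.0642, 0.0994]
ee_rot: [0.006, 0.628, -0.006, 0.778]
force: [0.8, 0.7, -1.1]
width: 0.455
```

```bash
python3 - <<'E'
from h import *
p,r,P,im=status('v4');tilt(P)
t=totable(TH,P.reshape(-1,3)).reshape(P.shape)
k=(abs(t[...,1]-.033)<.012)&(t[...,2]>.035)&(t[...,2]<.047);print('blank top x extent',np.percentile(t[k][:,0],[1,99,99.9]),k.sum())
E
```

```text
tcp [0.4921 0.0642 0.0994] table [[0.0906 0.0328 0.0144]] width 0.455 F [ 0.8159  0.658  -1.0618] rot err deg [-0.024   0.1032  0.0905] q7 0.7687724728578219
TILT deg 32.27 off 0.0076 yslope 0.0012 n 22529 std 0.00064
blank top x extent [0.0611 0.1262 0.1274] 12920
```

Call:
{"fn": "servo_tool", "kwargs": {"plan": [[0.004, 0, -0.01, 0, 0, 0, -1], [0.004, 0, -0.01, 0, 0, 0, -1], [0, 0, 0, 0, 0, 0, -1]]}}

```text
time: 49.35
tool_pos: [0.4921, 0.0644, 0.0992]
ee_rot: [0.006, 0.625, -0.006, 0.78]
force: [12.5, -4.6, 15.1]
width: 0.457
```

```bash
python3 - <<'E'
from h import *
p,r,P,im=status('v5');tilt(P)
t=totable(TH,P.reshape(-1,3)).reshape(P.shape)
k=(abs(t[...,1]-.033)<.012)&(t[...,2]>.035)&(t[...,2]<.047);print('blank top x extent',np.percentile(t[k][:,0],[1,99,99.9]),k.sum())
E
```

```text
tcp [0.4921 0.0644 0.0992] table [[0.0905 0.033  0.0143]] width 0.457 F [12.5006 -4.5661 15.0967] rot err deg [ 0.0002 -0.2722  0.1322] q7 0.7600943843410926
TILT deg 32.26 off 0.0076 yslope 0.0009 n 22460 std 0.00064
blank top x extent [0.0612 0.1259 0.1272] 12916
```

Call:
{"fn": "servo_tool", "kwargs": {"plan": [[-0.007, 0, 0.018, 0, 0, 0, -1], [0, 0, 0, 0, 0, 0, -1], [0, 0, 0, 0, 0, 0, 0.12], [0, 0, 0, 0, 0, 0, 0.12], [0, 0, 0, 0, 0, 0, 0.12]]}}

```text
time: 49.9
tool_pos: [0.4912, 0.0641, 0.0987]
ee_rot: [0.006, 0.628, -0.006, 0.778]
force: [0.1, 0.4, 0.2]
width: 0.559
```

Call:
{"fn": "servo_tool", "kwargs": {"plan": [[-0.1, 0, 0, 0, 0, 0, 0.12], [-0.2, 0, 0, 0, 0, 0, 0.12], [-0.2, 0, 0, 0, 0, 0, 0.12], [-0.1, 0, 0, 0, 0, 0, 0.12], [0, 0, 0, 0, 0, 0, 0.12]]}}

```text
time: 50.4
tool_pos: [0.4671, 0.0644, 0.2189]
ee_rot: [0.005, 0.626, -0.006, 0.779]
force: [-0.1, -0.4, -0.9]
width: 0.561
```

```bash
python3 - <<'E'
from h import *
p,r,P,im=status('w');tilt(P)
t=totable(TH,P.reshape(-1,3)).reshape(P.shape)
for y in(.033,.101):
    k=(abs(t[...,1]-y)<.012)&(t[...,2]>.035)&(t[...,2]<.047);print(y,'blank top x extent',np.percentile(t[k][:,0],[1,99,99.9]),np.median(t[k][:,2]),k.sum())
b=blanks('top');blanks('side')
p,r=pose();c,psi=np.array([.5745,-.4273]),-12.8
g=grasp2(c,psi);print(g)
plan(p,r,[((.51,-.02,.28),None,.2),((.56,-.22,.28),lean(40),.2),((.5,-.3,.25),lean(15),.29),((g[0],g[1],.1),lean(psi),.29,3)],vmax=.045,wmax=.12)
E
```

```text
tcp [0.4671 0.0644 0.2189] table [[0.1333 0.0326 0.1288]] width 0.561 F [-0.1077 -0.4041 -0.8578] rot err deg [-0.0088 -0.1242  0.0105] q7 1.1365230287068826
TILT deg 32.27 off 0.0076 yslope 0.0009 n 40326 std 0.00070
0.033 blank top x extent [0.0606 0.1287 0.1294] 0.039558793024647945 3819
0.101 blank top x extent [0.0607 0.1288 0.1295] 0.03960701936885942 3816
top blank? [ 672.3 -235.3] [65.9 67.2] psi 89.3 347
top blank? [ 575.2 -427.5] [111.4  40.4] psi -13.4 421
side blank? [ 565.  -524.3] [78.9 31.1] psi -77.9 86
side blank? [ 576.  -425.9] [117.1  48.2] psi -11.3 254
[ 0.5712 -0.4419]
[[-0.089,-0.139,0.097,0,0,0,0.2],[-0.089,-0.139,0.096,0,0,0,0.2],[-0.089,-0.138,0.097,0,0,0,0.2],[0.006,-0.111,0.029,0.031,0.019,0.002,0.2],[0.003,-0.107,0.04,0.031,0.019,0.002,0.2]]
[[0,-0.103,0.05,0.03,0.018,0.002,0.2],[-0.004,-0.098,0.06,0.031,0.019,0.002,0.2],[-0.008,-0.091,0.068,0.03,0.018,0.002,0.2],[-0.013,-0.085,0.076,0.031,0.019,0.002,0.2],[-0.018,-0.077,0.083,0.03,0.018,0.002,0.2]]
[[-0.023,-0.068,0.089,0.031,0.019,0.002,0.2],[-0.029,-0.059,0.094,0.03,0.019,0.003,0.2],[0.025,-0.122,0.039,0.033,0,0.012,0.29],[0.021,-0.118,0.052,0.033,0,0.012,0.29],[0.016,-0.113,0.064,0.032,0,0.012,0.29]]
[[0.013,-0.106,0.075,0.033,-0.001,0.011,0.29],[0.088,0.032,0.197,0.029,0,0.011,0.29],[0.089,0.047,0.194,0.029,0,0.011,0.29],[0.091,0.062,0.189,0.029,0,0.01,0.29],[0.094,0.075,0.182,0.029,0,0.011,0.29]]
[[0.096,0.089,0.175,0.029,0,0.01,0.29],[0,0,0,0,0,0,0.29],[0,0,0,0,0,0,0.29],[0,0,0,0,0,0,0.29]]
end [ 0.5712 -0.4419  0.1   ] rows 24
```

View pics/w.png

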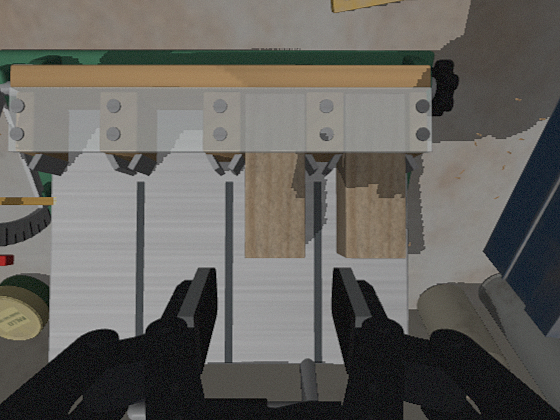

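```bash
cat >> h.py <<'E'
def leanL(psi,al=14): return down(np.radians(psi))*R.from_euler('y',-np.radians(al))
def ins3(th,al=14):
    M=RT(th).as_matrix();return R.from_matrix(np.stack([-M[:,2],-M[:,1],-M[:,0]],1))*R.from_euler('y',-np.radians(al))
E
sed -i "s/np.degrees((ins2(TH).inv()/np.degrees((ins3(TH).inv()/" h.py
python3 - <<'E'
from h import *
p,r=pose();c,psi=np.array([.5750,-.4274]),-13.0
g,_=grasp(c,psi,.016);print(g)
plan(p,r,[((.51,-.05,.28),down(np.radians(60)),.2),((.54,-.25,.25),down(0),.25),((g[0],g[1],.11),leanL(psi),.25,3)],vmax=.045,wmax=.12)
E
```

```text
[ 0.5786 -0.4118]
[[-0.053,-0.113,0.058,0.032,0.013,-0.003,0.2],[-0.055,-0.107,0.067,0.032,0.013,-0.004,0.2],[-0.057,-0.101,0.076,0.032,0.013,-0.003,0.2],[-0.059,-0.094,0.083,0.032,0.013,-0.004,0.2],[-0.061,-0.085,0.09,0.033,0.014,-0.004,0.2]]
[[0.017,-0.088,0.07,0.037,0,0,0.25],[0.017,-0.079,0.08,0.037,0,0,0.25],[0.017,-0.069,0.088,0.037,0,0,0.25],[0.017,-0.059,0.096,0.037,0,0,0.25],[0.017,-0.047,0.102,0.037,0,0,0.25]]
[[0.016,-0.035,0.107,0.037,0,0,0.25],[0.017,-0.022,0.11,0.037,0,0,0.25],[0.016,-0.01,0.112,0.037,0,0,0.25],[0.017,0.004,0.112,0.037,0,0,0.25],[0.14,0.039,0.162,0.014,-0.015,-0.002,0.25]]
[[0.147,0.046,0.153,0.015,-0.016,-0.002,0.25],[0.154,0.055,0.143,0.014,-0.015,-0.001,0.25],[0.161,0.061,0.133,0.015,-0.016,-0.002,0.25],[0.167,0.068,0.122,0.014,-0.015,-0.001,0.25],[0,0,0,0,0,0,0.25]]
[[0,0,0,0,0,0,0.25],[0,0,0,0,0,0,0.25]]
end [ 0.5786 -0.4118  0.11  ] rows 22
```

Call:
{"fn": "servo_tool", "kwargs": {"plan": [[-0.053, -0.113, 0.058, 0.032, 0.013, -0.003, 0.2], [-0.055, -0.107, 0.067, 0.032, 0.013, -0.004, 0.2], [-0.057, -0.101, 0.076, 0.032, 0.013, -0.003, 0.2], [-0.059, -0.094, 0.083, 0.032, 0.013, -0.004, 0.2], [-0.061, -0.085, 0.09, 0.033, 0.014, -0.004, 0.2]]}}

```text
time: 51.05
tool_pos: [0.5103, -0.0504, 0.2796]
ee_rot: [0.184, 0.684, -0.185, 0.681]
force: [0.5, 0.4, -0.2]
width: 0.604
```

Call:
{"fn": "servo_tool", "kwargs": {"plan": [[0.017, -0.088, 0.07, 0.037, 0, 0, 0.25], [0.017, -0.079, 0.08, 0.037, 0, 0, 0.25], [0.017, -0.069, 0.088, 0.037, 0, 0, 0.25], [0.017, -0.059, 0.096, 0.037, 0, 0, 0.25], [0.017, -0.047, 0.102, 0.037, 0, 0, 0.25]]}}

```text
time: 51.55
tool_pos: [0.5268, -0.1614, 0.2616]
ee_rot: [0.372, 0.602, -0.373, 0.6]
force: [0.3, -0.3, -0.6]
width: 0.626
```

Call:
{"fn": "servo_tool", "kwargs": {"plan": [[0.016, -0.035, 0.107, 0.037, 0, 0, 0.25], [0.017, -0.022, 0.11, 0.037, 0, 0, 0.25], [0.016, -0.01, 0.112, 0.037, 0, 0, 0.25], [0.017, 0.004, 0.112, 0.037, 0, 0, 0.25], [0.14, 0.039, 0.162, 0.014, -0.015, -0.002, 0.25]]}}

```text
time: 52.05
tool_pos: [0.5491, -0.2836, 0.2228]
ee_rot: [-0.498, -0.477, 0.526, -0.498]
force: [0.9, -1.0, 0.5]
width: 0.625
```

Call:
{"fn": "servo_tool", "kwargs": {"plan": [[0.147, 0.046, 0.153, 0.015, -0.016, -0.002, 0.25], [0.154, 0.055, 0.143, 0.014, -0.015, -0.001, 0.25], [0.161, 0.061, 0.133, 0.015, -0.016, -0.002, 0.25], [0.167, 0.068, 0.122, 0.014, -0.015, -0.001, 0.25], [0, 0, 0, 0, 0, 0, 0.25]]}}

```text
time: 52.55
tool_pos: [0.577, -0.4125, 0.1034]
ee_rot: [-0.48, -0.385, 0.618, -0.489]
force: [-0.9, 0.4, -0.5]
width: 0.624
```

Call:
{"fn": "servo_tool", "kwargs": {"plan": [[0, 0, 0, 0, 0, 0, 0.25], [0, 0, 0, 0, 0, 0, 0.25]]}}

```text
time: 52.75
tool_pos: [0.5796, -0.4103, 0.1104]
ee_rot: [-0.482, -0.384, 0.615, -0.491]
force: [-0.7, -0.9, 0.4]
width: 0.622
```

```bash
python3 - <<'E'
from h import *
p,r,P,im=status('x');psi=-13
print(np.degrees((leanL(psi).inv()*r).as_rotvec()))
q=P.reshape(-1,3);k=(abs(q[:,2]-.04)<.005)&(abs(q[:,0]-.575)<.05)&(abs(q[:,1]+.427)<.09);q=q[k]
rr=cv2.minAreaRect((q[:,:2]*1000).astype(np.float32));print(k.sum(),rr)
g,_=grasp(np.array([.5750,-.4274]),psi,.016)
plan(p,r,[((g[0],g[1],.04),leanL(psi),.25,1)])
E
```

```text
tcp [ 0.5796 -0.4103  0.1104] table [[ 0.1771 -0.4402 -0.0272]] width 0.622 F [-0.7079 -0.8639  0.4128] rot err deg [-78.9417 -26.9662  -2.9413] q7 -0.13784755007607144
[-0.1134  0.0755  0.1183]
10464 ((574.1976928710938, -425.1188659667969), (111.53263854980469, 40.13045120239258), 76.92743682861328)
[[0.172,-0.002,-0.038,0,0,0,0.25],[0.172,-0.002,-0.039,0.001,0,-0.001,0.25],[0,0,0,0,0,0,0.25]]
end [ 0.5785 -0.4117  0.0399] rows 3
```

View pics/x.png

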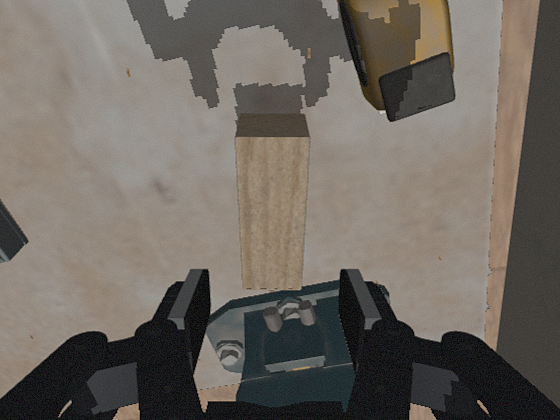

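```bash
python3 - <<'E'
from h import *
p,r=pose();psi=-13.0
g,_=grasp(np.array([.5744,-.4258]),psi,.016);print(g)
q=plan(p,r,[((g[0],g[1],.045),leanL(psi),.25,1)])
plan(*q,[((g[0],g[1],.0105),leanL(psi),.25,2)],vmax=.02)
E
```

```text
[ 0.578  -0.4102]
[[0.16,-0.005,-0.04,0,0,0,0.25],[0.161,-0.005,-0.039,0,0,-0.001,0.25],[0,0,0,0,0,0,0.25]]
end [ 0.5779 -0.4103  0.045 ] rows 3
[[0.084,0,-0.021,0,0,0,0.25],[0.083,0,-0.021,0,0,0,0.25],[0,0,0,0,0,0,0.25],[0,0,0,0,0,0,0.25]]
end [ 0.5779 -0.4102  0.0105] rows 4
```

Call:
{"fn": "servo_tool", "kwargs": {"plan": [[0.16, -0.005, -0.04, 0, 0, 0, 0.25], [0.161, -0.005, -0.039, 0, 0, 0, 0.25], [0.08, 0, -0.02, 0, 0, 0, 0.25], [0.08, 0, -0.02, 0, 0, 0, 0.25], [0, 0, 0, 0, 0, 0, 0.25]]}}

```text
time: 53.3
tool_pos: [0.577, -0.4105, 0.0102]
ee_rot: [-0.482, -0.384, 0.616, -0.491]
force: [-0.9, 1.0, 0.5]
width: 0.624
```

Call:
{"fn": "servo_tool", "kwargs": {"plan": [[0, 0, 0, 0, 0, 0, 0.25], [0, 0, 0, 0, 0, 0, 0.25]]}}

```text
time: 53.5
tool_pos: [0.5783, -0.4115, 0.013]
ee_rot: [-0.483, -0.382, 0.616, -0.492]
force: [0.4, 0.1, 0.7]
width: 0.621
```

Call:
{"fn": "servo_tool", "kwargs": {"plan": [[0, 0, 0, 0, 0, 0, -1], [0, 0, 0, 0, 0, 0, -1], [0, 0, 0, 0, 0, 0, -1], [0, 0, 0, 0, 0, 0, -1]], "force": 80}}

```text
time: 53.9
tool_pos: [0.5783, -0.4114, 0.0131]
ee_rot: [-0.483, -0.382, 0.616, -0.492]
force: [-0.9, 0.8, 8.1]
width: 0.455
```

```bash
python3 - <<'E'
from h import *
p,r,P,im=status('x2')
M=ins3(TH);a=tp(.165,-.0352,.095)
plan(p,r,[((p[0],p[1],.24),None,-1),((.55,-.22,.30),leanL(-35),-1),(a,M,-1,3)],vmax=.04,wmax=.10)
E
```

```text
tcp [ 0.5783 -0.4114  0.0131] table [[ 0.1241 -0.4413 -0.1088]] width 0.455 F [-0.8734  0.7688  8.0789] rot err deg [-78.8644 -26.944   -2.7611] q7 -0.22753847508705805
[[-0.183,0.001,0.046,0,0,0,-1],[-0.184,0.001,0.046,0,0,0,-1],[-0.183,0.001,0.046,0,0,0,-1],[-0.184,0.001,0.046,0,0,0,-1],[-0.183,0,0.045,0,0,0,-1]]
[[-0.184,0.001,0.046,0,0,0,-1],[-0.085,-0.059,-0.134,0.02,0,-0.005,-1],[-0.084,-0.068,-0.13,0.02,0,-0.005,-1],[-0.083,-0.077,-0.125,0.02,0,-0.005,-1],[-0.082,-0.087,-0.12,0.02,0,-0.005,-1]]
[[-0.08,-0.095,-0.114,0.019,0,-0.005,-1],[-0.079,-0.103,-0.108,0.02,0,-0.006,-1],[0.022,-0.065,-0.072,0.026,0.014,0.001,-1],[0.025,-0.071,-0.065,0.026,0.014,0.001,-1],[0.027,-0.076,-0.058,0.026,0.014,0.001,-1]]
[[0.03,-0.08,-0.05,0.026,0.014,0.001,-1],[0.031,-0.084,-0.042,0.026,0.014,0.001,-1],[0.033,-0.087,-0.034,0.026,0.014,0.001,-1],[0.034,-0.09,-0.025,0.026,0.013,0.001,-1],[0.034,-0.092,-0.016,0.026,0.014,0.001,-1]]
[[0.034,-0.093,-0.007,0.026,0.013,0.001,-1],[0.034,-0.093,0.002,0.027,0.014,0.001,-1],[0.034,-0.093,0.011,0.026,0.013,0.002,-1],[0.033,-0.091,0.019,0.027,0.014,0.001,-1],[0,0,0,0,0,0,-1]]
[[0,0,0,0,0,0,-1],[0,0,0,0,0,0,-1]]
end [ 0.5109 -0.0041  0.2073] rows 27
```

View pics/x2.png

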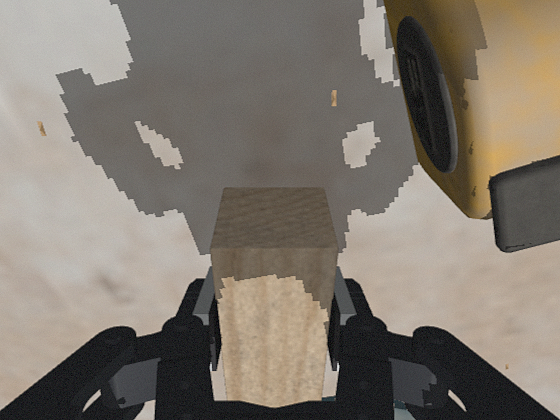

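Call:
{"fn": "servo_tool", "kwargs": {"plan": [[-0.1, 0, 0.025, 0, 0, 0, -1], [-0.2, 0, 0.05, 0, 0, 0, -1], [-0.2, 0, 0.05, 0, 0, 0, -1], [-0.2, 0, 0.05, 0, 0, 0, -1], [-0.2, 0, 0.05, 0, 0, 0, -1]]}}

```text
time: 54.45
tool_pos: [0.5769, -0.4111, 0.1995]
ee_rot: [-0.482, -0.383, 0.616, -0.491]
force: [1.2, -0.6, -0.7]
width: 0.452
```

Call:
{"fn": "servo_tool", "kwargs": {"plan": [[-0.2, 0, 0.05, 0, 0, 0, -1], [-0.085, -0.059, -0.134, 0.02, 0, -0.005, -1], [-0.084, -0.068, -0.13, 0.02, 0, -0.005, -1], [-0.083, -0.077, -0.125, 0.02, 0, -0.005, -1], [-0.082, -0.087, -0.12, 0.02, 0, -0.005, -1]]}}

```text
time: 54.95
tool_pos: [0.5577, -0.2822, 0.2796]
ee_rot: [-0.528, -0.317, 0.675, -0.407]
force: [0.6, 0.2, -1.0]
width: 0.454
```

Call:
{"fn": "servo_tool", "kwargs": {"plan": [[-0.08, -0.095, -0.114, 0.019, 0, -0.005, -1], [-0.079, -0.103, -0.108, 0.02, 0, -0.006, -1], [0.022, -0.065, -0.072, 0.026, 0.014, 0.001, -1], [0.025, -0.071, -0.065, 0.026, 0.014, 0.001, -1], [0.027, -0.076, -0.058, 0.026, 0.014, 0.001, -1]]}}

```text
time: 55.45
tool_pos: [0.5388, -0.1647, 0.276]
ee_rot: [-0.634, -0.217, 0.689, -0.276]
force: [-0.0, -0.7, -1.2]
width: 0.455
```

Call:
{"fn": "servo_tool", "kwargs": {"plan": [[0.03, -0.08, -0.05, 0.026, 0.014, 0.001, -1], [0.031, -0.084, -0.042, 0.026, 0.014, 0.001, -1], [0.033, -0.087, -0.034, 0.026, 0.014, 0.001, -1], [0.034, -0.09, -0.025, 0.026, 0.013, 0.001, -1], [0.034, -0.092, -0.016, 0.026, 0.014, 0.001, -1]]}}

```text
time: 55.95
tool_pos: [0.5223, -0.0752, 0.2373]
ee_rot: [0.749, 0.096, -0.645, 0.122]
force: [0.8, -0.4, -0.9]
width: 0.453
```

Call:
{"fn": "servo_tool", "kwargs": {"plan": [[0.034, -0.093, -0.007, 0.026, 0.013, 0.001, -1], [0.034, -0.093, 0.002, 0.027, 0.014, 0.001, -1], [0.034, -0.093, 0.011, 0.026, 0.013, 0.002, -1], [0.033, -0.091, 0.019, 0.027, 0.014, 0.001, -1], [0, 0, 0, 0, 0, 0, -1]]}}

```text
time: 56.45
tool_pos: [0.5078, -0.002, 0.2056]
ee_rot: [0.81, -0.007, -0.586, -0.006]
force: [0.2, -1.6, -0.7]
width: 0.453
```

```bash
python3 - <<'E'
from h import *
p,r,P,im=status('y');print(robot.get_obs()['joint_positions']);tilt(P)
t=totable(TH,P.reshape(-1,3)).reshape(P.shape)
print(t[220:380:40,275])
plan(p,r,[(tp(.160,-.0352,.05),ins3(TH),-1,2)],vmax=.025,wmax=.08)
E
```

```text
tcp [ 0.5078 -0.002   0.2056] table [[ 0.1615 -0.0331  0.0953]] width 0.453 F [ 0.1877 -1.6079 -0.6552] rot err deg [ 0.0873 -0.0581 -0.1005] q7 -1.8441401705019853
[ 0.2114  0.043  -0.3726  2.2064  0.1249  0.5849 -1.8378]
TILT deg 32.28 off 0.0075 yslope 0.0009 n 53905 std 0.00061
[[ 0.2005 -0.0327  0.1066]
 [ 0.1964 -0.0327  0.1229]
 [ 0.1779 -0.0326  0.1217]
 [ 0.1575 -0.0326  0.1218]]
[[0.111,0.005,-0.024,0,0,0,-1],[0.11,0.006,-0.024,0,0,0.001,-1],[0,0,0,0,0,0,-1],[0,0,0,0,0,0,-1]]
end [ 0.5307 -0.0045  0.1666] rows 4
```

View pics/y.png

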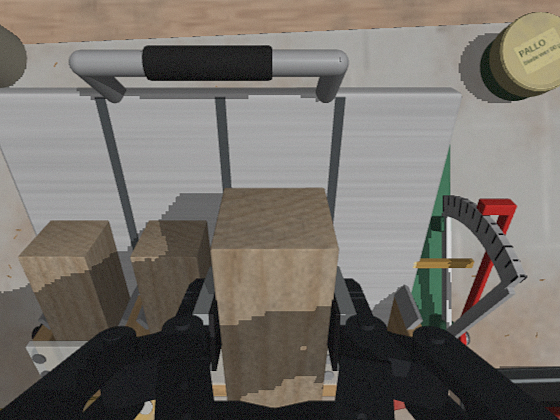

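Call:
{"fn": "servo_tool", "kwargs": {"plan": [[0.111, 0.005, -0.024, 0, 0, 0, -1], [0.11, 0.006, -0.024, 0, 0, 0, -1], [0, 0, 0, 0, 0, 0, -1], [0, 0, 0, 0, 0, 0, -1]]}}

```text
time: 56.9
tool_pos: [0.5323, -0.0068, 0.1674]
ee_rot: [0.81, -0.006, -0.587, -0.005]
force: [-0.4, 0.6, -0.8]
width: 0.454
```

```bash
python3 - <<'E'
from h import *
p,r,P,im=status('y2');print(robot.get_obs()['joint_positions']);tilt(P)
t=totable(TH,P.reshape(-1,3)).reshape(P.shape)
print(t[220:380:40,275])
q=plan(p,r,[(tp(.160,-.0352,.0155),ins3(TH),-1,2)],vmax=.02,wmax=.08)
plan(*q,[(tp(.125,-.0352,.0153),ins3(TH),-1,1)],vmax=.01,wmax=.08)
E
```

```text
tcp [ 0.5323 -0.0068  0.1674] table [[ 0.1619 -0.0375  0.0498]] width 0.454 F [-0.3897  0.6038 -0.7722] rot err deg [ 0.0284 -0.1377 -0.069 ] q7 -1.9079130079039244
[ 0.1958  0.1415 -0.3581  2.2017  0.2103  0.5019 -1.9083]
TILT deg 32.28 off 0.0075 yslope 0.0009 n 59773 std 0.00057
[[ 0.2008 -0.037   0.0609]
 [ 0.1963 -0.037   0.0768]
 [ 0.1793 -0.037   0.0772]
 [ 0.1586 -0.037   0.0768]]
[[0.084,-0.006,-0.016,0,0,0,-1],[0.085,-0.005,-0.016,0,0.001,0,-1],[0,0,0,0,0,0,-1],[0,0,0,0,0,0,-1]]
end [ 0.549  -0.0048  0.1373] rows 4
[[0.011,0,0.042,0,0,0,-1],[0.011,0,0.042,0,0,0,-1],[0.01,0,0.043,0,0,0,-1],[0.011,0,0.042,0,0,0,-1],[0,0,0,0,0,0,-1]]
end [ 0.5196 -0.0043  0.1185] rows 5
```

Call:
{"fn": "servo_tool", "kwargs": {"plan": [[0.084, -0.006, -0.016, 0, 0, 0, -1], [0.085, -0.005, -0.016, 0, 0, 0, -1], [0, 0, 0, 0, 0, 0, -1], [0, 0, 0, 0, 0, 0, -1], [0, 0, 0, 0, 0, 0, -1]]}}

```text
time: 57.45
tool_pos: [0.549, -0.0045, 0.1381]
ee_rot: [0.81, -0.007, -0.586, -0.006]
force: [0.7, 0.1, -0.8]
width: 0.457
```

```bash
python3 - <<'E'
from h import *
p,r,P,im=status('y3');tilt(P)
t=totable(TH,P.reshape(-1,3)).reshape(P.shape)
print(t[220:380:40,275])
q=plan(p,r,[(tp(.125,-.0352,.0153),ins3(TH),-1,1)],vmax=.01,wmax=.08)
E
```

```text
tcp [ 0.549  -0.0045  0.1381] table [[ 0.1604 -0.035   0.0162]] width 0.457 F [ 0.6915  0.0597 -0.8415] rot err deg [ 0.0465 -0.0262 -0.0643] q7 -1.9816369678864436
TILT deg 32.27 off 0.0076 yslope 0.0009 n 64233 std 0.00054
[[ 0.1998 -0.0345  0.0283]
 [ 0.1951 -0.0345  0.0437]
 [ 0.1777 -0.0345  0.0436]
 [ 0.1568 -0.0345  0.0431]]
[[0.012,0,0.043,0,0,0,-1],[0.012,0,0.043,0,0,0,-1],[0.012,0.001,0.042,0,0,0,-1],[0.011,0,0.043,0,0,0,-1],[0,0,0,0,0,0,-1]]
end [ 0.5195 -0.0042  0.1185] rows 5
```

View pics/y3.png

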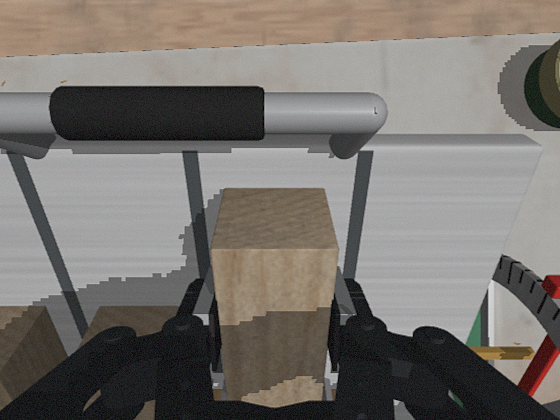

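Call:
{"fn": "servo_tool", "kwargs": {"plan": [[0.014, 0, 0.043, 0, 0, 0, -1], [0.013, 0, 0.043, 0, 0, 0, -1], [0.012, 0, 0.042, 0, 0, 0, -1], [0.012, 0, 0.043, 0, 0, 0, -1], [0, 0, 0, 0, 0, 0, -1]]}}

```text
time: 58.0
tool_pos: [0.5181, -0.004, 0.1156]
ee_rot: [0.81, -0.007, -0.587, -0.005]
force: [-0.4, 0.4, -0.8]
width: 0.452
```

```bash
python3 - <<'E'
from h import *
p,r,P,im=status('y4');tilt(P)
t=totable(TH,P.reshape(-1,3)).reshape(P.shape)
print(t[220:380:40,275])
q=plan(p,r,[(tp(.092,-.0352,.0142),ins3(TH),-1,1)],vmax=.01,wmax=.08)
im,d=capture('side');cv2.imwrite('pics/y4_side.png',cv2.resize(im[150:310,170:340],None,fx=4,fy=3.7,interpolation=cv2.INTER_CUBIC))
E
```

```text
tcp [ 0.5181 -0.004   0.1156] table [[ 0.1222 -0.0349  0.0137]] width 0.452 F [-0.43    0.3522 -0.7552] rot err deg [ 0.027  -0.1914 -0.0612] q7 -2.035853461799962
TILT deg 32.27 off 0.0076 yslope 0.0010 n 112495 std 0.00059
[[ 0.1608 -0.0345  0.0245]
 [ 0.1571 -0.0345  0.0413]
 [ 0.139  -0.0345  0.0405]
 [ 0.1193 -0.0345  0.0411]]
[[0.009,0,0.037,0,0,0,-1],[0.009,0,0.037,0,0,0,-1],[0.008,0.001,0.036,0,0.001,0,-1],[0.008,0,0.037,0,0,0,-1],[0,0,0,0,0,0,-1]]
end [ 0.4923 -0.0037  0.1   ] rows 5
```

View pics/y4_side.png

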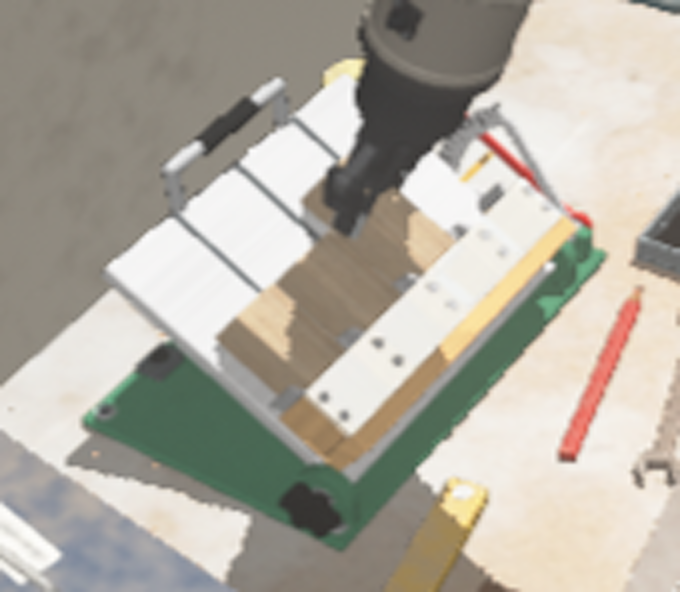

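Call:
{"fn": "servo_tool", "kwargs": {"plan": [[0.009, 0, 0.037, 0, 0, 0, -1], [0.009, 0, 0.037, 0, 0, 0, -1], [0.009, 0, 0.036, 0, 0, 0, -1], [0.009, 0, 0.037, 0, 0, 0, -1], [0, 0, 0, 0, 0, 0, -1]]}}

```text
time: 58.6
tool_pos: [0.4926, -0.0034, 0.0998]
ee_rot: [0.81, -0.006, -0.587, -0.005]
force: [-0.7, -1.6, -1.3]
width: 0.455
```

Call:
{"fn": "servo_tool", "kwargs": {"plan": [[0.002, 0, 0.01, 0, 0, 0, -1], [0.002, 0, 0.01, 0, 0, 0, -1], [0, 0, 0, 0, 0, 0, -1]]}}

```text
time: 58.9
tool_pos: [0.4915, -0.0034, 0.0992]
ee_rot: [0.811, -0.006, -0.585, -0.006]
force: [4.2, -3.5, 0.8]
width: 0.458
```

```bash
python3 - <<'E'
from h import *
p,r,P,im=status('y5');tilt(P)
t=totable(TH,P.reshape(-1,3)).reshape(P.shape)
print(t[220:380:40,275])
k=(abs(t[...,1]+.035)<.012)&(t[...,2]>.036)&(t[...,2]<.047);print('blank top x extent',np.percentile(t[k][:,0],[1,99,99.9]),k.sum())
E
```

```text
tcp [ 0.4915 -0.0034  0.0992] table [[ 0.091  -0.0348  0.014 ]] width 0.458 F [ 4.2052 -3.4679  0.8246] rot err deg [ 0.0566  0.031  -0.0884] q7 -2.1009442635555446
TILT deg 32.28 off 0.0076 yslope 0.0009 n 124493 std 0.00061
[[ 0.13   -0.0343  0.0256]
 [ 0.1253 -0.0343  0.0412]
 [ 0.1079 -0.0343  0.0411]
 [ 0.0879 -0.0343  0.0413]]
blank top x extent [0.0577 0.1303 0.1306] 10899
```

Call:
{"fn": "servo_tool", "kwargs": {"plan": [[0.002, 0, 0.012, 0, 0, 0, -1], [0.001, 0, 0.006, 0, 0, 0, -1], [0, 0, 0, 0, 0, 0, -1]]}}

```text
time: 59.25
tool_pos: [0.4914, -0.0033, 0.0993]
ee_rot: [0.812, -0.006, -0.583, -0.006]
force: [15.3, -8.2, 8.4]
width: 0.45
```

Call:
{"fn": "servo_tool", "kwargs": {"plan": [[-0.005, 0, -0.022, 0, 0, 0, -1], [0, 0, 0, 0, 0, 0, -1], [0, 0, 0, 0, 0, 0, 0.12], [0, 0, 0, 0, 0, 0, 0.12], [0, 0, 0, 0, 0, 0, 0.12]]}}

```text
time: 59.75
tool_pos: [0.4908, -0.0032, 0.099]
ee_rot: [0.81, -0.006, -0.586, -0.006]
force: [0.4, -0.6, -0.1]
width: 0.561
```

Call:
{"fn": "servo_tool", "kwargs": {"plan": [[-0.1, 0, 0, 0, 0, 0, 0.12], [-0.2, 0, 0, 0, 0, 0, 0.12], [-0.2, 0, 0, 0, 0, 0, 0.12], [-0.15, 0, 0, 0, 0, 0, 0.12], [0, 0, 0, 0, 0, 0, 0.12]]}}

```text
time: 60.25
tool_pos: [0.4512, -0.0028, 0.2264]
ee_rot: [0.812, -0.007, -0.584, -0.006]
force: [0.1, -1.3, -0.2]
width: 0.559
```

```bash
python3 - <<'E'
from h import *
p,r,P,im=status('z');tilt(P)
t=totable(TH,P.reshape(-1,3)).reshape(P.shape)
for y in(-.035,.033,.101):
    k=(abs(t[...,1]-y)<.012)&(t[...,2]>.035)&(t[...,2]<.047)
    if k.sum():print(y,'blank top x extent',np.percentile(t[k][:,0],[1,99,99.9]),np.median(t[k][:,2]),k.sum())
im,d=capture('side');tilt(cloud('side',d))
print(robot.get_obs()['joint_positions'])
a=np.radians(40);x=np.array([0,np.sin(a),-np.cos(a)]);y=np.array([1.,0,0]);M=R.from_matrix(np.stack([x,y,np.cross(x,y)],1))
plan(p,r,[((.51,-.1,.30),down(np.radians(-50)),.12),((.47,-.25,.26),down(0),.12),((.47,-.26,.2),M,.2,3)],vmax=.045,wmax=.12)
E
```

```text
tcp [ 0.4512 -0.0028  0.2264] table [[ 0.1248 -0.0349  0.1431]] width 0.559 F [ 0.0683 -1.2821 -0.2269] rot err deg [ 0.0573  0.2403 -0.0439] q7 -1.7637802399405715
TILT deg 32.28 off 0.0075 yslope 0.0008 n 57733 std 0.00069
-0.035 blank top x extent [-0.1368  0.1301  0.1306] 0.03940156830363222 3481
0.033 blank top x extent [-0.1315  0.1302  0.1305] 0.03948664549120102 3316
0.101 blank top x extent [-0.1459  0.1303  0.1308] 0.039588630024282284 3443
TILT deg 32.55 off 0.0077 yslope -0.0002 n 1717 std 0.00109
[ 0.2407 -0.0922 -0.3924  2.2892  0.0307  0.6228 -1.7663]
[[-0.036,0.069,-0.058,-0.032,-0.014,-0.005,0.12],[-0.04,0.073,-0.049,-0.032,-0.014,-0.005,0.12],[-0.043,0.077,-0.039,-0.032,-0.014,-0.005,0.12],[-0.045,0.08,-0.03,-0.032,-0.014,-0.005,0.12],[-0.048,0.082,-0.019,-0.033,-0.014,-0.005,0.12]]
[[-0.05,0.082,-0.009,-0.032,-0.014,-0.006,0.12],[-0.051,0.082,0.002,-0.033,-0.014,-0.005,0.12],[0.025,0.056,0.079,-0.035,0,0,0.12],[0.025,0.047,0.085,-0.035,0,0,0.12],[0.025,0.037,0.09,-0.035,0,0,0.12]]
[[0.025,0.027,0.093,-0.035,0,0,0.12],[0.025,0.016,0.096,-0.034,0,0,0.12],[0.025,0.006,0.097,-0.035,0,0,0.12],[0.025,-0.004,0.097,-0.034,0,0,0.12],[0.025,-0.015,0.095,-0.035,0,-0.001,0.12]]
[[0.05,0,0.008,0,0.037,0,0.2],[0.049,0,0.014,0,0.037,0,0.2],[0.047,0,0.02,0,0.037,0,0.2],[0.044,0,0.025,0,0.037,0,0.2],[0.041,0,0.03,0,0.037,0,0.2]]
[[0.037,0.001,0.034,0,0.037,0,0.2],[0,0,0,0,0,0,0.2],[0,0,0,0,0,0,0.2],[0,0,0,0,0,0,0.2]]
end [ 0.4701 -0.2599  0.1999] rows 24
```

View pics/z.png

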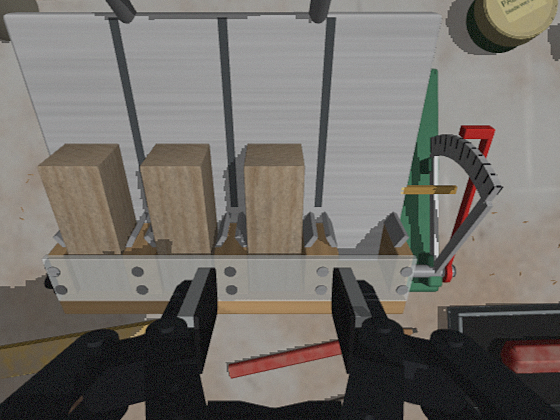

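Call:
{"fn": "servo_tool", "kwargs": {"plan": [[-0.036, 0.069, -0.058, -0.032, -0.014, -0.005, 0.12], [-0.04, 0.073, -0.049, -0.032, -0.014, -0.005, 0.12], [-0.043, 0.077, -0.039, -0.032, -0.014, -0.005, 0.12], [-0.045, 0.08, -0.03, -0.032, -0.014, -0.005, 0.12], [-0.048, 0.082, -0.019, -0.033, -0.014, -0.005, 0.12]]}}

```text
time: 60.85
tool_pos: [0.4928, -0.0731, 0.2737]
ee_rot: [0.715, 0.174, -0.654, 0.174]
force: [-0.6, 1.0, 0.7]
width: 0.558
```

Call:
{"fn": "servo_tool", "kwargs": {"plan": [[-0.05, 0.082, -0.009, -0.032, -0.014, -0.006, 0.12], [-0.051, 0.082, 0.002, -0.033, -0.014, -0.005, 0.12], [0.025, 0.056, 0.079, -0.035, 0, 0, 0.12], [0.025, 0.047, 0.085, -0.035, 0, 0, 0.12], [0.025, 0.037, 0.09, -0.035, 0, 0, 0.12]]}}

```text
time: 61.35
tool_pos: [0.4944, -0.1569, 0.2787]
ee_rot: [-0.613, -0.351, 0.617, -0.348]
force: [0.6, -0.4, -0.6]
width: 0.56
```

Call:
{"fn": "servo_tool", "kwargs": {"plan": [[0.025, 0.027, 0.093, -0.035, 0, 0, 0.12], [0.025, 0.016, 0.096, -0.034, 0, 0, 0.12], [0.025, 0.006, 0.097, -0.035, 0, 0, 0.12], [0.025, -0.004, 0.097, -0.034, 0, 0, 0.12], [0.025, -0.015, 0.095, -0.035, 0, 0, 0.12]]}}

```text
time: 61.85
tool_pos: [0.469, -0.2505, 0.2539]
ee_rot: [0.497, 0.503, -0.5, 0.5]
force: [0.3, -0.2, -0.6]
width: 0.561
```

Call:
{"fn": "servo_tool", "kwargs": {"plan": [[0.05, 0, 0.008, 0, 0.037, 0, 0.2], [0.049, 0, 0.014, 0, 0.037, 0, 0.2], [0.047, 0, 0.02, 0, 0.037, 0, 0.2], [0.044, 0, 0.025, 0, 0.037, 0, 0.2], [0.041, 0, 0.03, 0, 0.037, 0, 0.2]]}}

```text
time: 62.35
tool_pos: [0.4692, -0.2585, 0.2041]
ee_rot: [0.622, 0.624, -0.336, 0.333]
force: [0.0, 0.5, -0.6]
width: 0.602
```

Call:
{"fn": "servo_tool", "kwargs": {"plan": [[0.037, 0, 0.034, 0, 0.037, 0, 0.2], [0, 0, 0, 0, 0, 0, 0.2], [0, 0, 0, 0, 0, 0, 0.2]]}}

```text
time: 62.65
tool_pos: [0.4688, -0.2598, 0.1938]
ee_rot: [0.64, 0.642, -0.301, 0.297]
force: [0.1, 0.6, 1.4]
width: 0.603
```

```bash
python3 - <<'E'
from h import *
p,r,P,im=status('aa');tilt(P);arm_env(P,im)
hsv=cv2.cvtColor(im,cv2.COLOR_BGR2HSV)
k=((hsv[...,0]<8)|(hsv[...,0]>172))&(hsv[...,1]>110)
q=tofix(P[k]);s=(abs(q[:,1]+.192)<.012)&(q[:,0]>.02)&(q[:,0]<.105)&(q[:,2]>.02)&(q[:,2]<.15);q=q[s]
# outer-face only: y near min
print('y pct',np.percentile(q[:,1],[2,25,50,75,98]))
c=np.polyfit(q[:,0],q[:,2],1);print('all fit deg',np.degrees(np.arctan(c[0])),c)
# upper/lower envelopes by x-bins
xs=[];u=[];l=[]
for a in np.arange(.025,.1,.005):
    b=(q[:,0]>=a)&(q[:,0]<a+.005)
    if b.sum()>10: z=q[b,2]-c[0]*(q[b,0]-a-.0025);xs.append(a+.0025);u.append(np.percentile(z,92));l.append(np.percentile(z,8))
xs=np.array(xs);
for e,n in((u,'upper'),(l,'lower'),((np.array(u)+np.array(l))/2,'mid')):
    f=np.polyfit(xs,e,1);print(n,'slope deg',np.degrees(np.arctan(f[0])),'z at 0',f[1])
E
```

```text
tcp [ 0.4688 -0.2598  0.1938] table [[ 0.126  -0.2916  0.1038]] width 0.603 F [0.068  0.6257 1.4464] rot err deg [-79.6824  16.6122 -44.8203] q7 0.8291287784872178
TILT deg 32.29 off 0.0078 yslope 0.0014 n 14049 std 0.00057
0.04 171 upper-edge theta [32.5254 33.0176 33.425 ] lower [34.2272 35.2814 37.1571] y -0.19464300340315627 36.78921832858426
0.06 187 upper-edge theta [32.4709 32.7817 33.1222] lower [33.428  34.5147 36.0781] y -0.19473317207645274 35.61801330965806
0.08 203 upper-edge theta [32.5483 32.709  32.9504] lower [33.4798 34.4909 35.4399] y -0.19473105888941797 34.984776531157756
0.1 214 upper-edge theta [32.5647 32.7663 32.9841] lower [33.3603 34.0829 34.8423] y -0.19473415216496773 34.436990807867566
0.118 261 upper-edge theta [32.649  32.777  32.9672] lower [33.1682 33.8856 34.7704] y -0.19439907748505972 34.529998593023855
y pct [-0.1955 -0.195  -0.1947 -0.1936 -0.1917]
all fit deg 32.74742813976437 [0.6432 0.0345]
upper slope deg 32.6761637399914 z at 0 0.0381975942403441
lower slope deg 32.88916612963479 z at 0 0.028333083744939706
mid slope deg 32.7827924294764 z at 0 0.033265338992641905
```

View pics/aa.png

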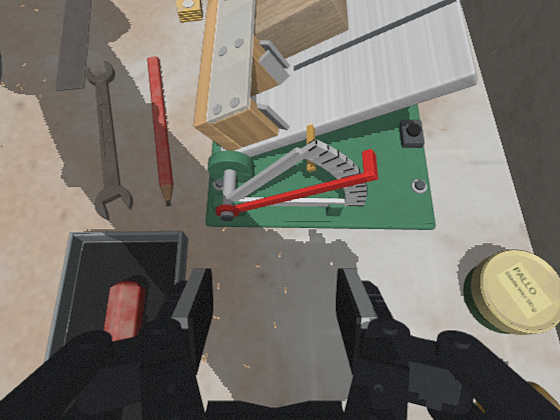

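```bash
python3 - <<'E'
from h import *
im,d=capture('side');tilt(cloud('side',d));cv2.imwrite('pics/fin.png',cv2.resize(im[110:310,150:420],None,fx=2.9,fy=2.9,interpolation=cv2.INTER_CUBIC))
o=robot.get_obs();print(o['time'],o['force'],o['dq'])
E
```

```text
TILT deg 32.47 off 0.0078 yslope -0.0001 n 1667 std 0.00106
62.75 [-0.6066 -0.0643 -0.3067] [-0.0066 -0.0235 -0.0011 -0.0014 -0.0016  0.0074  0.0043]
```

View pics/fin.png

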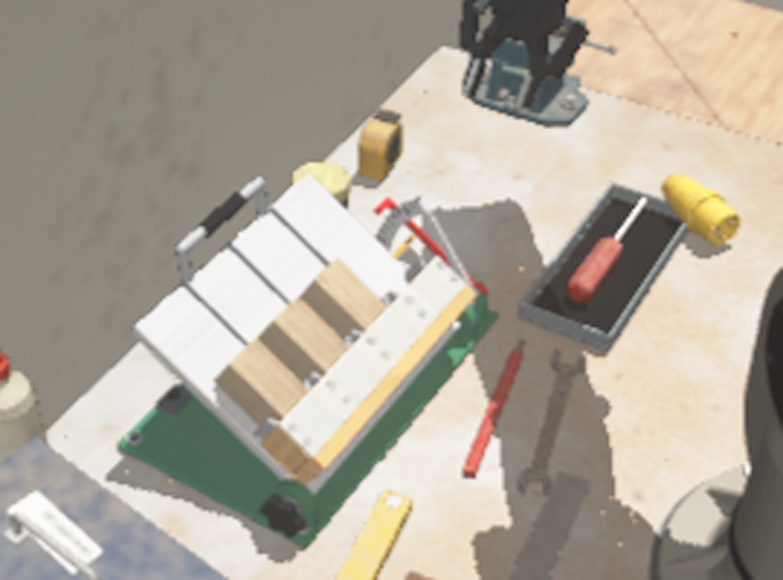

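The side view (pics/fin.png) shows the table raised with three blanks in the left three pockets. The screwdriver lies in the tray, and the bystanders are where they stood. I'm handing the job in.

```bash
python3 -c "
from rig import robot
print(robot.close_job())"
```

```text
the job is handed in; nothing more can be done
None
```

The job is done and handed in. The table stands about 0.5° below the red arm by my measurement, which I left as it was.

- **Screwdriver:** it lies in the grey tray.
- **Table angle:** I lifted the empty table by its bar and let go, and it stayed at 32.3°. Loaded, it read 32.3° in the wrist camera and 32.5° in the side camera. The red arm reads about 32.75°, give or take about 0.2°.
- **Blanks:** only three were there. They are in the far-left, left and right pockets, each pushed against its end stop. Their outer ends lie 130 mm up the table, which is fully home, and the table did not move as they went in.
- **Extra handling:** the first blank could not be inserted with my first grip because the arm came close to its joint limits. I put it back on the bench and gripped it differently. One blank had been knocked against the grease tin, so I slid it clear before picking it up.
- **Last look:** the tin, tape measure, tray and red arm looked undisturbed, and the arm was clear of everything with no contact force.

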